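# Press the brass inserts into the drawer knobs

## Task

Take the little wooden plane off the bed of the green bench press and put it back in its blue-lined box, sole down. Then take each turned drawer knob to the press, stand it under the punch against the two stop pins and push the red palm head down to its stop so that the brass insert goes in flush (only the press may push the inserts, not the gripper), and stand every finished knob upright, brass end up, in the dark wooden tray. Do not disturb the can, the tape, the tin or the chisel.

Things in the scene. Friction and masses are not known exactly. Their poses are not given: they have to be found in the camera images.
- press: Green bench palm press, fixed. Origin on the bench straight below the punch foot, z up; its open throat faces -x (roughly the robot). Base plate x -85 to +80, y -50 to +50 mm, top (the bed) 15 mm above the bench. At x +48 mm a guide post carries the sliding ram, a tube of 32 mm diameter, z 72 to 164 mm; nothing stands above the bed in front of it but the ram's arm and foot.
- nest (a point): Point on the bed (15 mm above the bench) straight below the punch foot, centre of a flush bright steel disc of 48 mm: where the middle of a knob's face belongs for pressing. Axes as the press. Two steel stop pins, 6 mm diameter, 12 mm high, stand on the bed at x +17.6, y +-14.8 mm from here: a knob pushed in +x against both pins stands exactly below the foot.
- ram_top (a point): Middle of the top of the red mushroom palm head (44 mm diameter, 22 mm high) on the ram, 48 mm behind the nest; 186 mm above the bench when up. Goes straight down when pushed. The ram's arm reaches forward over the nest, 18 mm wide, z 80 to 98 mm; the flat round foot (16 mm) below it is 53 mm above the bed when up, 36.5 mm at the stop.
- plunger (a joint): Travel of the spring-loaded ram: 0 = up, 0.0165 m = down at its stop. The spring returns it; the push needed rises from about 3 N to about 9 N at the stop, plus about 4 N while it moves an insert.
- plane: Small wooden hand plane, a block 90 (x) x 34 (y) x 24 mm (z), 120 g, with a steel iron rising to about 41 mm above the sole at mid-length, 22 mm wide. Origin in the middle of the sole (underside), z up. At the start it lies on the press bed with one end below the punch, roughly lengthwise to the press's x.
- plane_box: The plane's open box, light wood with blue lining, fixed, 150 (x) x 110 (y) x 22 mm high outside, walls 5 mm, floor 5 mm thick. Origin at the centre of its underside, z up.
- tray: Dark wooden tray for finished knobs, fixed, 140 (x) x 260 (y) x 20 mm high outside, walls 6 mm, floor 6 mm thick. Origin at the centre of its underside, z up.
- can: Red drinks can, 66 mm diameter, 120 mm high, upright; bystander. Origin at the centre of its underside.
- tape: Roll of pink tape, 60 mm diameter, 19 mm high, lying flat; bystander. Origin at the centre of its underside.
- tin: Cream round tin with purple lid, 74 mm diameter, 46 mm high; bystander. Origin at the centre of its underside.
- chisel: Chisel with wooden handle, 195 mm long, 20 mm high, lying on the bench; bystander. Origin below the joint of handle and blade, x towards the cutting edge.
- knob1: Turned wooden drawer knob (one of two or three; None if absent), standing face down: 40 mm diameter from the bench to 22 mm up, then a waist down to a 26 mm neck, 36 mm high in all, 72 g, with the brass insert standing out of the neck's top end. Origin at the centre of its flat face (underside), z up through the brass insert.
- insert1: Brass insert of knob1: 10 mm diameter sleeve, 14 mm long, in the middle of the neck's top end. Origin at the centre of its lower end, 14 mm below its top; its top is 43 mm above the knob's face when its depth is 0.
- insert1_depth (a joint): How far the insert of knob1 has been pushed in: 0 = 7 mm proud, 0.007 m = flush with the wood; starts at 0 to 0.0015. It moves against about 4 N and stays where it is left; the press at its stop leaves it at about 0.0065.
- knob2: Turned wooden drawer knob (one of two or three; None if absent), standing face down: 40 mm diameter from the bench to 22 mm up, then a waist down to a 26 mm neck, 36 mm high in all, 72 g, with the brass insert standing out of the neck's top end. Origin at the centre of its flat face (underside), z up through the brass insert.
- insert2: Brass insert of knob2: 10 mm diameter sleeve, 14 mm long, in the middle of the neck's top end. Origin at the centre of its lower end, 14 mm below its top; its top is 43 mm above the knob's face when its depth is 0.
- insert2_depth (a joint): How far the insert of knob2 has been pushed in: 0 = 7 mm proud, 0.007 m = flush with the wood; starts at 0 to 0.0015. It moves against about 4 N and stays where it is left; the press at its stop leaves it at about 0.0065.
- knob3: Turned wooden drawer knob (one of two or three; None if absent), standing face down: 40 mm diameter from the bench to 22 mm up, then a waist down to a 26 mm neck, 36 mm high in all, 72 g, with the brass insert standing out of the neck's top end. Origin at the centre of its flat face (underside), z up through the brass insert.
- insert3: Brass insert of knob3: 10 mm diameter sleeve, 14 mm long, in the middle of the neck's top end. Origin at the centre of its lower end, 14 mm below its top; its top is 43 mm above the knob's face when its depth is 0.
- insert3_depth (a joint): How far the insert of knob3 has been pushed in: 0 = 7 mm proud, 0.007 m = flush with the wood; starts at 0 to 0.0015. It moves against about 4 N and stays where it is left; the press at its stop leaves it at about 0.0065.
Things that resemble listed ones, but are neither listed nor needed, are in the scene too. What is shaped like the knob3 but orange, turquoise or white is not meant.

How it is judged:
On the way, in this order (a step that is already met when the one before it is completed fails the run):
1. the plane lies in its box, sole down (x of plane in the frame of plane_box between -0.045 and 0.045 m and y of plane in the frame of plane_box between -0.045 and 0.045 m and z of plane in the frame of plane_box below 0.01 m and angle between plane's own z axis and vertical below 0.12 rad and linear speed of plane below 0.02 m/s), for 0.2 s.
2. a knob stands under the punch and the plunger is down at its stop, its insert pressed in (value of joint plunger above 0.015 m and ((horizontal distance between knob1 and nest below 0.007 m and value of joint insert1_depth above 0.0052 m) or (horizontal distance between knob2 and nest below 0.007 m and value of joint insert2_depth above 0.0052 m) or (horizontal distance between knob3 and nest below 0.007 m and value of joint insert3_depth above 0.0052 m))), for 0.1 s.
At the end, for the whole second after the job is handed in: The plane lies sole down on the floor of its box; every knob present stands upright (within 7 degrees), brass end up, at rest on the floor of the tray, its insert within 1.8 mm of fully home (insert depth over 5.2 of 7 mm); the plunger is back up (all of step 1 and x of knob1 in the frame of tray between -0.05 and 0.05 m and y of knob1 in the frame of tray between -0.11 and 0.11 m and z of each of knob1, knob2, knob3 in the frame of tray below 0.011 m and angle between each of knob1, knob2, knob3's own z axis and vertical below 0.12 rad and value of joint each of insert1_depth, insert2_depth, insert3_depth above 0.0052 m and linear speed of each of knob1, knob2, knob3 below 0.02 m/s and x of knob2 in the frame of tray between -0.05 and 0.05 m and y of knob2 in the frame of tray between -0.11 and 0.11 m and x of knob3 in the frame of tray between -0.05 and 0.05 m and y of knob3 in the frame of tray between -0.11 and 0.11 m and value of joint plunger below 0.003 m); the robot touches nothing.
It fails at once if a bystander (can, tape, tin, chisel) is moved more than 3 cm (distance of any of can, tape, tin, chisel from where it was at the start of the episode above 0.03 m).
It fails at once if the gripper or arm itself pushes on a brass insert with more than 3 N (contact force between any of the fingers, the arm and insert1 above 3 N or contact force between any of the fingers, the arm and insert2 above 3 N or contact force between any of the fingers, the arm and insert3 above 3 N).
Of knob1, knob2, knob3 only 2 to 3 are there at a start; the rules pass over those that are not, and their reading is None.
At some moment in a run one of knob1, knob2, knob3, plane may be knocked a few centimetres aside while the robot is not near it.
It also fails if it takes over 210 s, if anything falls off the work surface, if the arm or the gripper's body presses on something with over 40 N, if the wrist force passes 120 N, or if a joint passes its speed limit or range.

## Robot

A 6-joint arm with a two-finger parallel gripper is mounted at the origin on the work surface. World frame = base frame: x ahead of the robot, y to its left, z up, the work surface at z = 0. Lengths are in m, angles in rad, forces in N, time in s.
With the tool pointing down it reaches from about 0.375 to 0.975 m from the base axis. Payload 3.8 kg.
Tool frame: the origin (TCP) lies at the very end of the fingers, on their centre line; the grasp point (between the pads) lies 19 mm behind it; z points along the fingers, y is the line along which they close (so a half turn about z gives the same grasp; the last joint's range is limited). The gripper opens to 85 mm and grips with 20 to 120 N. Pads are 22 mm wide; open, the fingers measure 114 mm over their backs; the gripper's body (76 mm by 85 mm) begins 54 mm behind the grasp point. The pads swing forward as they close: fully open they stand 13 mm farther back than shut.
Start: joints at [1.169, 0.264, 1.604, -0, 1.274, -0.037], TCP at [0.241, 0.631, 0.192] pointing down, gripper open.
Joint ranges: [-2.63, 2.63], [-0.94, 2.18], [0.31, 2.57], [-1.31, 4.45], [0, 2.66], [-2.55, 2.55]. Speed limits (rad/s): [2.57, 2.57, 3.14, 3.14, 3.14, 3.14].

## Interface

Orientations are given as a rotation vector (axis times angle).
In Python, from workcell import bot, vision gives the robot as it stands. The module is installed in compiled form; this text tells all that it offers.
- The arm moves only by the tool play_rows, never from a script. Its argument "moves" is a list that holds one entry, the list of rows, each a list of 7 numbers: the turn, a rotation vector about the tool's x, y, z as a fraction of full scale, then the shift along the tool's x, y, z as a fraction of full scale, then the finger opening in mm, from 0 to 85.4. In form: [[[ax, ay, az, x, y, z, jaw], ...]]. A call has 1 to 5 rows; each row shifts and turns the commanded pose from where the row before left it, along the tool's axes as they then stand; what a row does not reach is not made up. Full scale, the value 1, is 0.1 m for a shift and 0.5 rad for a turn. A row lasts 1/12 s, in which the tool goes at most 41.7 mm and 7.16 degrees, less where a joint would pass 70% of its speed; a pose out of reach is approached as far as the arm can. A call with a number of a shift or a turn outside -1 to 1 is refused whole. A call with a gripper value outside its range is refused whole. The fingers move at their own pace and stop on an object; "newtons" is the grip in N (left out, the last holds). Time passes only in rows, so rows that do not move let the fingers close. It gives the time, the measured TCP pose, the force, the opening and the grip force at its end, in the units of the state.
- bot.read_state(): the state, without advancing time (a new reading comes with each control period).
- vision.read_camera(name): name is "scene" or "side" or "wrist"; returns a dict with "image" (420x560x3 uint8, red, green, blue), "depth" (420x560 float32, m along the optical axis (not along the pixel's ray), 0 where there is no reading), "K" (3x3 intrinsics, pixels), "dist" ([k1, k2, p1, p2, k3] as OpenCV has them; the pictures are not rectified), "R" (3x3) and "t" (3): a world point X has camera coordinates R X + t. Camera axes: x right, y down, z forward; pixel columns grow to the right and rows downward; lengths in m; the calibration is good to about 2 mm. A picture is of the moment at which its call begins.
- bot.finish_job(): hands the job in; it is judged then, once.
The state is a dict: "time": time; "q": joint angles; "joint_vel": joint speeds; "joint_torque": joint torques, N m; "tool_pos": TCP position; "tcp_rot": TCP orientation; "wrist_force": force on the tool from outside, world axes, zero at the start; "torque": the same for the moment, N m; "width": opening from 0.0 (shut) to 1.0 (fully open); "grip_force": force on a finger pad.
Only numpy, scipy, OpenCV 4.12 (cv2) and the standard library are available. Lean on these libraries where they do the work, as an engineer would, in place of code of your own. Each camera call takes 0.05 s, during which the arm holds its last target. There are 200 camera calls.

## Working session

There is one attempt and no reset: what is moved stays moved. The work goes in short steps, Python scripts to look and compute and a tool call to move; the robot and the scene stay as the last step left them, time stands still between calls to the robot, and variables do not carry over. Pictures are saved under pics/ and viewed, at most 14 in all, crops included, and the job is handed in when it is done.

Besides the shell and the picture viewer there is one more tool, called by a JSON object that holds its "name" and its "arguments", one argument or row to a line. play_rows: Moves the arm, as the interface text tells. Its arguments: {"type":"object","properties":{"moves":{"type":"array","items":{"type":"array","items":{"type":"array","items":{"type":"number"}}}},"newtons":{"type":"number"}},"required":["moves"]}

```bash
mkdir -p pics; cat > h.py <<'E'
import numpy as np, cv2
from workcell import bot, vision
def cam(n): return vision.read_camera(n)
def save(c,name,crop=None,scale=1):
    im=c["image"][:,:,::-1]
    if crop: x0,y0,x1,y1=crop; im=im[y0:y1,x0:x1]
    cv2.imwrite("pics/"+name,cv2.resize(im,None,fx=scale,fy=scale,interpolation=cv2.INTER_CUBIC))
def ray(c,uv):
    n=cv2.undistortPoints(np.array(uv,float).reshape(-1,1,2),c["K"],np.array(c["dist"])).reshape(-1,2)
    d=np.c_[n,np.ones(len(n))]@c["R"]; o=-c["R"].T@c["t"]; return o,d
def onz(c,uv,z):
    o,d=ray(c,uv); s=(z-o[2])/d[:,2]; return o+d*s[:,None]
def cloud(c):
    h,w=c["depth"].shape; v,u=np.mgrid[0:h,0:w]
    o,d=ray(c,np.c_[u.ravel(),v.ravel()]); return (o+d*c["depth"].ravel()[:,None]).reshape(h,w,3)
def st():
    s=bot.read_state(); print({k:np.round(s[k],3).tolist() for k in("time","tool_pos","tcp_rot","wrist_force","width","grip_force","q")}); return s
E
python3 - <<'E'
from h import *
st()
for n in("scene","side","wrist"):
    c=cam(n); np.save(n+"0.npy",c,allow_pickle=True); save(c,n+"0.png"); print(n,c["K"][0,0],(-c["R"].T@c["t"]).round(3))
E
```

```text
{'time': 0.0, 'tool_pos': [0.241, 0.63, 0.19], 'tcp_rot': [-0.57, -3.089, 0.003], 'wrist_force': [0.461, -0.391, 0.016], 'width': 1.002, 'grip_force': 0.0, 'q': [1.169, 0.265, 1.605, 0.0, 1.274, -0.037]}
scene 418.9422119647348 [ 1.073 -0.423  1.273]
side 454.05027734813814 [-0.009 -0.691  0.835]
wrist 314.69942275835444 [0.179 0.653 0.371]
```

View pics/scene0.png

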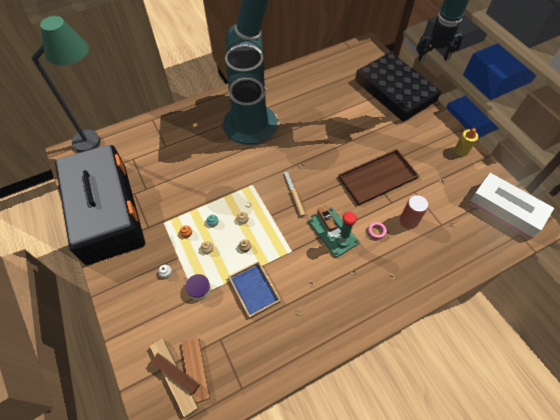

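View pics/side0.png

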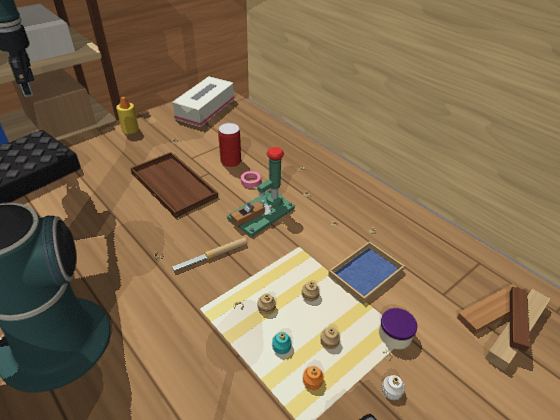

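The scene view shows three natural-wood knobs at about (242,217), (207,246) and (244,245). The look-alikes are orange (186,231), turquoise (212,220) and white (164,271). The plane is at (328,218) on the press at (335,230), with its box at (254,289) and the tray at (378,177). I'll confirm this in close crops and measure.

```bash
python3 - <<'E'
from h import *
S=np.load("scene0.npy",allow_pickle=True).item(); D=np.load("side0.npy",allow_pickle=True).item()
save(S,"s_crop.png",(150,150,420,320),2.9)
save(D,"d_crop.png",(120,120,440,400),2.1)
for c,n in((S,"scene"),(D,"side")):
    P=cloud(c); hsv=cv2.cvtColor(c["image"],cv2.COLOR_RGB2HSV)
    ok=c["depth"]>0
    inb=ok&(P[...,0]>.2)&(P[...,0]<1)&(abs(P[...,1])<.75)
    # height blobs
    m=(inb&(P[...,2]>.010)&(P[...,2]<.3)).astype(np.uint8)
    k,l,s,ce=cv2.connectedComponentsWithStats(m)
    print(n)
    for i in range(1,k):
        if s[i,4]>25:
            q=P[l==i]; t=q[q[:,2]>q[:,2].max()-.006]
            print(ce[i].round(),s[i,4],"min",q.min(0).round(3),"max",q.max(0).round(3),"top",t.mean(0).round(3),hsv[l==i].mean(0).round())
E
```

```text
scene
[450.  52.] 92 min [0.245 0.662 0.247] max [0.28  0.698 0.3  ] top [0.268 0.686 0.297] [94. 26. 30.]
[422.  55.] 93 min [0.207 0.557 0.241] max [0.244 0.601 0.299] top [0.227 0.577 0.296] [77. 30. 35.]
[414. 101.] 1049 min [0.2  0.53 0.01] max [0.287 0.735 0.077] top [0.235 0.632 0.072] [110.  29.  33.]
[466. 142.] 377 min [0.476 0.63  0.01 ] max [0.532 0.685 0.125] top [0.504 0.656 0.121] [ 21. 161. 121.]
[378. 176.] 564 min [0.385 0.169 0.01 ] max [0.531 0.438 0.028] top [0.458 0.294 0.024] [ 11. 134.  81.]
[295. 196.] 215 min [ 0.286 -0.034  0.01 ] max [0.477 0.014 0.026] top [ 0.417 -0.014  0.022] [ 28.  79. 185.]
[512. 205.] 2765 min [0.657 0.523 0.01 ] max [0.908 0.715 0.08 ] top [0.784 0.615 0.076] [ 38.  16. 192.]
[104. 230.] 3876 min [ 0.2   -0.732  0.01 ] max [ 0.332 -0.521  0.175] top [ 0.204 -0.625  0.172] [99. 31. 79.]
[414. 212.] 633 min [0.628 0.259 0.011] max [0.695 0.326 0.127] top [0.661 0.295 0.122] [ 55.  87. 147.]
[335. 229.] 1503 min [ 0.485 -0.017  0.01 ] max [0.662 0.094 0.193] top [0.627 0.043 0.189] [ 57.  97. 118.]
[242. 217.] 109 min [ 0.37  -0.232  
[... 2382 characters left out ...]
1] [ 18. 103. 142.]
[398. 327.] 1159 min [ 0.516 -0.48   0.01 ] max [ 0.591 -0.406  0.05 ] top [ 0.552 -0.444  0.047] [115. 133. 107.]
[330. 337.] 318 min [ 0.411 -0.385  0.01 ] max [ 0.448 -0.347  0.045] top [ 0.431 -0.366  0.042] [ 18. 105. 149.]
[281. 342.] 321 min [ 0.327 -0.33   0.01 ] max [ 0.366 -0.291  0.046] top [ 0.347 -0.31   0.043] [ 82. 152. 136.]
[312. 377.] 369 min [ 0.323 -0.425  0.01 ] max [ 0.363 -0.386  0.045] top [ 0.343 -0.406  0.042] [ 14. 181. 177.]
[393. 386.] 396 min [ 0.428 -0.536  0.01 ] max [ 0.467 -0.498  0.045] top [ 0.448 -0.516  0.042] [ 25.  22. 176.]
[368. 417.] 66 min [ 0.306 -0.558  0.12 ] max [ 0.325 -0.539  0.145] top [ 0.311 -0.554  0.143] [99. 34. 56.]
```

View pics/s_crop.png

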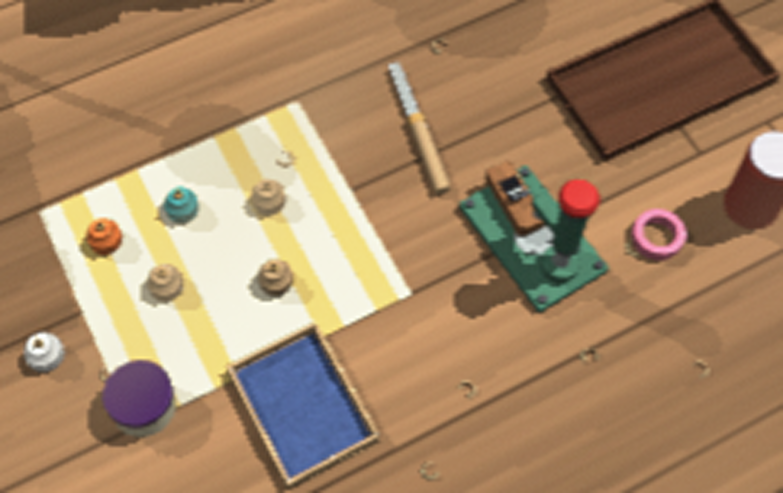

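View pics/d_crop.png

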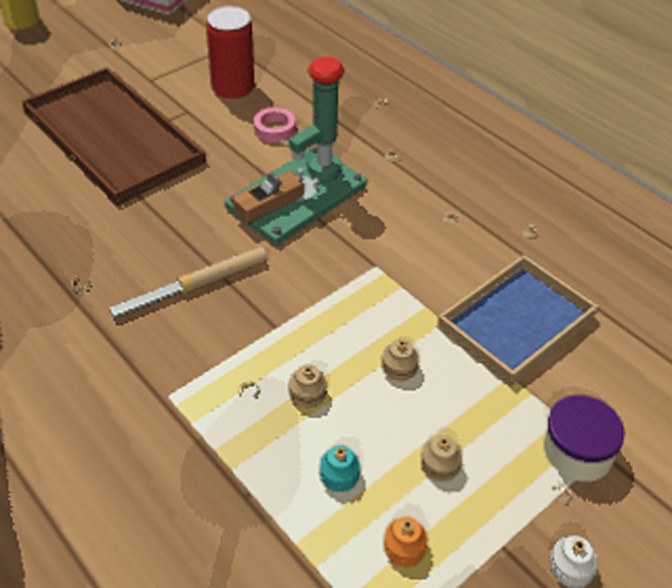

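The crops confirm the choice: three plain-wood knobs, as listed above. The orange, turquoise and white ones are decoys. Next I'll measure the press, plane, box and tray accurately.

```bash
python3 - <<'E'
from h import *
for n in("scene","side"):
    c=np.load(n+"0.npy",allow_pickle=True).item(); P=cloud(c); hsv=cv2.cvtColor(c["image"],cv2.COLOR_RGB2HSV); H,Sa,V=cv2.split(hsv)
    def pts(m,b): 
        q=P[m]; return q[(q[:,0]>b[0])&(q[:,0]<b[1])&(q[:,1]>b[2])&(q[:,1]<b[3])&(q[:,2]>b[4])&(q[:,2]<b[5])]
    def rect(q,name): 
        r=cv2.minAreaRect((q[:,:2]*1000).astype(np.float32)); print(n,name,len(q),np.round(r[0],1),np.round(r[1],1),round(r[2],1),"z",np.median(q[:,2]).round(4))
    print("bench z",np.median(pts(H>=0,(.5,.6,-.15,-.06,-1,1))[:,2]).round(4))
    g=pts((H>35)&(H<95)&(Sa>60),(.45,.7,-.06,.13,.008,.022)); rect(g,"bed")
    red=pts(((H<6)|(H>172))&(Sa>150),(.58,.68,0,.1,.15,.2)); t=red[red[:,2]>red[:,2].max()-.02]; print("red",len(red),red.min(0).round(4),red.max(0).round(4),"mid",((red.min(0)+red.max(0))/2).round(4))
    w=pts((H<20)&(Sa>80),(.47,.62,-.03,.12,.033,.05)); rect(w,"plane top")
    b=pts((H>100)&(H<130)&(Sa>80),(.53,.73,-.37,-.2,-.01,.03)); rect(b,"box lining")
    b=pts((H<40),(.53,.73,-.37,-.2,.017,.03)); rect(b,"box rim")
    b=pts(V<150,(.36,.55,.15,.46,.013,.03)); rect(b,"tray rim")
E
```

```text
bench z 0.0009
scene bed 595 [576.5  39. ] [163.9 100.2] 4.7 z 0.0155
red 141 [0.6078 0.0207 0.176 ] [0.6477 0.0633 0.1931] mid [0.6277 0.042  0.1845]
scene plane top 178 [531.2  39.1] [35.3 92.3] 88.7 z 0.039
scene box lining 1184 [ 632.2 -286.7] [132.9  94.2] 0.5 z 0.0059
scene box rim 278 [ 634.4 -287.9] [151.  110.7] 1.0 z 0.0222
scene tray rim 456 [457.6 304.1] [267.3 144.3] 89.0 z 0.019
bench z -0.0003
side bed 755 [570.1  36.1] [170.2 103.5] 4.2 z 0.0144
red 167 [0.6026 0.0168 0.1685] [0.6414 0.0594 0.1903] mid [0.622  0.0381 0.1794]
side plane top 232 [528.1  35.7] [36.3 90.1] 86.3 z 0.038
side box lining 1478 [ 640.1 -286.6] [129.6  92.4] 1.3 z 0.0051
side box rim 476 [ 633.2 -291. ] [153.6 112.9] 1.3 z 0.0209
side tray rim 558 [455.3 300. ] [265.3 141.3] 89.3 z 0.0179
```

Measured, averaged over the two views:
- Nest: (0.5765, 0.037), yaw about 4.5°
- Plane centre: (0.530, 0.037), yaw about −2.5°
- Box: (0.634, −0.289)
- Tray: (0.456, 0.302)

All sizes match the description. I'll move above the plane first and then turn.

{"name": "play_rows", "arguments": {
  "moves": [
    [[0,0,0,-0.26,-0.25,-0.06,85],[0,0,0,-0.26,-0.25,-0.06,85],[0,0,0,-0.26,-0.25,-0.06,85],[0,0,0,-0.26,-0.25,-0.06,85],[0,0,0,-0.26,-0.25,-0.06,85]]
  ]
}}

```text
time: 0.57
tool_pos: [0.3178, 0.4657, 0.2215]
tcp_rot: [-0.569, -3.089, 0.001]
wrist_force: [0.8, -0.7, -0.6]
width: 0.995
grip_force: 0.0
```

{"name": "play_rows", "arguments": {
  "moves": [
    [[0,0,0,-0.26,-0.25,-0.06,85],[0,0,0,-0.26,-0.25,-0.06,85],[0,0,0,-0.26,-0.25,-0.06,85],[0,0,0,-0.26,-0.25,-0.06,85],[0,0,0,-0.26,-0.25,-0.06,85]]
  ]
}}

```text
time: 0.98
tool_pos: [0.3946, 0.3025, 0.2518]
tcp_rot: [-0.569, -3.089, 0.0]
wrist_force: [0.5, 0.1, 0.6]
width: 0.995
grip_force: 0.0
```

{"name": "play_rows", "arguments": {
  "moves": [
    [[0,0,0,-0.26,-0.25,-0.06,85],[0,0,0,-0.26,-0.25,-0.06,85],[0,0,0,-0.26,-0.25,-0.06,85],[0,0,0,-0.26,-0.25,-0.06,85],[0,0,0,-0.26,-0.25,-0.06,85]]
  ]
}}

```text
time: 1.4
tool_pos: [0.4715, 0.1394, 0.2819]
tcp_rot: [-0.57, -3.089, -0.0]
wrist_force: [-0.1, 0.4, -1.1]
width: 0.991
grip_force: 0.0
```

{"name": "play_rows", "arguments": {
  "moves": [
    [[0,0,0,-0.26,-0.25,-0.06,85],[0,0,0,-0.26,-0.25,-0.06,85],[0,0,0,-0.26,-0.25,-0.06,85],[0,0,0.24,0,0,0,85],[0,0,0.24,0,0,0,85]]
  ]
}}

```text
time: 1.82
tool_pos: [0.5182, 0.0409, 0.2998]
tcp_rot: [0.95, 2.994, -0.0]
wrist_force: [-1.1, 0.1, 0.6]
width: 0.995
grip_force: 0.0
```

{"name": "play_rows", "arguments": {
  "moves": [
    [[0,0,0.24,0,0,0,85],[0,0,0.24,0,0,0,85],[0,0,0.24,0,0,0,85],[0,0,0.24,0,0,0,85],[0,0,0.24,0,0,0,85]]
  ]
}}

```text
time: 2.23
tool_pos: [0.5172, 0.0431, 0.2994]
tcp_rot: [-1.788, -2.583, 0.001]
wrist_force: [0.4, -0.2, -0.2]
width: 0.994
grip_force: 0.0
```

{"name": "play_rows", "arguments": {
  "moves": [
    [[0,0,0.24,0,0,0,85],[0,0,0.24,0,0,0,85],[0,0,0.24,0,0,0,85],[0,0,0.24,0,0,0,85],[0,0,0.24,0,0,0,85]]
  ]
}}

```text
time: 2.65
tool_pos: [0.5172, 0.0432, 0.2994]
tcp_rot: [-2.471, -1.939, 0.001]
wrist_force: [1.2, -1.0, 0.6]
width: 0.995
grip_force: 0.0
```

{"name": "play_rows", "arguments": {
  "moves": [
    [[0,0,0.24,0,0,0,85],[0,0,0.24,0,0,0,85],[0,0,0.24,0,0,0,85],[0,0,0.24,0,0,0,85],[0,0,0.24,0,0,0,85]]
  ]
}}

```text
time: 3.07
tool_pos: [0.5172, 0.0432, 0.2994]
tcp_rot: [-2.934, -1.123, 0.001]
wrist_force: [0.7, -0.3, -0.1]
width: 0.993
grip_force: 0.0
```

{"name": "play_rows", "arguments": {
  "moves": [
    [[0,0,0.24,0,0,0,85],[0,0,0.24,0,0,0,85],[0,0,0.24,0,0,0,85],[0,0,0.24,0,0,0,60],[0,0,0.24,0,0,0,60]]
  ]
}}

```text
time: 3.48
tool_pos: [0.5172, 0.0432, 0.2994]
tcp_rot: [-3.135, -0.205, 0.001]
wrist_force: [0.7, -0.3, -0.1]
width: 0.74
grip_force: 0.0
```

```bash
cat >> h.py <<'E'
from scipy.spatial.transform import Rotation as Ro
def tgtR(yaw,tilt):   # tool x = forward at yaw, pointing down, tips tilted forward by tilt (deg)
    return Ro.from_euler('z',yaw,degrees=True)*Ro.from_euler('x',180,degrees=True)*Ro.from_euler('y',tilt,degrees=True)
def plan(*wps,s=None):
    """wps: (x,y,z,yaw,tilt); prints turn first, then shift, in tool units"""
    s=s or bot.read_state(); p=np.array(s["tool_pos"]); R=Ro.from_rotvec(s["tcp_rot"])
    for w in wps:
        T=tgtR(*w[3:5]); t=(R.inv()*T).as_rotvec()/.5; R=T
        d=T.inv().apply(np.array(w[:3])-p)/.1; p=np.array(w[:3])
        print("turn",t.round(3),"rows>=%.1f"%(np.linalg.norm(t)/.249),"| shift",d.round(3),"rows>=%.1f"%(np.linalg.norm(d)/.41))
E
python3 - <<'E'
from h import *
st(); c=cam("wrist"); np.save("w1.npy",c,allow_pickle=True); save(c,"w1.png"); print((-c["R"].T@c["t"]).round(3)); print(c["R"].round(2))
plan((.511,.0375,.25,-2.5,0),(.511,.0375,.018,-2.5,0))
E
```

```text
{'time': 3.483, 'tool_pos': [0.517, 0.043, 0.299], 'tcp_rot': [-3.135, -0.205, 0.001], 'wrist_force': [0.72, -0.309, -0.063], 'width': 0.74, 'grip_force': 0.0, 'q': [0.035, -0.083, 1.785, 0.0, 1.44, 1.475]}
[0.584 0.051 0.48 ]
[[ 0.13 -0.99 -0.  ]
 [-0.96 -0.13  0.26]
 [-0.26 -0.03 -0.96]]
turn [-0.     0.001  0.339] rows>=1.4 | shift [-0.059  0.06   0.494] rows>=1.2
turn [0. 0. 0.] rows>=0.0 | shift [ 0.   -0.    2.32] rows>=5.7
```

View pics/w1.png

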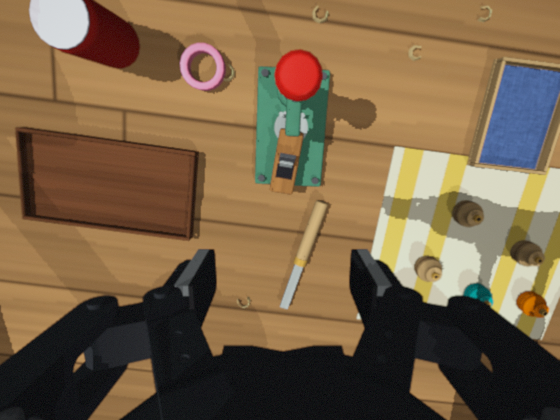

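The wrist view shows the plane at (285,162), the press bed at (292,125) and the red head at (298,76), with the fingers at the bottom. I'll cross-check positions from this third view.

```bash
cat >> h.py <<'E'
def measure(c,n=""):
    P=cloud(c); P[c["depth"]<=0]=9; hsv=cv2.cvtColor(c["image"],cv2.COLOR_RGB2HSV); H,Sa,V=cv2.split(hsv)
    def pts(m,b):
        q=P[m]; return q[(q[:,0]>b[0])&(q[:,0]<b[1])&(q[:,1]>b[2])&(q[:,1]<b[3])&(q[:,2]>b[4])&(q[:,2]<b[5])]
    def rect(q,name):
        if len(q)<20: return
        r=cv2.minAreaRect((q[:,:2]*1000).astype(np.float32)); print(n,name,len(q),np.round(r[0],1),np.round(r[1],1),round(r[2],1),"z",np.median(q[:,2]).round(4))
    rect(pts((H>35)&(H<95)&(Sa>60),(.45,.7,-.06,.13,.008,.022)),"bed")
    rect(pts(((H<6)|(H>172))&(Sa>150),(.58,.68,0,.1,.15,.2)),"red")
    rect(pts((H<20)&(Sa>80),(.47,.62,-.03,.12,.033,.05)),"plane top")
    rect(pts((H<40),(.53,.73,-.37,-.2,.017,.03)),"box rim")
    rect(pts(V<150,(.36,.55,.15,.46,.013,.03)),"tray rim")
    m=((H>8)&(H<28)&(P[...,2]>.012)&(P[...,2]<.06)&(P[...,0]<.56)&(P[...,0]>.3)&(P[...,1]<-.1)&(P[...,1]>-.5)).astype(np.uint8)
    k,l,s,ce=cv2.connectedComponentsWithStats(m)
    for i in range(1,k):
        if s[i,4]>40: rect(P[l==i],"knob? "+str(ce[i].round()))
E
python3 - <<'E'
from h import *
measure(np.load("w1.npy",allow_pickle=True).item())
for n in("scene0","side0"): measure(np.load(n+".npy",allow_pickle=True).item(),n)
E
```

```text
bed 4268 [574.7  38.6] [163.6 100.4] 4.5 z 0.0136
 red 1886 [624.4  42.9] [41.4 41.1] 7.7 z 0.184
 plane top 1040 [528.8  39.1] [33.9 88.8] 87.1 z 0.0375
 box rim 1167 [ 633.9 -287.8] [150. 112.] 1.3 z 0.0197
 tray rim 2480 [455.5 302.9] [262.4 140.8] 89.4 z 0.0184
 knob? [469. 214.] 610 [ 485.9 -246.5] [34.4 39.4] 79.7 z 0.0272
 knob? [529. 255.] 592 [ 433.9 -361. ] [33.  38.4] 59.7 z 0.026
 knob? [429. 270.] 523 [ 388.4 -210.3] [31.9 39.4] 54.8 z 0.0267
 knob? [534. 305.] 554 [ 347.5 -399.1] [33.2 40.2] 74.4 z 0.0263
scene0 bed 595 [576.5  39. ] [163.9 100.2] 4.7 z 0.0155
scene0 red 141 [628.9  41.9] [38.1 39.6] 34.9 z 0.1862
scene0 plane top 178 [531.2  39.1] [35.3 92.3] 88.7 z 0.039
scene0 box rim 278 [ 634.4 -287.9] [151.  110.7] 1.0 z 0.0222
scene0 tray rim 456 [457.6 304.1] [267.3 144.3] 89.0 z 0.019
scene0 knob? [242. 217.] 108 [ 389.5 -213.4] [38.9 34.7] 78.4 z 0.0293
scene0 knob? [185. 231.] 119 [ 348.  -402.4] [35.4 39. ] 12.0 z 0.0284
scene0 knob? [244. 245.] 114 [ 487.8 -250.6] [39.3 36.2] 20.8 z 0.0287
scene0 knob? [206. 247.] 119 [ 437.4 -363.5] [39.  33.2] 87.8 z 0.0292
side0 bed 755 [570.1  36.1] [170.2 103.5] 4.2 z 0.0144
side0 red 167 [624.4  38.3] [42.4 37.9] 26.3 z 0.1835
side0 plane top 232 [528.1  35.7] [36.3 90.1] 86.3 z 0.038
side0 box rim 476 [ 633.2 -291. ] [153.6 112.9] 1.3 z 0.0209
side0 tray rim 558 [455.3 300. ] [265.3 141.3] 89.3 z 0.0179
side0 knob? [344. 284.] 138 [ 557.7 -291.7] [  4.6 108.6] 0.1 z 0.0179
side0 knob? [310. 290.] 245 [ 480.6 -256. ] [30.9 36.8] 48.3 z 0.0278
side0 knob? [266. 303.] 259 [ 382.5 -216.9] [34.2 37.5] 50.4 z 0.0275
side0 knob? [394. 339.] 210 [ 531.8 -452. ] [29.1 69.2] 21.0 z 0.0226
side0 knob? [329. 337.] 308 [ 428.5 -366.9] [33.3 39.3] 25.3 z 0.0281
side0 knob? [312. 377.] 355 [ 341.7 -406.9] [36.1 38.9] 43.0 z 0.0273
```

{"name": "play_rows", "arguments": {
  "moves": [
    [[0,0,0.17,0,0,0,70],[0,0,0.17,0,0,0,70],[0,0,0,-0.03,0.03,0.25,70],[0,0,0,-0.03,0.03,0.25,70],[0,0,0,0,0,0,70]]
  ]
}}

```text
time: 3.95
tool_pos: [0.5073, 0.037, 0.2442]
tcp_rot: [3.141, -0.049, -0.015]
wrist_force: [-2.0, 0.3, -2.1]
width: 0.821
grip_force: 0.0
```

{"name": "play_rows", "arguments": {
  "moves": [
    [[0,0,0,0.03,-0.01,0.4,70],[0,0,0,0,0,0.4,70],[0,0,0,0,0,0.4,70],[0,0,0,0,0,0.4,70],[0,0,0,0,0,0.3,70]]
  ]
}}

```text
time: 4.37
tool_pos: [0.5132, 0.0384, 0.0576]
tcp_rot: [-3.141, 0.049, 0.003]
wrist_force: [-0.2, 0.2, -0.6]
width: 0.821
grip_force: 0.0
```

```bash
python3 - <<'E'
from h import *
st(); plan((.511,.038,.018,-2.5,0))
E
```

```text
{'time': 4.367, 'tool_pos': [0.513, 0.038, 0.058], 'tcp_rot': [-3.141, 0.049, 0.003], 'wrist_force': [-0.181, 0.156, -0.562], 'width': 0.821, 'grip_force': 0.0, 'q': [0.026, 0.089, 2.073, 0.0, 0.981, 1.628]}
turn [0.    0.004 0.025] rows>=0.1 | shift [-0.022  0.005  0.396] rows>=1.0
```

{"name": "play_rows", "arguments": {
  "moves": [
    [[0,0,0,-0.01,0,0.2,70],[0,0,0,-0.01,0,0.17,70],[0,0,0,0,0,0,70],[0,0,0,0,0,0,25],[0,0,0,0,0,0,25]]
  ],
  "newtons": 40
}}

```text
time: 4.78
tool_pos: [0.5139, 0.0385, 0.0244]
tcp_rot: [-3.141, 0.051, -0.004]
wrist_force: [-0.2, -0.5, 0.6]
width: 0.545
grip_force: 0.0
```

{"name": "play_rows", "arguments": {
  "moves": [
    [[0,0,0,0,0,0,25],[0,0,0,0,0,0,25],[0,0,0,0,0,0,25],[0,0,0,0,0,0,25],[0,0,0,0,0,0,25]]
  ]
}}

```text
time: 5.2
tool_pos: [0.5127, 0.0384, 0.0233]
tcp_rot: [-3.141, 0.052, -0.001]
wrist_force: [-0.1, 0.6, 0.3]
width: 0.29
grip_force: 0.0
```

{"name": "play_rows", "arguments": {
  "moves": [
    [[0,0,0,0,0,0,25],[0,0,0,0,0,0,25],[0,0,0,0,0,0,25],[0,0,0,0,0,0,25],[0,0,0,0,0,0,25]]
  ]
}}

```text
time: 5.62
tool_pos: [0.5122, 0.0384, 0.0227]
tcp_rot: [3.141, -0.052, -0.0]
wrist_force: [0.5, 0.3, -0.5]
width: 0.287
grip_force: 0.0
```

```bash
python3 - <<'E'
from h import *
a=cam("wrist"); b=cam("side"); measure(b,"side"); 
im=np.hstack([a["image"][100:380,130:430],b["image"][140:280,190:340].repeat(2,0).repeat(2,1)])[:,:,::-1]; cv2.imwrite("pics/g1.png",im)
E
```

```text
side bed 735 [571.6  35.1] [173.1 100.7] 3.9 z 0.0144
side red 169 [621.4  37.8] [38.3 38. ] 8.8 z 0.1842
side plane top 229 [529.4  35.9] [35.7 91.3] 84.9 z 0.0382
side box rim 478 [ 632.3 -290.8] [153.9 113.1] 0.9 z 0.021
side tray rim 562 [456.2 298.5] [264.3 143.4] 89.0 z 0.0178
side knob? [345. 285.] 136 [ 557.4 -292. ] [108.9   5. ] 89.9 z 0.0183
side knob? [310. 290.] 240 [ 481.4 -255. ] [33.2 36.7] 46.6 z 0.0276
side knob? [266. 303.] 257 [ 381.8 -218. ] [33.4 37.7] 51.8 z 0.0273
side knob? [394. 339.] 211 [ 532.5 -452. ] [31.8 69.3] 22.1 z 0.0219
side knob? [330. 337.] 309 [ 429.5 -367.6] [33.9 38.9] 48.0 z 0.0279
side knob? [312. 377.] 359 [ 342.  -406.5] [35.6 39.4] 36.5 z 0.0272
```

View pics/g1.png

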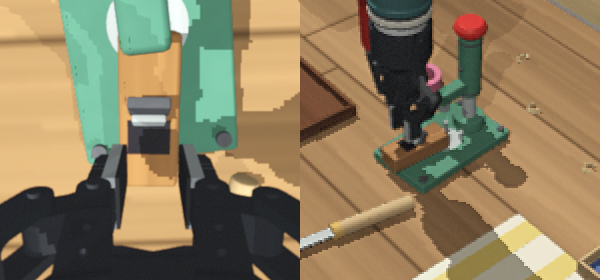

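The picture shows the pads beside the plane's end at (150,160) in the left half, but no grip force. I'll command a tighter close to find out.

{"name": "play_rows", "arguments": {
  "moves": [
    [[0,0,0,0,0,0,0],[0,0,0,0,0,0,0],[0,0,0,0,0,0,0],[0,0,0,0,0,0,0],[0,0,0,0,0,0,0]]
  ],
  "newtons": 40
}}

```text
time: 6.13
tool_pos: [0.5123, 0.0384, 0.0228]
tcp_rot: [-3.141, 0.052, -0.0]
wrist_force: [0.2, 0.4, -0.1]
width: 0.004
grip_force: 0.0
```

```bash
python3 - <<'E'
from h import *
st(); a=cam("wrist"); save(a,"g2.png",(150,120,410,380),2)
E
```

```text
{'time': 6.133, 'tool_pos': [0.512, 0.038, 0.023], 'tcp_rot': [-3.141, 0.052, -0.0], 'wrist_force': [0.197, 0.362, -0.102], 'width': 0.004, 'grip_force': 0.0, 'q': [0.026, 0.132, 2.101, 0.0, 0.908, 1.63]}
```

View pics/g2.png

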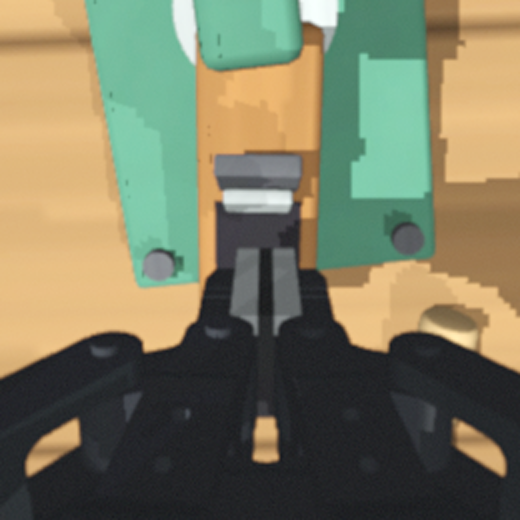

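The fingers shut without touching the plane. In the crop they pass over its rear end, with the tips at about (265,255). I'll measure where the fingertips really are.

```bash
python3 - <<'E'
from h import *
for n in("wrist","side","scene"):
    c=cam(n); P=cloud(c); P[c["depth"]<=0]=9; hsv=cv2.cvtColor(c["image"],cv2.COLOR_RGB2HSV)
    m=(hsv[...,2]<75)&(abs(P[...,0]-.51)<.07)&(abs(P[...,1]-.038)<.03)&(P[...,2]<.15)&(P[...,2]>.02)
    q=P[m]; print(n,len(q))
    for z in np.arange(.02,.12,.01):
        r=q[(q[:,2]>z)&(q[:,2]<z+.01)]
        if len(r)>3: print(round(z,3),len(r),r.min(0).round(3),r.max(0).round(3))
    if n=="side": save(c,"g3.png",(190,120,350,280),3.5)
E
```

```text
wrist 19452
0.03 795 [0.507 0.028 0.036] [0.526 0.051 0.04 ]
0.06 63 [0.519 0.026 0.065] [0.524 0.049 0.07 ]
0.07 312 [0.519 0.024 0.07 ] [0.524 0.051 0.08 ]
0.08 391 [0.519 0.024 0.08 ] [0.524 0.051 0.09 ]
0.09 515 [0.502 0.024 0.09 ] [0.525 0.05  0.1  ]
0.1 1627 [0.503 0.008 0.1  ] [0.527 0.068 0.11 ]
0.11 4488 [0.503 0.008 0.11 ] [0.528 0.068 0.12 ]
side 289
0.03 24 [0.486 0.029 0.032] [0.526 0.057 0.04 ]
0.04 21 [0.508 0.024 0.04 ] [0.538 0.047 0.05 ]
0.05 7 [0.533 0.027 0.051] [0.537 0.043 0.057]
0.07 17 [0.504 0.023 0.071] [0.519 0.028 0.079]
0.08 27 [0.505 0.021 0.08 ] [0.578 0.032 0.09 ]
0.09 16 [0.501 0.022 0.09 ] [0.579 0.038 0.098]
0.1 18 [0.497 0.01  0.101] [0.522 0.045 0.11 ]
0.11 48 [0.498 0.009 0.111] [0.519 0.068 0.12 ]
scene 196
0.02 24 [0.499 0.019 0.021] [0.576 0.055 0.029]
0.03 31 [0.5  0.02 0.03] [0.577 0.052 0.04 ]
0.04 15 [0.511 0.028 0.04 ] [0.539 0.049 0.048]
0.07 9 [0.508 0.026 0.072] [0.524 0.05  0.079]
0.08 11 [0.515 0.025 0.08 ] [0.525 0.047 0.089]
0.09 10 [0.518 0.025 0.09 ] [0.524 0.047 0.099]
0.1 8 [0.519 0.01  0.103] [0.525 0.044 0.11 ]
0.11 32 [0.505 0.009 0.111] [0.527 0.064 0.12 ]
```

View pics/g3.png

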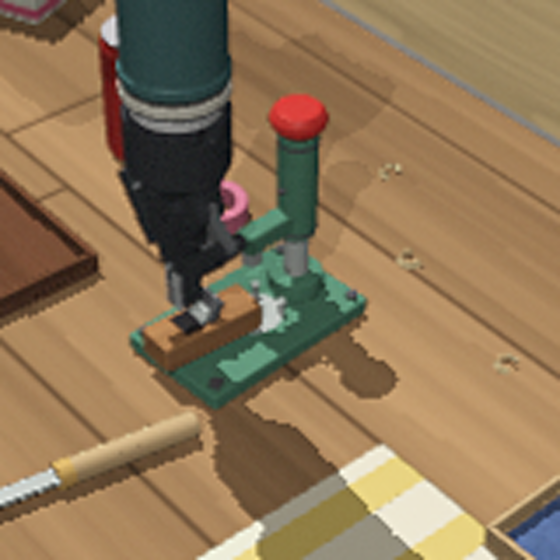

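All three cameras put the shut fingertips at z≈0.065, while the reported TCP is z=0.023. So the real tips sit about 42 mm behind the reported TCP, which contradicts the interface text. I'll trust the cameras, open the fingers, and go down in guarded steps while watching the force.

{"name": "play_rows", "arguments": {
  "moves": [
    [[0,0,0,0,0,-0.1,70],[0,0,0,0,0,0,70],[0,0,0,0,0,0,70],[0,0,0,0,0,0,70],[0,0,0,0,0,0,70]]
  ]
}}

```text
time: 6.75
tool_pos: [0.5123, 0.0384, 0.0329]
tcp_rot: [-3.141, 0.052, -0.0]
wrist_force: [0.6, -0.2, 0.1]
width: 0.709
grip_force: 0.0
```

{"name": "play_rows", "arguments": {
  "moves": [
    [[0,0,0,0,0,0,70],[0,0,0,0,0,0,70],[0,0,0,0,0,0.15,70],[0,0,0,0,0,0.1,70],[0,0,0,0,0,0.1,70]]
  ]
}}

```text
time: 7.17
tool_pos: [0.5118, 0.0384, -0.0031]
tcp_rot: [3.141, -0.052, -0.001]
wrist_force: [-0.9, 0.5, -0.8]
width: 0.818
grip_force: 0.0
```

{"name": "play_rows", "arguments": {
  "moves": [
    [[0,0,0,0,0,0.06,70],[0,0,0,0,0,0.06,70],[0,0,0,0,0,0.05,70],[0,0,0,0,0,0,70],[0,0,0,0,0,0,70]]
  ]
}}

```text
time: 7.58
tool_pos: [0.5122, 0.0384, -0.0195]
tcp_rot: [3.141, -0.052, -0.001]
wrist_force: [0.8, 0.9, -0.0]
width: 0.82
grip_force: 0.0
```

```bash
python3 - <<'E'
from h import *
st()
c=cam("wrist"); P=cloud(c); P[c["depth"]<=0]=9; hsv=cv2.cvtColor(c["image"],cv2.COLOR_RGB2HSV)
m=(hsv[...,2]<75)&(abs(P[...,0]-.51)<.04)&(abs(P[...,1]-.038)<.08)&(abs(P[...,1]-.038)>.03)&(P[...,2]<.15)&(P[...,2]>.0)
q=P[m]
for z in np.arange(.0,.12,.005):
    r=q[(q[:,2]>z)&(q[:,2]<z+.005)]
    if len(r)>3: print(round(z,3),len(r),r.min(0).round(3),r.max(0).round(3))
E
```

```text
{'time': 7.583, 'tool_pos': [0.512, 0.038, -0.019], 'tcp_rot': [3.141, -0.052, -0.001], 'wrist_force': [0.756, 0.917, -0.003], 'width': 0.82, 'grip_force': 0.0, 'q': [0.026, 0.195, 2.124, -0.0, 0.823, 1.63]}
0.01 11 [0.502 0.068 0.014] [0.504 0.072 0.015]
0.015 25 [0.502 0.068 0.015] [0.505 0.073 0.018]
0.025 97 [0.503 0.002 0.026] [0.523 0.073 0.03 ]
0.03 276 [ 0.502 -0.01   0.03 ] [0.525 0.084 0.035]
0.035 380 [ 0.501 -0.011  0.035] [0.525 0.085 0.04 ]
0.04 427 [ 0.501 -0.011  0.04 ] [0.525 0.085 0.045]
0.045 479 [ 0.502 -0.011  0.045] [0.525 0.085 0.05 ]
0.05 560 [ 0.501 -0.011  0.05 ] [0.525 0.085 0.055]
0.055 493 [ 0.502 -0.011  0.055] [0.525 0.085 0.06 ]
0.06 479 [ 0.509 -0.006  0.06 ] [0.525 0.081 0.065]
0.065 305 [ 0.515 -0.02   0.065] [0.527 0.095 0.07 ]
0.07 1327 [ 0.517 -0.026  0.07 ] [0.528 0.099 0.075]
0.075 3632 [ 0.499 -0.03   0.075] [0.529 0.105 0.08 ]
0.08 5734 [ 0.499 -0.03   0.08 ] [0.529 0.105 0.085]
0.085 2630 [ 0.499 -0.03   0.085] [0.53  0.105 0.09 ]
0.09 3098 [ 0.499 -0.031  0.09 ] [0.531 0.105 0.095]
0.095 3734 [ 0.5   -0.03   0.095] [0.532 0.105 0.1  ]
0.1 3425 [ 0.506 -0.028  0.1  ] [0.531 0.104 0.105]
0.105 2162 [ 0.512 -0.023  0.105] [0.529 0.099 0.11 ]
0.11 555 [ 0.518 -0.019  0.11 ] [0.528 0.095 0.115]
0.115 7 [ 0.524 -0.015  0.115] [0.527 0.09  0.116]
```

{"name": "play_rows", "arguments": {
  "moves": [
    [[0,0,0,0,0,0.01,20],[0,0,0,0,0,0,20],[0,0,0,0,0,0,20],[0,0,0,0,0,0,20],[0,0,0,0,0,0,20]]
  ],
  "newtons": 40
}}

```text
time: 8.05
tool_pos: [0.513, 0.0384, -0.0196]
tcp_rot: [-3.141, 0.052, -0.002]
wrist_force: [-0.3, 0.8, 2.3]
width: 0.384
grip_force: 41.5
```

{"name": "play_rows", "arguments": {
  "moves": [
    [[0,0,0,0,0,0,20],[0,0,0,0,0,0,20],[0,0,0,0,0,0,20],[0,0,0,0,0,0,20],[0,0,0,0,0,0,20]]
  ]
}}

```text
time: 8.47
tool_pos: [0.513, 0.0384, -0.0196]
tcp_rot: [-3.141, 0.052, -0.002]
wrist_force: [-0.2, 1.5, 5.8]
width: 0.39
grip_force: 41.7
```

Gripped at 33 mm (the plane is 34 mm wide). Next I'll lift slightly, back out of the throat, raise, and carry it to the box.

{"name": "play_rows", "arguments": {
  "moves": [
    [[0,0,0,0,0,-0.07,20],[0,0,0,-0.2,0,0,20],[0,0,0,-0.2,0,0,20],[0,0,0,-0.2,0,0,20],[0,0,0,0,0,-0.3,20]]
  ]
}}

```text
time: 8.88
tool_pos: [0.4396, 0.04, 0.0098]
tcp_rot: [3.14, -0.052, -0.032]
wrist_force: [-1.7, 0.5, -2.3]
width: 0.391
grip_force: 40.9
```

{"name": "play_rows", "arguments": {
  "moves": [
    [[0,0,0,0,0,-0.3,20],[0,0,0,0,0,-0.3,20],[0,0,0,0,0,-0.3,20],[0,0,0,0,0,-0.3,20],[0,0,0,0,0,0,20]]
  ]
}}

```text
time: 9.3
tool_pos: [0.4566, 0.0405, 0.1433]
tcp_rot: [-3.141, 0.052, -0.017]
wrist_force: [0.7, -0.4, 0.2]
width: 0.391
grip_force: 41.1
```

{"name": "play_rows", "arguments": {
  "moves": [
    [[0,0,0,0.175,0.32,0,20],[0,0,0,0.175,0.32,0,20],[0,0,0,0.175,0.32,0,20],[0,0,0,0.175,0.32,0,20],[0,0,0,0.175,0.32,0,20]]
  ]
}}

```text
time: 9.72
tool_pos: [0.5339, -0.1237, 0.1356]
tcp_rot: [-3.141, 0.052, 0.003]
wrist_force: [0.8, 0.3, -0.8]
width: 0.389
grip_force: 41.0
```

{"name": "play_rows", "arguments": {
  "moves": [
    [[0,0,0,0.175,0.32,0,20],[0,0,0,0.175,0.32,0,20],[0,0,0,0.175,0.32,0,20],[0,0,0,0.175,0.32,0,20],[0,0,0,0.175,0.32,0,20]]
  ]
}}

```text
time: 10.13
tool_pos: [0.616, -0.2865, 0.1349]
tcp_rot: [-3.14, 0.053, 0.004]
wrist_force: [0.5, 0.8, -0.9]
width: 0.387
grip_force: 41.0
```

```bash
python3 - <<'E'
from h import *
st(); plan((.6175,-.289,.05,-2,0),(.6175,-.289,-.028,-2,0))
c=cam("wrist"); d=cam("scene"); 
im=np.hstack([c["image"][60:360,130:430],d["image"][220:320,210:310].repeat(3,0).repeat(3,1)])[:,:,::-1]; cv2.imwrite("pics/g4.png",im)
E
```

```text
{'time': 10.133, 'tool_pos': [0.616, -0.287, 0.135], 'tcp_rot': [-3.14, 0.053, 0.004], 'wrist_force': [0.523, 0.827, -0.906], 'width': 0.387, 'grip_force': 41.035, 'q': [-0.472, 0.312, 1.65, -0.0, 1.183, 1.132]}
turn [-0.002  0.005  0.003] rows>=0.0 | shift [0.016 0.024 0.849] rows>=2.1
turn [0. 0. 0.] rows>=0.0 | shift [-0.   -0.    0.78] rows>=1.9
```

View pics/g4.png

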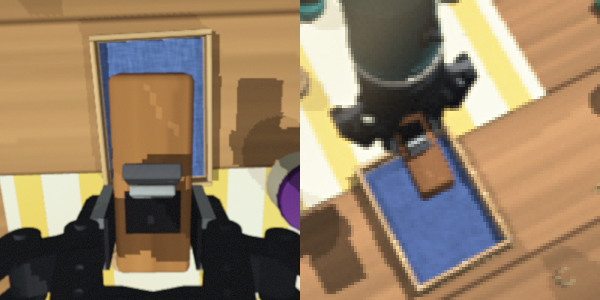

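The left half shows the plane held at (150,170) over the blue box at (150,110), and it is level. Now I'll lower it.

{"name": "play_rows", "arguments": {
  "moves": [
    [[0,0,0,0.01,0.01,0.35,20],[0,0,0,0,0.01,0.35,20],[0,0,0,0,0,0.35,20],[0,0,0,0,0,0.3,20],[0,0,0,0,0,0,20]]
  ]
}}

```text
time: 10.65
tool_pos: [0.6097, -0.283, -0.0078]
tcp_rot: [-3.134, 0.052, 0.024]
wrist_force: [-1.8, 1.1, -2.4]
width: 0.389
grip_force: 41.0
```

{"name": "play_rows", "arguments": {
  "moves": [
    [[0,0,0,0,0,0.1,20],[0,0,0,0,0,0.08,20],[0,0,0,0,0,0.05,20],[0,0,0,0,0,0,20],[0,0,0,0,0,0,20]]
  ]
}}

```text
time: 11.07
tool_pos: [0.6185, -0.2877, -0.0199]
tcp_rot: [3.14, -0.052, 0.003]
wrist_force: [-0.1, 0.7, -1.9]
width: 0.389
grip_force: 41.1
```

{"name": "play_rows", "arguments": {
  "moves": [
    [[0,0,0,0,0,0.05,20],[0,0,0,0,0,0.03,20],[0,0,0,0,0,0,20],[0,0,0,0,0,0,20],[0,0,0,0,0,0,20]]
  ]
}}

```text
time: 11.48
tool_pos: [0.6176, -0.2873, -0.0291]
tcp_rot: [3.141, -0.052, 0.0]
wrist_force: [0.8, 0.3, -1.5]
width: 0.386
grip_force: 41.1
```

{"name": "play_rows", "arguments": {
  "moves": [
    [[0,0,0,0,0,0,50],[0,0,0,0,0,0,50],[0,0,0,0,0,0,50],[0,0,0,0,0,0,50],[0,0,0,0,0,-0.2,50]]
  ]
}}

```text
time: 11.9
tool_pos: [0.614, -0.2855, -0.0134]
tcp_rot: [-3.138, 0.052, 0.011]
wrist_force: [-0.6, 0.3, -1.0]
width: 0.585
grip_force: 0.0
```

{"name": "play_rows", "arguments": {
  "moves": [
    [[0,0,0,0,0,-0.4,50],[0,0,0,0,0,-0.4,50],[0,0,0,0,0,-0.4,60],[0,0,0,0,0,-0.4,60],[0,0,0,0,0,-0.2,60]]
  ]
}}

```text
time: 12.32
tool_pos: [0.6203, -0.2886, 0.1779]
tcp_rot: [3.137, -0.052, 0.013]
wrist_force: [-0.4, -0.1, 0.7]
width: 0.705
grip_force: 0.0
```

```bash
python3 - <<'E'
from h import *
st()
for n in("wrist","side"):
    c=cam(n); P=cloud(c); P[c["depth"]<=0]=9; hsv=cv2.cvtColor(c["image"],cv2.COLOR_RGB2HSV); H,Sa,V=cv2.split(hsv)
    m=(H<20)&(Sa>80)&(abs(P[...,0]-.634)<.066)&(abs(P[...,1]+.289)<.046)&(P[...,2]>.013)&(P[...,2]<.05)
    q=P[m]; A=np.c_[q[:,:2]-q[:,:2].mean(0),np.ones(len(q))]; f=q[q[:,2]>np.median(q[:,2])-.005]
    A=np.c_[f[:,:2]-f[:,:2].mean(0),np.ones(len(f))]; print(n,len(q),cv2.minAreaRect((q[:,:2]*1000).astype(np.float32)),"plane fit",np.linalg.lstsq(A,f[:,2],rcond=None)[0].round(4))
plan((.6,-.2,.2,0,0),(.486,-.2505,.16,-27,0),(.486,-.2505,.16,-27,45))
E
```

```text
{'time': 12.317, 'tool_pos': [0.62, -0.289, 0.178], 'tcp_rot': [3.137, -0.052, 0.013], 'wrist_force': [-0.36, -0.114, 0.748], 'width': 0.705, 'grip_force': 0.0, 'q': [-0.472, 0.283, 1.606, 0.0, 1.244, 1.132]}
wrist 1929 ((635.11181640625, -288.1714172363281), (33.12885284423828, 88.0914306640625), 89.11183166503906) plane fit [-0.0016  0.0036  0.0277]
side 393 ((641.7601318359375, -276.1764221191406), (64.43934631347656, 116.20528411865234), 89.47942352294922) plane fit [0.0096 0.0355 0.0282]
turn [ 0.011 -0.022 -0.066] rows>=0.3 | shift [-0.214 -0.892 -0.215] rows>=2.3
turn [ 0.    -0.     0.942] rows>=3.8 | shift [-0.786  0.968  0.4  ] rows>=3.2
turn [0.    1.571 0.   ] rows>=6.3 | shift [0. 0. 0.] rows>=0.0
```

The plane lies flat in the box (centre about (0.635, −0.288), slopes under 0.4%). Next is the middle knob B (0.486, −0.250). The press arm blocks a vertical gripper over the nest, so I'll turn to the radial yaw and tilt 45°.

{"name": "play_rows", "arguments": {
  "moves": [
    [[0,0,0.22,-0.1,0,0,60],[0,0,0.22,-0.1,0,0,60],[0,0,0.22,-0.1,0,0,60],[0,0,0.22,0,0,0,60],[0,0,0,0,0,0,60]]
  ]
}}

```text
time: 12.83
tool_pos: [0.5866, -0.2825, 0.1691]
tcp_rot: [-3.052, 0.741, 0.004]
wrist_force: [-0.5, -0.1, -0.4]
width: 0.709
grip_force: 0.0
```

{"name": "play_rows", "arguments": {
  "moves": [
    [[0,0.2,0,0,0,0,60],[0,0.2,0,0,0,0,60],[0,0.2,0,0,0,0,60],[0,0.2,0,0,0,0,60],[0,0.2,0,0,0,0,60]]
  ]
}}

```text
time: 13.25
tool_pos: [0.5881, -0.283, 0.1709]
tcp_rot: [2.852, -0.682, 0.735]
wrist_force: [0.1, -0.3, -0.5]
width: 0.703
grip_force: 0.0
```

{"name": "play_rows", "arguments": {
  "moves": [
    [[0,0.2,0,0,0,0,60],[0,0.2,0,0,0,0,60],[0,0.17,0,0,0,0,60],[0,0,0,0,0,0,60],[0,0,0,0,0,0,60]]
  ]
}}

```text
time: 13.67
tool_pos: [0.5857, -0.2817, 0.1674]
tcp_rot: [2.676, -0.643, 1.097]
wrist_force: [0.0, 0.8, 0.3]
width: 0.702
grip_force: 0.0
```

```bash
cat >> h.py <<'E'
def tcp_for(knob,yaw,ztip,a=.005,tilt=45,off=.0435):
    f=np.array([np.cos(np.radians(yaw)),np.sin(np.radians(yaw))]); t=np.radians(tilt)
    xy=np.array(knob[:2])+f*(a+off*np.sin(t)); return (*xy,ztip-off*np.cos(t),yaw,tilt)
E
python3 - <<'E'
from h import *
st(); k=(.486,-.2505)
plan(tcp_for(k,-27,.12),tcp_for(k,-27,.013))
E
```

```text
{'time': 13.667, 'tool_pos': [0.586, -0.282, 0.167], 'tcp_rot': [2.676, -0.643, 1.097], 'wrist_force': [0.019, 0.777, 0.297], 'width': 0.702, 'grip_force': 0.0, 'q': [-0.496, -0.187, 2.339, 0.079, 0.212, 1.475]}
turn [0.002 0.014 0.001] rows>=0.1 | shift [-1.028  0.175  0.078] rows>=2.6
turn [0. 0. 0.] rows>=0.0 | shift [-0.757 -0.     0.757] rows>=2.6
```

```bash
cat > kin.py <<'E'
import numpy as np
from scipy.optimize import least_squares
D=np.array([[.264,1.604,1.274,.6754,.192],[-.083,1.785,1.44,.519,.2994],[.089,2.073,.981,.5146,.0576],[.132,2.101,.908,.5137,.0228],[.195,2.124,.823,.5136,-.0195],[.312,1.65,1.183,.6794,.1349],[.283,1.606,1.244,.684,.1779],[-.187,2.339,.212,.650,.1674]])
def fk(p,q2,q3,q5):
    r0,z0,L2,L3,o,T=p; a=q2+q3; f=a+q5
    return r0+L2*np.sin(q2)+L3*np.sin(a)+o*np.cos(a)+T*np.sin(f), z0+L2*np.cos(q2)+L3*np.cos(a)-o*np.sin(a)+T*np.cos(f)
def res(p):
    r,z=fk(p,*D[:,:3].T); return np.r_[r-D[:,3],z-D[:,4],.02*(p-p0)]
p0=np.array([0,.3,.45,.4,0,.3]); s=least_squares(res,p0); P=s.x
if __name__=="__main__":
    print(P.round(4),np.abs(s.fun[:16]).max().round(5))
def feas(r,z,tilt):
    best=None
    for g in((0.2,1.9),(-.3,2.3),(.5,1.6)):
        t=least_squares(lambda q:[a-b for a,b in zip(fk(P,q[0],q[1],np.pi-np.radians(tilt)-q[0]-q[1]),(r,z))],g)
        if t.cost<1e-8: return t.x.round(2),round(np.pi-np.radians(tilt)-t.x.sum(),2)
if __name__=="__main__":
    for t in(10,20,30,35,40,45):
        print(t,"knobB",feas(.547+.005+.0435*np.sin(np.radians(t)),.011-.0435*np.cos(np.radians(t)),t),"A",feas(.442+.005+.0435*np.sin(np.radians(t)),.011-.0435*np.cos(np.radians(t)),t),"nest",feas(.578+.005+.0435*np.sin(np.radians(t)),.028-.0435*np.cos(np.radians(t)),t))
    print("vertA",feas(.442,-.035,0))
E
python3 kin.py
```

```text
[1.000e-04 2.528e-01 5.124e-01 5.666e-01 1.500e-03 3.883e-01] 0.00038
10 knobB (array([0.19, 2.18]), np.float64(0.6)) A (array([0.  , 2.39]), np.float64(0.58)) nest (array([0.21, 2.1 ]), np.float64(0.65))
20 knobB (array([0.12, 2.3 ]), np.float64(0.37)) A (array([-0.08,  2.51]), np.float64(0.37)) nest (array([0.14, 2.23]), np.float64(0.42))
30 knobB (array([0.08, 2.42]), np.float64(0.12)) A (array([-0.13,  2.62]), np.float64(0.13)) nest (array([0.1 , 2.35]), np.float64(0.17))
35 knobB (array([0.07, 2.47]), np.float64(-0.02)) A (array([-0.14,  2.68]), np.float64(-0.01)) nest (array([0.09, 2.41]), np.float64(0.04))
40 knobB (array([0.08, 2.52]), np.float64(-0.16)) A (array([-0.13,  2.73]), np.float64(-0.15)) nest (array([0.09, 2.46]), np.float64(-0.11))
45 knobB (array([0.11, 2.57]), np.float64(-0.32)) A (array([-0.09,  2.77]), np.float64(-0.32)) nest (array([0.11, 2.51]), np.float64(-0.26))
vertA (array([0.1 , 2.28]), np.float64(0.77))
```

Forward kinematics fit from my own states (error under 0.4 mm) show that joint 5 allows at most about 30° of tilt at the nest. So I'll use 30° with the tips slightly behind the knob's centre, which leaves about 6 mm to the ram arm.

{"name": "play_rows", "arguments": {
  "moves": [
    [[0,-0.2,0,0,0,0,60],[0,-0.2,0,0,0,0,60],[0,-0.1,0,0,0,0,60],[0,0,0,0,0,0,60],[0,0,0,0,0,0,60]]
  ]
}}

```text
time: 14.08
tool_pos: [0.5909, -0.2846, 0.1737]
tcp_rot: [2.832, -0.682, 0.782]
wrist_force: [-0.1, 0.2, -0.2]
width: 0.7
grip_force: 0.0
```

```bash
python3 - <<'E'
from h import *
s=st(); R=Ro.from_rotvec(s["tcp_rot"])
for n in("side","scene"):
    c=cam(n); P=cloud(c); P[c["depth"]<=0]=9; V=cv2.cvtColor(c["image"],cv2.COLOR_RGB2HSV)[...,2]
    L=R.inv().apply((P.reshape(-1,3)-s["tool_pos"])); q=L[(np.linalg.norm(L,axis=1)<.3)&(V.ravel()<90)&(P.reshape(-1,3)[:,2]>.06)]
    for z in np.arange(-.3,0,.01):
        r=q[(q[:,2]>z)&(q[:,2]<z+.01)]
        if len(r)>5: print(n,round(z,3),len(r),np.percentile(r,4,0).round(3)[:2],np.percentile(r,96,0).round(3)[:2])
k=(.4857,-.2505)
plan(tcp_for(k,-27,.12,-.002,30),tcp_for(k,-27,.0095,-.002,30))
E
```

```text
{'time': 14.083, 'tool_pos': [0.591, -0.285, 0.174], 'tcp_rot': [2.832, -0.682, 0.782], 'wrist_force': [-0.08, 0.166, -0.171], 'width': 0.7, 'grip_force': 0.0, 'q': [-0.493, -0.095, 2.132, 0.018, 0.566, 1.538]}
side -0.3 157 [-0.03   0.015] [0.033 0.038]
side -0.29 199 [-0.029  0.015] [0.033 0.038]
side -0.28 188 [-0.03   0.014] [0.034 0.038]
side -0.27 195 [-0.03   0.015] [0.033 0.038]
side -0.26 186 [-0.031  0.013] [0.034 0.038]
side -0.25 202 [-0.033  0.014] [0.033 0.04 ]
side -0.24 51 [-0.025  0.018] [0.032 0.038]
side -0.23 19 [-0.028  0.026] [0.015 0.038]
side -0.22 184 [-0.033  0.004] [0.035 0.037]
side -0.21 186 [-0.03   0.016] [0.035 0.039]
side -0.2 162 [-0.031  0.016] [0.035 0.04 ]
side -0.19 161 [-0.031  0.014] [0.035 0.04 ]
side -0.18 157 [-0.03   0.016] [0.034 0.039]
side -0.17 56 [-0.012  0.035] [0.012 0.041]
side -0.16 59 [-0.009  0.034] [0.01  0.065]
side -0.15 186 [-0.016  0.016] [0.017 0.07 ]
side -0.14 84 [-0.016  0.021] [0.018 0.07 ]
side -0.13 80 [-0.014  0.026] [0.016 0.068]
side -0.12 56 [-0.012  0.025] [0.016 0.067]
side -0.11 39 [-0.01  0.03] [0.012 0.066]
s
[... 652 characters left out ...]
.037 0.031]
scene -0.19 25 [0.016 0.012] [0.034 0.032]
scene -0.18 14 [0.021 0.019] [0.031 0.029]
scene -0.16 23 [-0.006 -0.04 ] [0.01 0.04]
scene -0.15 85 [-0.004 -0.066] [0.013 0.061]
scene -0.14 46 [ 0.002 -0.066] [0.014 0.062]
scene -0.13 41 [ 0.005 -0.063] [0.018 0.058]
scene -0.12 41 [-0.009 -0.063] [ 0.016 -0.009]
scene -0.11 27 [-0.008 -0.06 ] [ 0.014 -0.03 ]
scene -0.1 37 [-0.007 -0.059] [ 0.012 -0.034]
scene -0.09 10 [ 0.004 -0.054] [ 0.012 -0.036]
scene -0.08 7 [ 0.001 -0.043] [ 0.007 -0.038]
scene -0.07 6 [ 0.003 -0.043] [ 0.007 -0.04 ]
turn [ 0.002 -0.021 -0.002] rows>=0.1 | shift [-1.186  0.174  0.331] rows>=3.0
turn [0. 0. 0.] rows>=0.0 | shift [-0.552 -0.     0.957] rows>=2.7
```

The real gripper geometry, measured in the tool frame, is narrow linkages with the wide palm only about 115 mm behind the tips. A 20° tilt therefore clears the ram arm and works for all three knobs.

{"name": "play_rows", "arguments": {
  "moves": [
    [[0,-0.19,0,0,0,0,60],[0,-0.18,0,0,0,0,60],[0,0,0,0,0,0,60],[0,0,0,0,0,0,60],[0,0,0,0,0,0,60]]
  ]
}}

```text
time: 14.6
tool_pos: [0.5869, -0.2824, 0.1693]
tcp_rot: [2.932, -0.707, 0.517]
wrist_force: [-1.4, -0.7, 0.4]
width: 0.7
grip_force: 0.0
```

```bash
sed -i 's/a=.005,tilt=45/a=0,tilt=20/' h.py; python3 - <<'E'
from h import *
st(); k=(.4857,-.2505)
plan(tcp_for(k,-27,.075),tcp_for(k,-27,.0085))
E
```

```text
{'time': 14.6, 'tool_pos': [0.587, -0.282, 0.169], 'tcp_rot': [2.932, -0.707, 0.517], 'wrist_force': [-1.376, -0.699, 0.448], 'width': 0.7, 'grip_force': 0.0, 'q': [-0.49, 0.002, 1.986, 0.008, 0.804, 1.549]}
turn [ 0.001 -0.001 -0.003] rows>=0.0 | shift [-1.306  0.175  0.964] rows>=4.0
turn [0. 0. 0.] rows>=0.0 | shift [-0.227 -0.     0.625] rows>=1.6
```

{"name": "play_rows", "arguments": {
  "moves": [
    [[0,0,0,-0.26,0.035,0.19,60],[0,0,0,-0.26,0.035,0.19,60],[0,0,0,-0.26,0.035,0.19,60],[0,0,0,-0.26,0.035,0.19,60],[0,0,0,-0.26,0.035,0.19,60]]
  ]
}}

```text
time: 15.02
tool_pos: [0.4976, -0.2564, 0.0351]
tcp_rot: [2.932, -0.707, 0.519]
wrist_force: [0.7, -0.2, -1.0]
width: 0.703
grip_force: 0.0
```

{"name": "play_rows", "arguments": {
  "moves": [
    [[0,0,0,-0.07,0,0.2,60],[0,0,0,-0.07,0,0.2,60],[0,0,0,-0.07,0,0.15,60],[0,0,0,0,0,0,60],[0,0,0,0,0,0,60]]
  ]
}}

```text
time: 15.43
tool_pos: [0.497, -0.2559, -0.0236]
tcp_rot: [2.933, -0.707, 0.514]
wrist_force: [-0.4, 0.4, 0.1]
width: 0.7
grip_force: 0.0
```

```bash
python3 - <<'E'
from h import *
st(); k=(.4857,-.2505)
plan(tcp_for(k,-27,.0085))
c=cam("wrist"); save(c,"k1.png",(150,150,410,390),2)
E
```

```text
{'time': 15.433, 'tool_pos': [0.497, -0.256, -0.024], 'tcp_rot': [2.933, -0.707, 0.514], 'wrist_force': [-0.358, 0.361, 0.113], 'width': 0.7, 'grip_force': 0.0, 'q': [-0.535, 0.094, 2.313, 0.055, 0.389, 1.462]}
turn [ 0.001  0.005 -0.004] rows>=0.0 | shift [-0.008  0.003  0.091] rows>=0.2
```

View pics/k1.png

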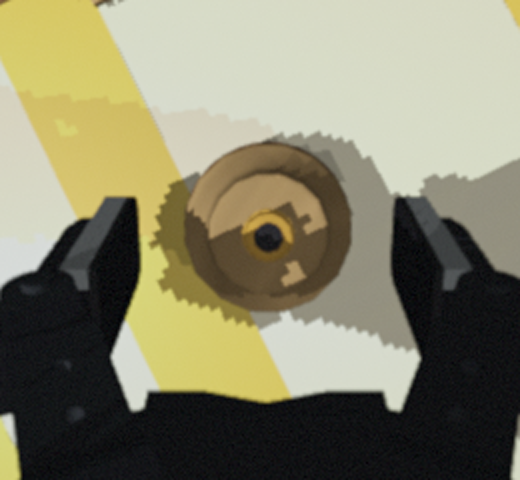

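The crop shows the knob at (268,232), centred between the open pads. Next I'll lower the last 8 mm and grip.

{"name": "play_rows", "arguments": {
  "moves": [
    [[0,0,0,-0.03,0,0.08,60],[0,0,0,0,0,0,30],[0,0,0,0,0,0,30],[0,0,0,0,0,0,30],[0,0,0,0,0,0,30]]
  ],
  "newtons": 40
}}

```text
time: 15.9
tool_pos: [0.5, -0.2576, -0.0297]
tcp_rot: [2.931, -0.707, 0.52]
wrist_force: [-1.4, 0.9, 2.3]
width: 0.445
grip_force: 40.3
```

{"name": "play_rows", "arguments": {
  "moves": [
    [[0,0,0,0,0,0,30],[0,0,0,0,0,0,30],[0,0,0,0,0,0,30],[0,0,0,0,0,0,30],[0,0,0,0,0,0,30]]
  ]
}}

```text
time: 16.32
tool_pos: [0.5, -0.2577, -0.0297]
tcp_rot: [2.931, -0.707, 0.52]
wrist_force: [-1.5, 1.9, 5.3]
width: 0.448
grip_force: 40.5
```

```bash
python3 - <<'E'
from h import *
s=st(); p=np.array(s["tool_pos"]); yaw=4.5
n=np.array([.577,.0385]); f=np.array([np.cos(np.radians(yaw)),np.sin(np.radians(yaw))])
back=n-f*.06
up=(p[0],p[1],.08,-27,20)
plan(up,(.42,-.10,.10,-27,20),(.42,-.10,.10,4.5,20),tcp_for(back,4.5,.08),tcp_for(back,4.5,.027),tcp_for(n,4.5,.027))
E
```

```text
{'time': 16.317, 'tool_pos': [0.5, -0.258, -0.03], 'tcp_rot': [2.931, -0.707, 0.52], 'wrist_force': [-1.534, 1.897, 5.329], 'width': 0.448, 'grip_force': 40.524, 'q': [-0.535, 0.111, 2.312, 0.058, 0.369, 1.459]}
turn [ 0.001 -0.004 -0.004] rows>=0.0 | shift [ 0.375  0.    -1.031] rows>=2.7
turn [0. 0. 0.] rows>=0.0 | shift [-1.274 -1.041 -0.677] rows>=4.3
turn [ 0.376  0.    -1.033] rows>=4.4 | shift [0. 0. 0.] rows>=0.0
turn [0. 0. 0.] rows>=0.0 | shift [ 0.941 -1.258  0.99 ] rows>=4.5
turn [0. 0. 0.] rows>=0.0 | shift [-0.181 -0.     0.498] rows>=1.3
turn [0. 0. 0.] rows>=0.0 | shift [ 0.564 -0.     0.205] rows>=1.5
```

{"name": "play_rows", "arguments": {
  "moves": [
    [[0,0,0,0.125,0,-0.34,30],[0,0,0,0.125,0,-0.34,30],[0,0,0,0.125,0,-0.35,30],[0,0,0,0,0,0,30],[0,0,0,-0.25,-0.21,-0.13,30]]
  ]
}}

```text
time: 16.73
tool_pos: [0.4898, -0.2309, 0.0883]
tcp_rot: [2.924, -0.709, 0.534]
wrist_force: [0.6, 0.6, 0.0]
width: 0.451
grip_force: 40.8
```

{"name": "play_rows", "arguments": {
  "moves": [
    [[0,0,0,-0.25,-0.21,-0.13,30],[0,0,0,-0.25,-0.21,-0.13,30],[0,0,0,-0.25,-0.21,-0.13,30],[0,0,0,-0.26,-0.2,-0.14,30],[0,0,0,0,0,0,30]]
  ]
}}

```text
time: 17.15
tool_pos: [0.4182, -0.0963, 0.0967]
tcp_rot: [2.935, -0.702, 0.516]
wrist_force: [0.6, 0.3, -2.2]
width: 0.449
grip_force: 40.9
```

{"name": "play_rows", "arguments": {
  "moves": [
    [[0.075,0,-0.207,0,0,0,30],[0.075,0,-0.207,0,0,0,30],[0.075,0,-0.207,0,0,0,30],[0.075,0,-0.207,0,0,0,30],[0.075,0,-0.207,0,0,0,30]]
  ]
}}

```text
time: 17.57
tool_pos: [0.4208, -0.1004, 0.0974]
tcp_rot: [-3.09, -0.047, -0.543]
wrist_force: [-0.7, -0.3, -1.4]
width: 0.45
grip_force: 40.9
```

{"name": "play_rows", "arguments": {
  "moves": [
    [[0,0,0,0.19,-0.25,0.2,30],[0,0,0,0.19,-0.25,0.2,30],[0,0,0,0.19,-0.25,0.2,30],[0,0,0,0.19,-0.25,0.2,30],[0,0,0,0.19,-0.26,0.2,30]]
  ]
}}

```text
time: 17.98
tool_pos: [0.5423, 0.0293, 0.035]
tcp_rot: [-3.09, -0.038, -0.543]
wrist_force: [0.3, -0.8, -0.7]
width: 0.447
grip_force: 40.9
```

```bash
cat >> h.py <<'E'
NEST=np.array([.577,.0385]); FW=np.array([np.cos(np.radians(4.5)),np.sin(np.radians(4.5))])
def rel(d,ztip): return tcp_for(NEST+FW*d,4.5,ztip)
E
python3 - <<'E'
from h import *
st(); plan(rel(-.06,.04),rel(-.06,.028),rel(0,.028))
E
```

```text
{'time': 17.983, 'tool_pos': [0.542, 0.029, 0.035], 'tcp_rot': [-3.09, -0.038, -0.543], 'wrist_force': [0.293, -0.797, -0.748], 'width': 0.447, 'grip_force': 40.938, 'q': [0.003, -0.045, 2.312, 0.013, 0.526, 1.54]}
turn [ 0.038  0.002 -0.102] rows>=0.4 | shift [-0.214 -0.065  0.303] rows>=0.9
turn [0. 0. 0.] rows>=0.0 | shift [-0.041 -0.     0.113] rows>=0.3
turn [0. 0. 0.] rows>=0.0 | shift [ 0.564 -0.     0.205] rows>=1.5
```

{"name": "play_rows", "arguments": {
  "moves": [
    [[0.038,0,-0.102,0,0,0,30],[0,0,0,-0.11,-0.03,0.15,30],[0,0,0,-0.11,-0.03,0.15,30],[0,0,0,0,0,0,30],[0,0,0,0,0,0,30]]
  ]
}}

```text
time: 18.4
tool_pos: [0.5284, 0.0337, -0.0017]
tcp_rot: [-3.079, -0.123, -0.534]
wrist_force: [0.8, -0.1, -0.3]
width: 0.447
grip_force: 40.9
```

```bash
python3 - <<'E'
from h import *
st(); plan(rel(-.06,.028),rel(0,.028))
a=cam("wrist"); b=cam("side"); 
im=np.hstack([a["image"][60:360,150:410],b["image"][120:270,190:340].repeat(2,0).repeat(2,1)])[:,:,::-1]; cv2.imwrite("pics/p1.png",im)
E
```

```text
{'time': 18.4, 'tool_pos': [0.528, 0.034, -0.002], 'tcp_rot': [-3.079, -0.123, -0.534], 'wrist_force': [0.836, -0.055, -0.285], 'width': 0.447, 'grip_force': 40.94, 'q': [-0.004, -0.003, 2.358, 0.066, 0.445, 1.432]}
turn [-0.001  0.011  0.002] rows>=0.0 | shift [-0.003 -0.01   0.118] rows>=0.3
turn [0. 0. 0.] rows>=0.0 | shift [ 0.564 -0.     0.205] rows>=1.5
```

View pics/p1.png

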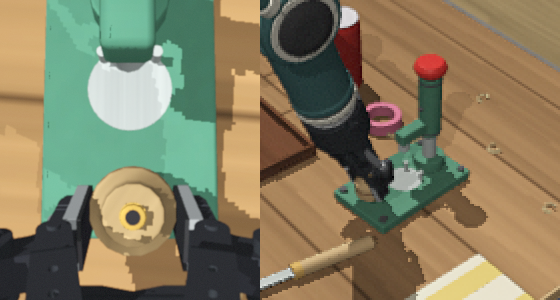

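The knob is held upright at (132,215), in line with the bright nest disc at (130,95). I'll measure both in this view before sliding the knob in.

```bash
python3 - <<'E'
from h import *
c=cam("wrist"); H,Sa,V=cv2.split(cv2.cvtColor(c["image"],cv2.COLOR_RGB2HSV))
m=((Sa<45)&(V>140)).astype(np.uint8); m[:90]=0; m[230:]=0; m[:,:200]=0; m[:,360:]=0
k,l,s,ce=cv2.connectedComponentsWithStats(m); i=1+np.argmax(s[1:,4])
v,u=np.nonzero(l==i); X=onz(c,np.c_[u,v],.015)
print(s[i],"disc enclosing",cv2.minEnclosingCircle((X[:,:2]*1000).astype(np.float32)))
Y=X[:,:2]@np.array([FW,[-FW[1],FW[0]]]).T; print("rel lat mid",((Y.min(0)+Y.max(0))/2).round(4),np.ptp(Y,0).round(4),"nest lat",NEST@[-FW[1],FW[0]], "fwd min",Y[:,0].min().round(4),"nest fwd",(NEST@FW).round(4))
P=cloud(c); q=P[(c["depth"]>0)&(P[...,2]>.045)&(P[...,2]<.075)&(H<28)&(Sa>60)&(abs(P[...,0]-.515)<.03)&(abs(P[...,1]-.034)<.03)]
print("knob top",cv2.minEnclosingCircle((q[:,:2]*1000).astype(np.float32)),q[:,2].max().round(4),"expect",NEST-FW*.06)
E
```

```text
[ 237  127   84   69 4413] disc enclosing ((576.9601440429688, 38.753570556640625), 24.02345848083496)
rel lat mid [ 0.5745 -0.0066] [0.0399 0.0479] nest lat -0.006889580886241101 fwd min 0.5546 nest fwd 0.5782
knob top ((509.4221496582031, 30.883153915405273), 25.80507469177246) 0.0747 expect [0.51718496 0.03379245]
```

The disc measures (0.5770, 0.0388) with radius 24.0 mm, so the nest estimate is confirmed. I'll lower the knob and slide it in.

{"name": "play_rows", "arguments": {
  "moves": [
    [[0,0,0,-0.04,-0.01,0.115,30],[0,0,0,0,0,0,30],[0,0,0,0.16,0,0.058,30],[0,0,0,0.16,0,0.058,30],[0,0,0,0.15,0,0.055,30]]
  ]
}}

```text
time: 18.97
tool_pos: [0.5818, 0.0384, -0.0105]
tcp_rot: [-3.078, -0.122, -0.544]
wrist_force: [0.5, -0.1, -1.0]
width: 0.446
grip_force: 40.9
```

{"name": "play_rows", "arguments": {
  "moves": [
    [[0,0,0,0,0,0,30],[0,0,0,0,0,0,30],[0,0,0,0.03,0,0.01,30],[0,0,0,0.03,0,0.01,30],[0,0,0,0,0,0,30]]
  ]
}}

```text
time: 19.38
tool_pos: [0.5864, 0.0392, -0.0116]
tcp_rot: [-3.078, -0.122, -0.541]
wrist_force: [-0.4, -0.1, -0.9]
width: 0.449
grip_force: 40.9
```

```bash
python3 - <<'E'
from h import *
st(); plan(rel(0,.027))
E
```

```text
{'time': 19.383, 'tool_pos': [0.586, 0.039, -0.012], 'tcp_rot': [-3.078, -0.122, -0.541], 'wrist_force': [-0.367, -0.142, -0.857], 'width': 0.449, 'grip_force': 40.94, 'q': [0.008, 0.122, 2.25, 0.059, 0.423, 1.45]}
turn [-0.     0.002  0.002] rows>=0.0 | shift [ 0.043 -0.001  0.04 ] rows>=0.1
```

{"name": "play_rows", "arguments": {
  "moves": [
    [[0,0,0,-0.009,0,0.024,30],[0,0,0,0.03,0,0.01,30],[0,0,0,0.02,0,0.007,30],[0,0,0,0,0,0,30],[0,0,0,0,0,0,30]]
  ]
}}

```text
time: 19.8
tool_pos: [0.5915, 0.0397, -0.0145]
tcp_rot: [-3.078, -0.123, -0.54]
wrist_force: [0.4, 0.4, -1.4]
width: 0.449
grip_force: 41.1
```

{"name": "play_rows", "arguments": {
  "moves": [
    [[0,0,0,0.02,0,0.007,30],[0,0,0,0,0,0,30],[0,0,0,0,0,0,30],[0,0,0,0,0,0,30],[0,0,0,0,0,0,30]]
  ]
}}

```text
time: 20.22
tool_pos: [0.593, 0.0399, -0.0147]
tcp_rot: [-3.079, -0.122, -0.538]
wrist_force: [-3.6, -0.2, 1.7]
width: 0.452
grip_force: 41.4
```

{"name": "play_rows", "arguments": {
  "moves": [
    [[0,0,0,0.015,0,0.005,30],[0,0,0,0,0,0,30],[0,0,0,0,0,0,60],[0,0,0,0,0,0,60],[0,0,0,0,0,0,60]]
  ]
}}

```text
time: 20.63
tool_pos: [0.5965, 0.0399, -0.0136]
tcp_rot: [-3.078, -0.123, -0.544]
wrist_force: [-0.6, -0.4, 0.1]
width: 0.701
grip_force: 0.0
```

{"name": "play_rows", "arguments": {
  "moves": [
    [[0,0,0,0,0,0,60],[0,0,0,-0.1,0,-0.036,60],[0,0,0,-0.2,0,-0.073,60],[0,0,0,-0.3,0,-0.11,60],[0,0,0,-0.3,0,-0.11,60]]
  ]
}}

```text
time: 21.05
tool_pos: [0.4989, 0.0323, -0.014]
tcp_rot: [-3.078, -0.123, -0.541]
wrist_force: [-1.0, 0.7, 0.0]
width: 0.707
grip_force: 0.0
```

```bash
cat >> h.py <<'E'
def knobs(c,n,box=(.3,.7,-.5,.45)):
    P=cloud(c); P[c["depth"]<=0]=9; H,Sa,V=cv2.split(cv2.cvtColor(c["image"],cv2.COLOR_RGB2HSV))
    m=((H>8)&(H<28)&(Sa<150)&(V>60)&(P[...,2]>.015)&(P[...,2]<.068)&(P[...,0]<box[1])&(P[...,0]>box[0])&(P[...,1]>box[2])&(P[...,1]<box[3])).astype(np.uint8)
    k,l,s,ce=cv2.connectedComponentsWithStats(m)
    for i in range(1,k):
        if 40<s[i,4]: q=P[l==i]; t=q[q[:,2]>q[:,2].max()-.012]; print(n,ce[i].round(),s[i,4],"circ",np.round(cv2.minEnclosingCircle((q[:,:2]*1000).astype(np.float32))[0],1),"top",(np.median(t,0)*1000).round(1),"zmax",q[:,2].max().round(4))
E
python3 - <<'E'
from h import *
st()
for n in("wrist","side"): c=cam(n); knobs(c,n,(.53,.62,-.01,.09)); 
c=cam("wrist"); save(c,"p2.png",(170,60,390,300),2)
ah=NEST+FW*.048
print("ram",ah); plan((ah[0]-.12,ah[1],.23,4.5,20),(ah[0]-.12,ah[1],.23,4.5,0),(ah[0],ah[1],.16,4.5,0))
E
```

```text
{'time': 21.05, 'tool_pos': [0.499, 0.032, -0.014], 'tcp_rot': [-3.078, -0.123, -0.541], 'wrist_force': [-1.043, 0.656, 0.025], 'width': 0.707, 'grip_force': 0.0, 'q': [-0.008, -0.038, 2.425, 0.075, 0.409, 1.419]}
wrist [282.  78.] 5439 circ [582.8  38.8] top [574.7  40.9  56.9] zmax 0.0679
side [262. 205.] 198 circ [581.8  40.2] top [573.5  32.   51.4] zmax 0.0602
ram [0.62485203 0.04226604]
turn [-0.001  0.011  0.001] rows>=0.0 | shift [ 0.937 -0.092 -2.274] rows>=6.0
turn [ 0.    -0.698  0.   ] rows>=2.8 | shift [0. 0. 0.] rows>=0.0
turn [0. 0. 0.] rows>=0.0 | shift [1.196 0.094 0.7  ] rows>=3.4
```

View pics/p2.png

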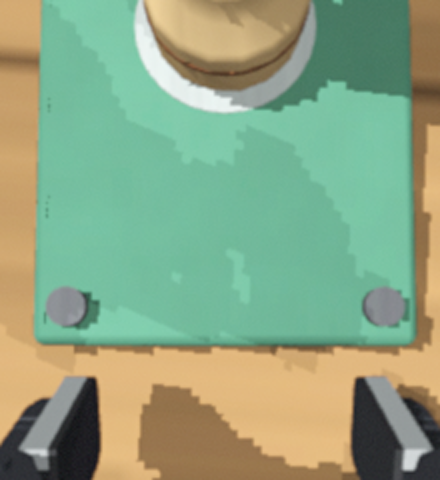

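The knob stands on the disc with an even rim of bright metal around it, disc edge at (225,112). Now I'll rise, stand the tool vertical, shut the fingers and go over the red head.

{"name": "play_rows", "arguments": {
  "moves": [
    [[0,0,0,0.13,0,-0.38,60],[0,0,0,0.13,0,-0.38,30],[0,0,0,0.14,0,-0.38,0],[0,0,0,0.14,0,-0.38,0],[0,0,0,0.14,0,-0.38,0]]
  ]
}}

```text
time: 21.62
tool_pos: [0.4996, 0.0323, 0.1907]
tcp_rot: [-3.078, -0.123, -0.544]
wrist_force: [1.8, -0.3, -0.1]
width: 0.139
grip_force: 0.0
```

{"name": "play_rows", "arguments": {
  "moves": [
    [[0,0,0,0.14,0,-0.38,0],[0,-0.233,0,0,0,0,0],[0,-0.233,0,0,0,0,0],[0,-0.233,0,0,0,0,0],[0,0,0,0,0,0,0]]
  ]
}}

```text
time: 22.03
tool_pos: [0.504, 0.0325, 0.2274]
tcp_rot: [3.139, 0.125, -0.009]
wrist_force: [0.8, 0.3, -0.8]
width: -0.004
grip_force: 0.0
```

```bash
python3 - <<'E'
from h import *
st(); ah=NEST+FW*.048
plan((ah[0],ah[1],.165,4.5,0),(ah[0],ah[1],.150,4.5,0))
E
```

```text
{'time': 22.033, 'tool_pos': [0.504, 0.032, 0.227], 'tcp_rot': [3.139, 0.125, -0.009], 'wrist_force': [0.82, 0.338, -0.801], 'width': -0.004, 'grip_force': 0.0, 'q': [0.015, -0.078, 1.91, -0.0, 1.315, 1.507]}
turn [0.    0.011 0.002] rows>=0.0 | shift [ 1.212 -0.003  0.624] rows>=3.3
turn [0. 0. 0.] rows>=0.0 | shift [ 0.   -0.    0.15] rows>=0.4
```

{"name": "play_rows", "arguments": {
  "moves": [
    [[0,0,0,0.3,0,0.1,0],[0,0,0,0.3,0,0.1,0],[0,0,0,0.3,0,0.1,0],[0,0,0,0.31,0,0.2,0],[0,0,0,0,0,0.25,0]]
  ]
}}

```text
time: 22.45
tool_pos: [0.627, 0.0423, 0.1542]
tcp_rot: [3.139, 0.125, 0.012]
wrist_force: [0.4, 0.3, 0.5]
width: 0.001
grip_force: 0.0
```

{"name": "play_rows", "arguments": {
  "moves": [
    [[0,0,0,0,0,0,0],[0,0,0,0,0,0.05,0],[0,0,0,0,0,0.04,0],[0,0,0,0,0,0,0],[0,0,0,0,0,0,0]]
  ]
}}

```text
time: 22.87
tool_pos: [0.6197, 0.0419, 0.1462]
tcp_rot: [3.139, 0.125, -0.0]
wrist_force: [-2.9, -0.1, 4.3]
width: -0.005
grip_force: 1.6
```

{"name": "play_rows", "arguments": {
  "moves": [
    [[0,0,0,0,0,0.05,0],[0,0,0,0,0,0.05,0],[0,0,0,0,0,0,0],[0,0,0,0,0,0,0],[0,0,0,0,0,0,0]]
  ]
}}

```text
time: 23.28
tool_pos: [0.6207, 0.042, 0.1369]
tcp_rot: [3.139, 0.125, 0.003]
wrist_force: [-2.6, 0.2, 6.4]
width: -0.001
grip_force: 3.2
```

```bash
python3 - <<'E'
from h import *
st()
E
```

```text
{'time': 23.283, 'tool_pos': [0.621, 0.042, 0.137], 'tcp_rot': [3.139, 0.125, 0.003], 'wrist_force': [-2.592, 0.173, 6.365], 'width': -0.001, 'grip_force': 3.168, 'q': [0.028, 0.203, 1.782, -0.0, 1.155, 1.519]}
```

{"name": "play_rows", "arguments": {
  "moves": [
    [[0,0,0,0,0,0.04,0],[0,0,0,0,0,0.02,0],[0,0,0,0,0,0,0],[0,0,0,0,0,0,0],[0,0,0,0,0,0,0]]
  ]
}}

```text
time: 23.7
tool_pos: [0.6209, 0.042, 0.1316]
tcp_rot: [3.139, 0.125, 0.004]
wrist_force: [-4.3, -0.2, 9.1]
width: -0.004
grip_force: 4.3
```

{"name": "play_rows", "arguments": {
  "moves": [
    [[0,0,0,0,0,0.03,0],[0,0,0,0,0,0,0],[0,0,0,0,0,0,0],[0,0,0,0,0,0,0],[0,0,0,0,0,0,0]]
  ]
}}

```text
time: 24.12
tool_pos: [0.621, 0.042, 0.13]
tcp_rot: [3.139, 0.125, 0.004]
wrist_force: [-5.7, 0.1, 15.3]
width: 0.001
grip_force: 7.2
```

{"name": "play_rows", "arguments": {
  "moves": [
    [[0,0,0,0,0,0.03,0],[0,0,0,0,0,0,0],[0,0,0,0,0,0,0],[0,0,0,0,0,0,0],[0,0,0,0,0,0,0]]
  ]
}}

```text
time: 24.53
tool_pos: [0.6211, 0.042, 0.1299]
tcp_rot: [3.139, 0.125, 0.006]
wrist_force: [-11.2, -0.3, 26.0]
width: -0.001
grip_force: 13.1
```

```bash
python3 - <<'E'
from h import *
st()
for n in("scene","side","wrist"):
    c=cam(n); P=cloud(c); P[c["depth"]<=0]=9; H,Sa,V=cv2.split(cv2.cvtColor(c["image"],cv2.COLOR_RGB2HSV))
    q=P[((H<6)|(H>172))&(Sa>150)&(abs(P[...,0]-.625)<.04)&(abs(P[...,1]-.04)<.04)&(P[...,2]>.12)]
    print(n,len(q),"red zmax",q[:,2].max().round(4) if len(q) else None)
    g=P[(H>60)&(H<95)&(Sa>60)&(abs(P[...,0]-.58)<.02)&(abs(P[...,1]-.038)<.012)&(P[...,2]>.06)&(P[...,2]<.12)]
    if len(g): print("arm top z",np.percentile(g[:,2],[50,95]).round(4))
E
```

```text
{'time': 24.533, 'tool_pos': [0.621, 0.042, 0.13], 'tcp_rot': [3.139, 0.125, 0.006], 'wrist_force': [-11.226, -0.311, 25.962], 'width': -0.001, 'grip_force': 13.132, 'q': [0.028, 0.208, 1.789, -0.0, 1.14, 1.519]}
scene 92 red zmax 0.227
arm top z [0.0819 0.0852]
side 114 red zmax 0.1799
arm top z [0.0784 0.083 ]
wrist 3267 red zmax 0.1934
```

The arm hit a hard stop after 16.5 mm of travel: 26 N with no further motion, and the arm top dropped from 98 to about 82 mm. Now I'll rise, back off, tilt and fetch the knob.

{"name": "play_rows", "arguments": {
  "moves": [
    [[0,0,0,0,0,-0.2,0],[0,0,0,0,0,-0.4,0],[0,0,0,0,0,-0.4,30],[0,0,0,-0.3,0,0,60],[0,0,0,-0.4,0,0,60]]
  ]
}}

```text
time: 25.1
tool_pos: [0.5548, 0.0364, 0.2279]
tcp_rot: [3.139, 0.125, 0.016]
wrist_force: [-0.8, -0.7, -0.2]
width: 0.417
grip_force: 0.0
```

{"name": "play_rows", "arguments": {
  "moves": [
    [[0,0,0,-0.4,0,0,60],[0,0,0,-0.3,0,0,60],[0,0.233,0,0,0,0,60],[0,0.233,0,0,0,0,60],[0,0.233,0,0,0,0,60]]
  ]
}}

```text
time: 25.52
tool_pos: [0.4816, 0.0308, 0.225]
tcp_rot: [-3.076, -0.123, -0.557]
wrist_force: [-0.5, 0.1, 0.3]
width: 0.702
grip_force: 0.0
```

```bash
python3 - <<'E'
from h import *
st()
plan(rel(-.1,.027),rel(0,.027))
for n in("side","scene"): c=cam(n); measure(c,n); knobs(c,n,(.53,.62,-.01,.09))
E
```

```text
{'time': 25.517, 'tool_pos': [0.482, 0.031, 0.225], 'tcp_rot': [-3.076, -0.123, -0.557], 'wrist_force': [-0.458, 0.109, 0.299], 'width': 0.702, 'grip_force': 0.0, 'q': [-0.013, -0.41, 2.217, 0.038, 0.978, 1.462]}
turn [ 0.001 -0.018  0.002] rows>=0.1 | shift [-7.18e-01 -2.00e-03  2.28e+00] rows>=5.8
turn [0. 0. 0.] rows>=0.0 | shift [0.94  0.    0.342] rows>=2.4
side bed 1055 [573.2  35.3] [166.8 100.7] 4.8 z 0.0144
side red 169 [619.8  37.5] [40.7 38.8] 3.4 z 0.1838
side plane top 99 [573.1  32. ] [29.2 35.2] 50.4 z 0.0408
side box rim 786 [ 631.7 -290.8] [154.  112.6] 1.1 z 0.022
side tray rim 554 [455.9 299.4] [263.8 142.6] 89.5 z 0.018
side knob? [345. 285.] 136 [ 558.4 -291.7] [  5.9 107.9] 2.1 z 0.0176
side knob? [266. 303.] 255 [ 382.  -217.5] [33.1 37.5] 50.3 z 0.0277
side knob? [394. 339.] 213 [ 532.  -452.2] [29.1 69.1] 21.8 z 0.0223
side knob? [330. 337.] 309 [ 427.9 -367.3] [32.8 39.5] 28.1 z 0.0279
side knob? [312. 377.] 364 [ 342.7 -406. ] [37.9 38.2] 49.1 z 0.0271
side [262. 205.] 195 circ [582.4  43.1] top [573.2  33.5  49.4] zmax 0.0541
scene bed 760 [577.4  38.4] [163.2  99.3] 4.6 z 0.0156
scene red 141 [628.9  42.8] [39.5 37.9] 54.8 z 0.1859
scene plane top 49 [583.9  32.2] [34.1 22.2] 38.4 z 0.0412
scene box rim 421 [ 633.7 -288.2] [151.  109.9] 0.8 z 0.0239
scene tray rim 445 [457.9 303.8] [266.5 144.9] 88.9 z 0.0191
scene knob? [242. 217.] 108 [ 389.1 -213.5] [38.2 35.3] 80.9 z 0.0301
scene knob? [185. 231.] 116 [ 348.5 -402.5] [35.8 38.1] 2.7 z 0.0288
scene knob? [206. 247.] 119 [ 435.9 -363.5] [38.9 33.1] 87.7 z 0.0285
scene [333. 230.] 100 circ [582.3  35.6] top [579.1  36.6  57.2] zmax 0.0675
```

{"name": "play_rows", "arguments": {
  "moves": [
    [[0,0,0,-0.12,0,0.38,60],[0,0,0,-0.12,0,0.38,60],[0,0,0,-0.12,0,0.38,60],[0,0,0,-0.12,0,0.38,60],[0,0,0,-0.12,0,0.38,60]]
  ]
}}

```text
time: 26.03
tool_pos: [0.4913, 0.0314, 0.0239]
tcp_rot: [-3.078, -0.123, -0.546]
wrist_force: [0.6, -0.9, 0.5]
width: 0.701
grip_force: 0.0
```

{"name": "play_rows", "arguments": {
  "moves": [
    [[0,0,0,-0.12,0,0.33,60],[0,0,0,0,0,0,60],[0,0,0,0,0,0,60],[0,0,0,0.3,0,0.11,60],[0,0,0,0.3,0,0.11,60]]
  ]
}}

```text
time: 26.45
tool_pos: [0.5549, 0.0366, -0.009]
tcp_rot: [-3.078, -0.122, -0.546]
wrist_force: [1.2, 0.9, 1.7]
width: 0.698
grip_force: 0.0
```

```bash
python3 - <<'E'
from h import *
st(); plan(rel(0,.0265))
E
```

```text
{'time': 26.45, 'tool_pos': [0.555, 0.037, -0.009], 'tcp_rot': [-3.078, -0.122, -0.546], 'wrist_force': [1.186, 0.869, 1.686], 'width': 0.698, 'grip_force': 0.0, 'q': [0.003, 0.059, 2.315, 0.064, 0.418, 1.441]}
turn [ 0.    -0.004  0.002] rows>=0.0 | shift [ 0.33  -0.002  0.178] rows>=0.9
```

{"name": "play_rows", "arguments": {
  "moves": [
    [[0,0,0,0.15,0,0.08,60],[0,0,0,0.15,0,0.075,60],[0,0,0,0,0,0,60],[0,0,0,0,0,0,30],[0,0,0,0,0,0,30]]
  ]
}}

```text
time: 26.87
tool_pos: [0.5872, 0.0394, -0.0137]
tcp_rot: [-3.077, -0.123, -0.546]
wrist_force: [-7.7, 1.8, 13.7]
width: 0.45
grip_force: 39.0
```

{"name": "play_rows", "arguments": {
  "moves": [
    [[0,0,0,0,0,0,30],[0,0,0,0,0,0,30],[0,0,0,0,0,0,30],[0,0,0,0,0,0,30],[0,0,0,0,0,0,30]]
  ]
}}

```text
time: 27.28
tool_pos: [0.5872, 0.0394, -0.0135]
tcp_rot: [-3.077, -0.122, -0.548]
wrist_force: [-0.6, 2.0, 4.7]
width: 0.449
grip_force: 39.5
```

```bash
python3 - <<'E'
from h import *
s=st(); p=s["tool_pos"]; z=p[2]; TR=np.array([.4565,.302])
b=(p[0]-.09,p[1]-.007,z+.008,4.5,20)
k=TR+[0,-.08]; yaw=np.degrees(np.arctan2(k[1],k[0])); f=np.array([np.cos(np.radians(yaw)),np.sin(np.radians(yaw))])
t=k+f*.0149; print(yaw,t)
plan((p[0],p[1],z+.008,4.5,20),b,(b[0],b[1],.11,4.5,20),(b[0],b[1],.11,yaw,20),(*t,.11,yaw,20),(*t,z-.015+.006,yaw,20))
E
```

```text
{'time': 27.283, 'tool_pos': [0.587, 0.039, -0.013], 'tcp_rot': [-3.077, -0.122, -0.548], 'wrist_force': [-0.58, 2.034, 4.717], 'width': 0.449, 'grip_force': 39.537, 'q': [0.009, 0.125, 2.253, 0.061, 0.413, 1.449]}
25.934065899592916 [0.46989954 0.22851631]
turn [-0.    -0.007  0.002] rows>=0.0 | shift [ 0.027  0.    -0.075] rows>=0.2
turn [0. 0. 0.] rows>=0.0 | shift [-0.848 -0.001 -0.309] rows>=2.2
turn [0. 0. 0.] rows>=0.0 | shift [ 0.395  0.    -1.085] rows>=2.8
turn [ 0.256  0.    -0.703] rows>=3.0 | shift [0. 0. 0.] rows>=0.0
turn [0. 0. 0.] rows>=0.0 | shift [ 0.575 -1.883  0.209] rows>=4.8
turn [0. 0. 0.] rows>=0.0 | shift [-0.453 -0.     1.245] rows>=3.2
```

Gripped again. I'll lift it 8 mm, back out, raise, turn to the tray's yaw and move over the tray.

{"name": "play_rows", "arguments": {
  "moves": [
    [[0,0,0,0.03,0,-0.08,30],[0,0,0,-0.28,0,-0.1,30],[0,0,0,-0.28,0,-0.1,30],[0,0,0,-0.28,0,-0.1,30],[0,0,0,0,0,0,30]]
  ]
}}

```text
time: 27.7
tool_pos: [0.487, 0.0321, -0.0117]
tcp_rot: [-3.081, -0.123, -0.524]
wrist_force: [-1.0, 0.7, -2.3]
width: 0.448
grip_force: 40.4
```

{"name": "play_rows", "arguments": {
  "moves": [
    [[0,0,0,0.13,0,-0.36,30],[0,0,0,0.13,0,-0.36,30],[0,0,0,0.13,0,-0.36,30],[0.064,0,-0.176,0,0,0,30],[0.064,0,-0.176,0,0,0,30]]
  ]
}}

```text
time: 28.12
tool_pos: [0.4987, 0.0326, 0.1115]
tcp_rot: [-3.02, -0.415, -0.542]
wrist_force: [-0.9, 0.3, -1.3]
width: 0.447
grip_force: 40.7
```

{"name": "play_rows", "arguments": {
  "moves": [
    [[0.064,0,-0.176,0,0,0,30],[0.064,0,-0.176,0,0,0,30],[0,0,0,0,0,0,30],[0,0,0,0.11,-0.37,0.04,30],[0,0,0,0.11,-0.37,0.04,30]]
  ]
}}

```text
time: 28.53
tool_pos: [0.4854, 0.1069, 0.107]
tcp_rot: [-2.947, -0.664, -0.518]
wrist_force: [0.5, 0.3, -0.8]
width: 0.445
grip_force: 40.7
```

{"name": "play_rows", "arguments": {
  "moves": [
    [[0,0,0,0.11,-0.37,0.04,30],[0,0,0,0.11,-0.37,0.04,30],[0,0,0,0.11,-0.37,0.04,30],[0,0,0,0,0,0,30],[0,0,0,0,0,0,30]]
  ]
}}

```text
time: 28.95
tool_pos: [0.4664, 0.2264, 0.1066]
tcp_rot: [-2.94, -0.685, -0.515]
wrist_force: [0.3, -0.8, -0.6]
width: 0.443
grip_force: 40.8
```

```bash
python3 - <<'E'
from h import *
st(); plan((.4699,.2285,.03,25.9,20),(.4699,.2285,-.0215,25.9,20))
c=cam("wrist"); save(c,"t1.png",(150,100,410,390),2)
E
```

```text
{'time': 28.95, 'tool_pos': [0.466, 0.226, 0.107], 'tcp_rot': [-2.94, -0.685, -0.515], 'wrist_force': [0.259, -0.763, -0.597], 'width': 0.443, 'grip_force': 40.766, 'q': [0.385, -0.206, 2.297, 0.039, 0.706, 1.473]}
turn [-0.005  0.004  0.011] rows>=0.1 | shift [-0.224 -0.003  0.734] rows>=1.9
turn [0. 0. 0.] rows>=0.0 | shift [-0.176 -0.     0.484] rows>=1.3
```

View pics/t1.png

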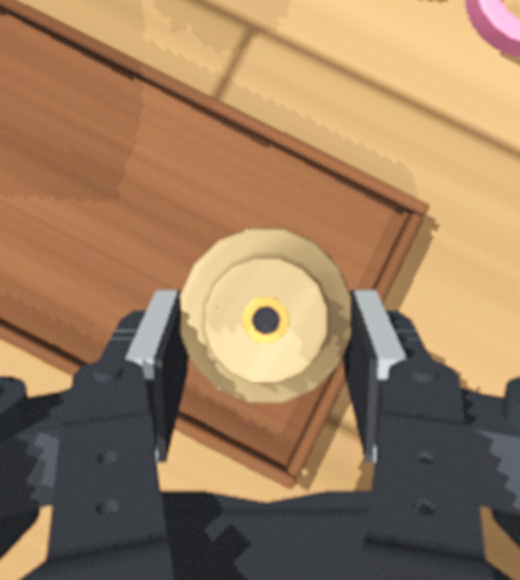

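The crop shows the brass flush in the neck at (265,320). The knob is close to the tray's right end wall, so I'll shift about 18 mm inward while lowering.

{"name": "play_rows", "arguments": {
  "moves": [
    [[0,0,0,-0.06,-0.05,0.28,30],[0,0,0,-0.06,-0.05,0.28,30],[0,0,0,-0.06,-0.05,0.28,30],[0,0,0,0,0,0,30],[0,0,0,0,0,0,30]]
  ]
}}

```text
time: 29.42
tool_pos: [0.4702, 0.2401, 0.0192]
tcp_rot: [-2.946, -0.676, -0.508]
wrist_force: [0.3, -1.2, -0.4]
width: 0.445
grip_force: 40.8
```

```bash
python3 - <<'E'
from h import *
s=st(); p=s["tool_pos"]; plan((p[0],p[1],-.022,25.9,20))
E
```

```text
{'time': 29.417, 'tool_pos': [0.47, 0.24, 0.019], 'tcp_rot': [-2.946, -0.676, -0.508], 'wrist_force': [0.334, -1.181, -0.437], 'width': 0.445, 'grip_force': 40.817, 'q': [0.416, -0.045, 2.347, 0.026, 0.498, 1.515]}
turn [-0.     0.014 -0.002] rows>=0.1 | shift [-0.141 -0.     0.387] rows>=1.0
```

{"name": "play_rows", "arguments": {
  "moves": [
    [[0,0,0,-0.05,0,0.15,30],[0,0,0,-0.05,0,0.13,30],[0,0,0,-0.03,0,0.07,30],[0,0,0,0,0,0,30],[0,0,0,0,0,0,30]]
  ]
}}

```text
time: 29.83
tool_pos: [0.4726, 0.2421, -0.0148]
tcp_rot: [-2.942, -0.677, -0.518]
wrist_force: [0.6, 0.8, -1.0]
width: 0.445
grip_force: 40.8
```

{"name": "play_rows", "arguments": {
  "moves": [
    [[0,0,0,0,0,0,30],[0,0,0,-0.01,0,0.02,30],[0,0,0,0,0,0,30],[0,0,0,0,0,0,30],[0,0,0,0,0,0,30]]
  ]
}}

```text
time: 30.25
tool_pos: [0.4717, 0.2426, -0.0178]
tcp_rot: [-2.942, -0.68, -0.517]
wrist_force: [-0.3, -0.3, -1.4]
width: 0.443
grip_force: 40.8
```

{"name": "play_rows", "arguments": {
  "moves": [
    [[0,0,0,-0.01,0,0.03,30],[0,0,0,-0.006,0,0.015,30],[0,0,0,0,0,0,30],[0,0,0,0,0,0,30],[0,0,0,0,0,0,30]]
  ]
}}

```text
time: 30.67
tool_pos: [0.4717, 0.2426, -0.0225]
tcp_rot: [-2.942, -0.68, -0.517]
wrist_force: [-2.9, -1.6, 5.7]
width: 0.446
grip_force: 41.6
```

{"name": "play_rows", "arguments": {
  "moves": [
    [[0,0,0,0,0,0,54],[0,0,0,0,0,0,54],[0,0,0,0,0,0,54],[0,0,0,0,0,0,54],[0,0,0,0.03,0,-0.1,54]]
  ]
}}

```text
time: 31.08
tool_pos: [0.4691, 0.2413, -0.0146]
tcp_rot: [-2.944, -0.68, -0.51]
wrist_force: [-1.2, 0.2, -0.5]
width: 0.636
grip_force: 0.0
```

{"name": "play_rows", "arguments": {
  "moves": [
    [[0,0,0,0.14,0,-0.38,54],[0,0,0,0.14,0,-0.38,54],[0,0,0,0.14,0,-0.38,60],[0,0,0,0.14,0,-0.38,60],[0,0,0,0,0,0,60]]
  ]
}}

```text
time: 31.5
tool_pos: [0.4785, 0.2455, 0.1612]
tcp_rot: [-2.934, -0.678, -0.543]
wrist_force: [1.9, 0.6, 1.5]
width: 0.702
grip_force: 0.0
```

```bash
python3 - <<'E'
from h import *
s=st(); p=s["tool_pos"]
for n in("side","scene","wrist"): c=cam(n); knobs(c,n,(.40,.52,.18,.42)); knobs(c,n,(.36,.46,-.39,-.18))
k=(.433,-.3635)
plan((.46,.05,.15,26,20),(.46,.05,.15,-40,20),tcp_for(k,-40,.16),tcp_for(k,-40,.0085))
E
```

```text
{'time': 31.5, 'tool_pos': [0.479, 0.246, 0.161], 'tcp_rot': [-2.934, -0.678, -0.543], 'wrist_force': [1.909, 0.609, 1.502], 'width': 0.702, 'grip_force': 0.0, 'q': [0.419, -0.237, 2.217, 0.018, 0.796, 1.525]}
side [186. 188.] 167 circ [459.8 231.8] top [460.  231.5  39.7] zmax 0.0441
side [266. 302.] 242 circ [ 383.8 -215.9] top [ 383.1 -216.6   36. ] zmax 0.0444
side [330. 336.] 291 circ [ 430.9 -366. ] top [ 430.3 -366.6   36.5] zmax 0.0452
scene [364. 182.] 102 circ [462.6 235.1] top [464.8 233.4  42.7] zmax 0.0468
scene [242. 217.] 107 circ [ 389.  -213.6] top [ 387.7 -215.7   39.2] zmax 0.0485
scene [206. 247.] 119 circ [ 435.4 -364. ] top [ 436.4 -363.9   39.3] zmax 0.0473
wrist [332. 210.] 62 circ [519.3 207.5] top [519.5 206.9  17.5] zmax 0.0191
wrist [282. 247.] 1226 circ [462.4 237.5] top [462.7 237.5  40.1] zmax 0.0428
turn [-0.001  0.001  0.   ] rows>=0.0 | shift [-0.895  1.678 -0.325] rows>=4.7
turn [-0.788 -0.     2.165] rows>=9.3 | shift [0. 0. 0.] rows>=0.0
turn [0. 0. 0.] rows>=0.0 | shift [2.337 3.341 1.179] rows>=10.4
turn [0. 0. 0.] rows>=0.0 | shift [-0.518 -0.     1.424] rows>=3.7
```

Knob 1 stands in the tray at (0.462, 0.235) with its top at 42 mm. The other two have not moved. Next is knob C.

{"name": "play_rows", "arguments": {
  "moves": [
    [[0,0,0,-0.18,0.336,-0.065,60],[0,0,0,-0.18,0.336,-0.065,60],[0,0,0,-0.18,0.336,-0.065,60],[0,0,0,-0.18,0.336,-0.065,60],[0,0,0,-0.18,0.336,-0.065,60]]
  ]
}}

```text
time: 32.07
tool_pos: [0.457, 0.0486, 0.1463]
tcp_rot: [-2.941, -0.681, -0.51]
wrist_force: [1.8, -0.6, -0.7]
width: 0.699
grip_force: 0.0
```

{"name": "play_rows", "arguments": {
  "moves": [
    [[-0.079,0,0.217,0,0,0,60],[-0.079,0,0.217,0,0,0,60],[-0.079,0,0.217,0,0,0,60],[-0.079,0,0.217,0,0,0,60],[-0.079,0,0.217,0,0,0,60]]
  ]
}}

```text
time: 32.48
tool_pos: [0.4571, 0.0484, 0.1458]
tcp_rot: [3.075, -0.146, 0.53]
wrist_force: [0.4, -0.1, -1.1]
width: 0.702
grip_force: 0.0
```

{"name": "play_rows", "arguments": {
  "moves": [
    [[-0.079,0,0.217,0,0,0,60],[-0.079,0,0.217,0,0,0,60],[-0.079,0,0.217,0,0,0,60],[-0.079,0,0.217,0,0,0,60],[-0.079,0,0.217,0,0,0,60]]
  ]
}}

```text
time: 32.9
tool_pos: [0.4581, 0.0347, 0.1489]
tcp_rot: [2.866, -0.929, 0.459]
wrist_force: [0.3, 1.1, -1.0]
width: 0.698
grip_force: 0.0
```

{"name": "play_rows", "arguments": {
  "moves": [
    [[0,0,0,0.21,0.3,0.107,60],[0,0,0,0.21,0.3,0.107,60],[0,0,0,0.21,0.3,0.107,60],[0,0,0,0.21,0.3,0.107,60],[0,0,0,0.21,0.3,0.107,60]]
  ]
}}

```text
time: 33.32
tool_pos: [0.4647, -0.1585, 0.1314]
tcp_rot: [2.866, -0.938, 0.465]
wrist_force: [0.5, 0.1, 0.3]
width: 0.704
grip_force: 0.0
```

{"name": "play_rows", "arguments": {
  "moves": [
    [[0,0,0,0.21,0.3,0.107,60],[0,0,0,0.21,0.3,0.107,60],[0,0,0,0.21,0.3,0.107,60],[0,0,0,0.21,0.3,0.107,60],[0,0,0,0.21,0.3,0.107,60]]
  ]
}}

```text
time: 33.73
tool_pos: [0.4702, -0.3479, 0.112]
tcp_rot: [2.867, -0.941, 0.464]
wrist_force: [-0.2, 0.6, 0.3]
width: 0.702
grip_force: 0.0
```

```bash
python3 - <<'E'
from h import *
st(); k=(.433,-.3635)
plan(tcp_for(k,-40,.07),tcp_for(k,-40,.0085))
c=cam("scene"); knobs(c,"scene",(.36,.47,-.4,-.18)); c=cam("wrist"); knobs(c,"wrist",(.36,.47,-.4,-.18))
E
```

```text
{'time': 33.733, 'tool_pos': [0.47, -0.348, 0.112], 'tcp_rot': [2.867, -0.941, 0.464], 'wrist_force': [-0.211, 0.621, 0.296], 'width': 0.702, 'grip_force': 0.0, 'q': [-0.7, -0.053, 2.145, 0.046, 0.733, 1.476]}
turn [-0.063  0.063  0.117] rows>=0.6 | shift [-0.317  0.358  0.767] rows>=2.2
turn [0. 0. 0.] rows>=0.0 | shift [-0.21  -0.     0.578] rows>=1.5
scene [242. 217.] 102 circ [ 388.4 -212.8] top [ 388.7 -213.    38.3] zmax 0.0465
scene [206. 246.] 117 circ [ 435.  -363.2] top [ 435.5 -363.5   37.2] zmax 0.0457
wrist [317. 259.] 1439 circ [ 432.6 -364.4] top [ 433.3 -364.1   34.5] zmax 0.0419
```

{"name": "play_rows", "arguments": {
  "moves": [
    [[-0.063,0.063,0.117,0,0,0,60],[0,0,0,-0.107,0.12,0.256,60],[0,0,0,-0.107,0.12,0.256,60],[0,0,0,-0.107,0.12,0.256,60],[0,0,0,0,0,0,60]]
  ]
}}

```text
time: 34.25
tool_pos: [0.4398, -0.3672, 0.0231]
tcp_rot: [2.809, -1.023, 0.479]
wrist_force: [-1.2, 0.2, -1.0]
width: 0.7
grip_force: 0.0
```

```bash
python3 - <<'E'
from h import *
st(); k=(.433,-.364)
plan(tcp_for(k,-40,.0085))
E
```

```text
{'time': 34.25, 'tool_pos': [0.44, -0.367, 0.023], 'tcp_rot': [2.809, -1.023, 0.479], 'wrist_force': [-1.195, 0.178, -1.027], 'width': 0.7, 'grip_force': 0.0, 'q': [-0.751, 0.038, 2.254, 0.037, 0.513, 1.489]}
turn [-0.001  0.023 -0.001] rows>=0.1 | shift [-0.118  0.019  0.548] rows>=1.4
```

{"name": "play_rows", "arguments": {
  "moves": [
    [[0,0.015,0,-0.04,0.005,0.16,60],[0,0,0,-0.04,0.005,0.16,60],[0,0,0,-0.04,0,0.16,60],[0,0,0,0,0,0,60],[0,0,0,0,0,0,60]]
  ]
}}

```text
time: 34.67
tool_pos: [0.4496, -0.3753, -0.0179]
tcp_rot: [2.798, -1.017, 0.506]
wrist_force: [0.7, 0.4, 0.0]
width: 0.698
grip_force: 0.0
```

```bash
python3 - <<'E'
from h import *
st(); k=(.433,-.364)
plan(tcp_for(k,-40,.0095))
E
```

```text
{'time': 34.667, 'tool_pos': [0.45, -0.375, -0.018], 'tcp_rot': [2.798, -1.017, 0.506], 'wrist_force': [0.71, 0.428, 0.006], 'width': 0.698, 'grip_force': 0.0, 'q': [-0.751, 0.126, 2.265, 0.05, 0.394, 1.475]}
turn [-0.001 -0.018  0.002] rows>=0.1 | shift [-0.094  0.02   0.109] rows>=0.4
```

{"name": "play_rows", "arguments": {
  "moves": [
    [[0,0,0,-0.07,0.01,0.1,60],[0,0,0,0,0,0,60],[0,0,0,0,0,0,60],[0,0,0,0,0,0,30],[0,0,0,0,0,0,30]]
  ]
}}

```text
time: 35.08
tool_pos: [0.4484, -0.3765, -0.0268]
tcp_rot: [2.795, -1.016, 0.514]
wrist_force: [-2.7, 2.3, 6.6]
width: 0.448
grip_force: 40.0
```

{"name": "play_rows", "arguments": {
  "moves": [
    [[0,0,0,0,0,0,30],[0,0,0,0,0,0,30],[0,0,0,0,0,0,30],[0,0,0,0,0,0,30],[0,0,0,0,0,0,30]]
  ]
}}

```text
time: 35.5
tool_pos: [0.4485, -0.3766, -0.0267]
tcp_rot: [2.795, -1.016, 0.514]
wrist_force: [-1.7, 2.5, 6.0]
width: 0.448
grip_force: 39.7
```

```bash
python3 - <<'E'
from h import *
s=st(); p=np.array(s["tool_pos"]); k=np.array((.433,-.364)); f=np.array([np.cos(np.radians(-40)),np.sin(np.radians(-40))])
a=(p[:2]-k)@f-.0149; print("a",a)
plan((p[0],p[1],.09,-40,20),(.42,-.10,.10,-40,20),(.42,-.10,.10,4.5,20),rel(-.06,.04))
E
```

```text
{'time': 35.5, 'tool_pos': [0.448, -0.377, -0.027], 'tcp_rot': [2.795, -1.016, 0.514], 'wrist_force': [-1.672, 2.462, 6.046], 'width': 0.448, 'grip_force': 39.706, 'q': [-0.754, 0.14, 2.274, 0.056, 0.365, 1.465]}
a 0.005050728285767199
turn [-0.    -0.03   0.001] rows>=0.1 | shift [ 0.399  0.    -1.097] rows>=2.8
turn [0. 0. 0.] rows>=0.0 | shift [-1.841 -1.936 -0.777] rows>=6.8
turn [ 0.531  0.    -1.46 ] rows>=6.2 | shift [0. 0. 0.] rows>=0.0
turn [0. 0. 0.] rows>=0.0 | shift [ 0.804 -1.258  1.366] rows>=4.9
```

{"name": "play_rows", "arguments": {
  "moves": [
    [[0,0,0,0.13,0,-0.365,30],[0,0,0,0.13,0,-0.365,30],[0,0,0,0.13,0,-0.365,30],[0,0,0,-0.26,-0.277,-0.11,30],[0,0,0,-0.26,-0.277,-0.11,30]]
  ]
}}

```text
time: 35.92
tool_pos: [0.4413, -0.2989, 0.096]
tcp_rot: [2.788, -1.021, 0.525]
wrist_force: [0.1, 1.0, -1.0]
width: 0.447
grip_force: 40.7
```

{"name": "play_rows", "arguments": {
  "moves": [
    [[0,0,0,-0.26,-0.277,-0.11,30],[0,0,0,-0.26,-0.277,-0.11,30],[0,0,0,-0.26,-0.277,-0.11,30],[0,0,0,-0.26,-0.277,-0.11,30],[0,0,0,-0.26,-0.277,-0.11,30]]
  ]
}}

```text
time: 36.33
tool_pos: [0.4185, -0.0978, 0.0963]
tcp_rot: [2.794, -1.019, 0.514]
wrist_force: [0.1, 1.1, -0.9]
width: 0.445
grip_force: 40.7
```

{"name": "play_rows", "arguments": {
  "moves": [
    [[0,0,0,0,0,0,30],[0.076,0,-0.21,0,0,0,30],[0.076,0,-0.21,0,0,0,30],[0.076,0,-0.21,0,0,0,30],[0.076,0,-0.21,0,0,0,30]]
  ]
}}

```text
time: 36.75
tool_pos: [0.4188, -0.0986, 0.0956]
tcp_rot: [3.005, -0.433, 0.545]
wrist_force: [0.3, -0.7, -1.0]
width: 0.45
grip_force: 40.7
```

{"name": "play_rows", "arguments": {
  "moves": [
    [[0.076,0,-0.21,0,0,0,30],[0.076,0,-0.21,0,0,0,30],[0.076,0,-0.21,0,0,0,30],[0,0,0,0,0,0,30],[0,0,0,0,0,0,30]]
  ]
}}

```text
time: 37.17
tool_pos: [0.4183, -0.1, 0.0952]
tcp_rot: [3.084, -0.004, 0.553]
wrist_force: [0.6, -0.1, -0.6]
width: 0.445
grip_force: 40.7
```

```bash
python3 - <<'E'
from h import *
st(); plan(rel(-.06,.05),rel(-.06,.0305),rel(0.005,.0305))
E
```

```text
{'time': 37.167, 'tool_pos': [0.418, -0.1, 0.095], 'tcp_rot': [3.084, -0.004, 0.553], 'wrist_force': [0.57, -0.067, -0.6], 'width': 0.445, 'grip_force': 40.725, 'q': [-0.411, -0.406, 2.459, 0.19, 0.766, 1.047]}
turn [ 0.072 -0.011 -0.149] rows>=0.7 | shift [ 0.87  -1.257  1.233] rows>=4.8
turn [0. 0. 0.] rows>=0.0 | shift [-0.067 -0.     0.183] rows>=0.5
turn [0. 0. 0.] rows>=0.0 | shift [ 0.611 -0.     0.222] rows>=1.6
```

{"name": "play_rows", "arguments": {
  "moves": [
    [[0.072,-0.011,-0.149,0,0,0,30],[0,0,0,0.174,-0.251,0.246,30],[0,0,0,0.174,-0.251,0.246,30],[0,0,0,0.174,-0.251,0.246,30],[0,0,0,0.174,-0.251,0.246,30]]
  ]
}}

```text
time: 37.58
tool_pos: [0.51, 0.0105, 0.0262]
tcp_rot: [-3.077, -0.123, -0.546]
wrist_force: [0.3, -1.4, 0.1]
width: 0.448
grip_force: 40.8
```

{"name": "play_rows", "arguments": {
  "moves": [
    [[0,0,0,0.174,-0.251,0.246,30],[0,0,0,0,0,0,30],[0,0,0,0,0,0,30],[0,0,0,0,0,0,30],[0,0,0,0,0,0,30]]
  ]
}}

```text
time: 38.0
tool_pos: [0.531, 0.0363, 0.0097]
tcp_rot: [-3.077, -0.128, -0.544]
wrist_force: [-0.2, 0.1, 0.4]
width: 0.447
grip_force: 40.7
```

```bash
python3 - <<'E'
from h import *
st(); plan(rel(-.06,.0295),rel(0.0,.0295))
E
```

```text
{'time': 38.0, 'tool_pos': [0.531, 0.036, 0.01], 'tcp_rot': [-3.077, -0.128, -0.544], 'wrist_force': [-0.178, 0.137, 0.407], 'width': 0.447, 'grip_force': 40.747, 'q': [0.001, -0.022, 2.351, 0.062, 0.465, 1.438]}
turn [-0.003 -0.001  0.009] rows>=0.0 | shift [-0.064  0.014  0.201] rows>=0.5
turn [0. 0. 0.] rows>=0.0 | shift [ 0.564 -0.     0.205] rows>=1.5
```

{"name": "play_rows", "arguments": {
  "moves": [
    [[0,0,0,-0.03,0.007,0.1,30],[0,0,0,-0.03,0.007,0.1,30],[0,0,0,0,0,0,30],[0,0,0,0.19,0,0.068,30],[0,0,0,0.19,0,0.068,30]]
  ]
}}

```text
time: 38.42
tool_pos: [0.5722, 0.0376, -0.0104]
tcp_rot: [-3.077, -0.126, -0.544]
wrist_force: [0.6, -0.5, 0.8]
width: 0.445
grip_force: 42.9
```

{"name": "play_rows", "arguments": {
  "moves": [
    [[0,0,0,0.15,0,0.055,30],[0,0,0,0,0,0,30],[0,0,0,0.03,0,0.01,30],[0,0,0,0,0,0,30],[0,0,0,0,0,0,30]]
  ]
}}

```text
time: 38.83
tool_pos: [0.5906, 0.0399, -0.0115]
tcp_rot: [-3.077, -0.129, -0.541]
wrist_force: [-0.2, 0.4, -0.9]
width: 0.444
grip_force: 42.9
```

```bash
python3 - <<'E'
from h import *
st(); plan(rel(.005,.0295))
E
```

```text
{'time': 38.833, 'tool_pos': [0.591, 0.04, -0.011], 'tcp_rot': [-3.077, -0.129, -0.541], 'wrist_force': [-0.189, 0.395, -0.921], 'width': 0.444, 'grip_force': 42.924, 'q': [0.009, 0.129, 2.242, 0.062, 0.424, 1.444]}
turn [-0.003  0.002  0.01 ] rows>=0.0 | shift [0.059 0.004 0.02 ] rows>=0.2
```

{"name": "play_rows", "arguments": {
  "moves": [
    [[0,0,0,0.03,0,0.011,30],[0,0,0,0.02,0,0.007,30],[0,0,0,0,0,0,30],[0,0,0,0,0,0,30],[0,0,0,0,0,0,30]]
  ]
}}

```text
time: 39.25
tool_pos: [0.5965, 0.0408, -0.0119]
tcp_rot: [-3.077, -0.13, -0.541]
wrist_force: [-1.2, -0.6, 0.7]
width: 0.448
grip_force: 42.9
```

{"name": "play_rows", "arguments": {
  "moves": [
    [[0,0,0,0.02,0,0.007,30],[0,0,0,0,0,0,30],[0,0,0,0,0,0,30],[0,0,0,0,0,0,30],[0,0,0,0,0,0,30]]
  ]
}}

```text
time: 39.67
tool_pos: [0.5963, 0.0409, -0.0127]
tcp_rot: [-3.078, -0.131, -0.534]
wrist_force: [-11.2, -2.0, 6.8]
width: 0.452
grip_force: 43.4
```

Firm contact with the pins at the expected place (TCP x≈0.596). I'll release, back out and go over the ram as before.

{"name": "play_rows", "arguments": {
  "moves": [
    [[0,0,0,0,0,0,60],[0,0,0,0,0,0,60],[0,0,0,0,0,0,60],[0,0,0,0,0,0,60],[0,0,0,-0.1,0,-0.036,60]]
  ]
}}

```text
time: 40.08
tool_pos: [0.5899, 0.0401, -0.0111]
tcp_rot: [-3.077, -0.13, -0.545]
wrist_force: [1.1, -0.7, 0.6]
width: 0.703
grip_force: 0.0
```

{"name": "play_rows", "arguments": {
  "moves": [
    [[0,0,0,-0.2,0,-0.073,60],[0,0,0,-0.3,0,-0.11,60],[0,0,0,-0.3,0,-0.11,60],[0,0,0,0.13,0,-0.38,60],[0,0,0,0.13,0,-0.38,30]]
  ]
}}

```text
time: 40.5
tool_pos: [0.4921, 0.0328, 0.062]
tcp_rot: [-3.08, -0.13, -0.519]
wrist_force: [3.4, -0.0, -0.4]
width: 0.575
grip_force: 0.0
```

{"name": "play_rows", "arguments": {
  "moves": [
    [[0,0,0,0.14,0,-0.38,0],[0,0,0,0.14,0,-0.38,0],[0,0,0,0.14,0,-0.38,0],[0,0,0,0.14,0,-0.38,0],[0,-0.233,0,0,0,0,0]]
  ]
}}

```text
time: 40.92
tool_pos: [0.5051, 0.0329, 0.2448]
tcp_rot: [-3.105, -0.131, -0.398]
wrist_force: [0.9, -0.1, 2.1]
width: -0.001
grip_force: 0.0
```

{"name": "play_rows", "arguments": {
  "moves": [
    [[0,-0.233,0,0,0,0,0],[0,-0.233,0,0,0,0,0],[0,0,0,0,0,0,0],[0,0,0,0,0,0,0],[0,0,0,0,0,0,0]]
  ]
}}

```text
time: 41.33
tool_pos: [0.5024, 0.033, 0.2302]
tcp_rot: [3.139, 0.133, -0.001]
wrist_force: [-0.3, -0.6, -0.0]
width: -0.002
grip_force: 0.0
```

```bash
python3 - <<'E'
from h import *
st(); ah=NEST+FW*.048
plan((ah[0],ah[1],.2,4.5,0),(ah[0],ah[1],.150,4.5,0))
for n in("scene","side"): c=cam(n); knobs(c,n,(.53,.62,-.01,.09))
E
```

```text
{'time': 41.333, 'tool_pos': [0.502, 0.033, 0.23], 'tcp_rot': [3.139, 0.133, -0.001], 'wrist_force': [-0.306, -0.585, -0.017], 'width': -0.002, 'grip_force': 0.0, 'q': [0.016, -0.087, 1.913, -0.0, 1.316, 1.502]}
turn [0.    0.001 0.012] rows>=0.1 | shift [1.228 0.004 0.302] rows>=3.1
turn [0. 0. 0.] rows>=0.0 | shift [ 0.  -0.   0.5] rows>=1.2
scene [333. 230.] 99 circ [579.7  37.7] top [580.5  34.9  51.2] zmax 0.0595
side [261. 205.] 196 circ [585.1  46.5] top [572.4  33.4  51.3] zmax 0.0597
```

{"name": "play_rows", "arguments": {
  "moves": [
    [[0,0,0,0.307,0,0.075,0],[0,0,0,0.307,0,0.075,0],[0,0,0,0.307,0,0.075,0],[0,0,0,0.307,0,0.075,0],[0,0,0,0,0,0.25,0]]
  ]
}}

```text
time: 41.85
tool_pos: [0.6321, 0.0436, 0.1807]
tcp_rot: [3.139, 0.132, 0.021]
wrist_force: [1.2, 0.4, 0.7]
width: 0.002
grip_force: 0.0
```

{"name": "play_rows", "arguments": {
  "moves": [
    [[0,0,0,0,0,0.2,0],[0,0,0,0,0,0,0],[0,0,0,0,0,0.05,0],[0,0,0,0,0,0.05,0],[0,0,0,0,0,0.05,0]]
  ]
}}

```text
time: 42.27
tool_pos: [0.6258, 0.0432, 0.1433]
tcp_rot: [3.138, 0.133, 0.005]
wrist_force: [-1.6, -0.1, 4.7]
width: -0.002
grip_force: 2.3
```

{"name": "play_rows", "arguments": {
  "moves": [
    [[0,0,0,0,0,0.05,0],[0,0,0,0,0,0.04,0],[0,0,0,0,0,0,0],[0,0,0,0,0,0,0],[0,0,0,0,0,0,0]]
  ]
}}

```text
time: 42.68
tool_pos: [0.6258, 0.0432, 0.1345]
tcp_rot: [3.138, 0.133, 0.003]
wrist_force: [-3.4, -0.5, 7.3]
width: 0.0
grip_force: 3.6
```

{"name": "play_rows", "arguments": {
  "moves": [
    [[0,0,0,0,0,0.03,0],[0,0,0,0,0,0.03,0],[0,0,0,0,0,0,0],[0,0,0,0,0,0,0],[0,0,0,0,0,0,0]]
  ]
}}

```text
time: 43.1
tool_pos: [0.6259, 0.0432, 0.13]
tcp_rot: [3.138, 0.133, 0.004]
wrist_force: [-6.1, 0.5, 13.2]
width: 0.001
grip_force: 6.6
```

{"name": "play_rows", "arguments": {
  "moves": [
    [[0,0,0,0,0,0.03,0],[0,0,0,0,0,0,0],[0,0,0,0,0,0,0],[0,0,0,0,0,0,0],[0,0,0,0,0,0,0]]
  ]
}}

```text
time: 43.52
tool_pos: [0.6261, 0.0432, 0.1299]
tcp_rot: [3.138, 0.133, 0.005]
wrist_force: [-11.2, -0.5, 24.4]
width: 0.004
grip_force: 12.5
```

The same hard stop, TCP z 0.1299 at 24 N. Now I'll retreat and fetch the knob.

{"name": "play_rows", "arguments": {
  "moves": [
    [[0,0,0,0,0,-0.2,0],[0,0,0,0,0,-0.4,0],[0,0,0,0,0,-0.4,30],[0,0,0,-0.35,0,0,60],[0,0,0,-0.4,0,0,60]]
  ]
}}

```text
time: 43.93
tool_pos: [0.5547, 0.037, 0.2283]
tcp_rot: [3.138, 0.133, 0.016]
wrist_force: [-1.0, 0.1, 0.0]
width: 0.421
grip_force: 0.0
```

{"name": "play_rows", "arguments": {
  "moves": [
    [[0,0,0,-0.4,0,0,60],[0,0,0,-0.3,0,0,60],[0,0.233,0,0,0,0,60],[0,0.233,0,0,0,0,60],[0,0.233,0,0,0,0,60]]
  ]
}}

```text
time: 44.35
tool_pos: [0.4819, 0.031, 0.2252]
tcp_rot: [-3.075, -0.13, -0.557]
wrist_force: [-0.1, -0.2, 0.4]
width: 0.704
grip_force: 0.0
```

{"name": "play_rows", "arguments": {
  "moves": [
    [[0,0,0,-0.12,0,0.38,60],[0,0,0,-0.12,0,0.38,60],[0,0,0,-0.12,0,0.38,60],[0,0,0,-0.12,0,0.38,60],[0,0,0,0,0,0,60]]
  ]
}}

```text
time: 44.77
tool_pos: [0.48, 0.0316, 0.0553]
tcp_rot: [-3.08, -0.13, -0.521]
wrist_force: [-2.4, -0.1, -1.5]
width: 0.704
grip_force: 0.0
```

```bash
python3 - <<'E'
from h import *
st(); plan(rel(-.09,.0275),rel(0,.0275))
for n in("scene","side"): c=cam(n); knobs(c,n,(.53,.62,-.01,.09)); knobs(c,n,(.34,.44,-.27,-.17))
E
```

```text
{'time': 44.767, 'tool_pos': [0.48, 0.032, 0.055], 'tcp_rot': [-3.08, -0.13, -0.521], 'wrist_force': [-2.364, -0.08, -1.509], 'width': 0.704, 'grip_force': 0.0, 'q': [-0.013, -0.209, 2.403, 0.057, 0.615, 1.433]}
turn [-0.006  0.028  0.011] rows>=0.1 | shift [-0.027  0.007  0.721] rows>=1.8
turn [0. 0. 0.] rows>=0.0 | shift [ 0.846 -0.     0.308] rows>=2.2
scene [333. 230.] 98 circ [578.4  38.4] top [579.4  34.   51.3] zmax 0.0595
scene [242. 217.] 104 circ [ 386.8 -213.4] top [ 388.5 -213.8   37.2] zmax 0.0448
side [261. 205.] 196 circ [581.5  39.9] top [572.4  32.4  49.4] zmax 0.054
side [266. 302.] 244 circ [ 384.3 -215.9] top [ 382.7 -217.4   35.5] zmax 0.0425
```

{"name": "play_rows", "arguments": {
  "moves": [
    [[0,0,0,-0.04,0,0.22,60],[0,0,0,-0.04,0,0.22,60],[0,0,0,-0.04,0,0.2,60],[0,0,0,0,0,0,60],[0,0,0,0,0,0,60]]
  ]
}}

```text
time: 45.28
tool_pos: [0.5, 0.0325, 0.0016]
tcp_rot: [-3.076, -0.13, -0.546]
wrist_force: [-1.1, 0.1, 0.8]
width: 0.703
grip_force: 0.0
```

```bash
python3 - <<'E'
from h import *
st(); plan(rel(0,.028))
E
```

```text
{'time': 45.283, 'tool_pos': [0.5, 0.032, 0.002], 'tcp_rot': [-3.076, -0.13, -0.546], 'wrist_force': [-1.121, 0.066, 0.821], 'width': 0.703, 'grip_force': 0.0, 'q': [-0.01, -0.071, 2.417, 0.074, 0.446, 1.415]}
turn [-0.003 -0.005  0.011] rows>=0.1 | shift [0.816 0.    0.451] rows>=2.3
```

{"name": "play_rows", "arguments": {
  "moves": [
    [[0,0,0,-0.05,0,0.14,60],[0,0,0,0.28,0,0.1,60],[0,0,0,0.28,0,0.1,60],[0,0,0,0.2,0,0.07,60],[0,0,0,0.09,0,0.03,60]]
  ]
}}

```text
time: 45.7
tool_pos: [0.5952, 0.0402, -0.0091]
tcp_rot: [-3.075, -0.13, -0.557]
wrist_force: [-0.2, 0.5, 0.6]
width: 0.706
grip_force: 0.0
```

{"name": "play_rows", "arguments": {
  "moves": [
    [[0,0,0,0,0,0,60],[0,0,0,0,0,0,60],[0,0,0,0,0,0,30],[0,0,0,0,0,0,30],[0,0,0,0,0,0,30]]
  ]
}}

```text
time: 46.12
tool_pos: [0.5866, 0.04, -0.0144]
tcp_rot: [-3.077, -0.13, -0.541]
wrist_force: [-2.7, 0.1, 5.8]
width: 0.446
grip_force: 40.0
```

{"name": "play_rows", "arguments": {
  "moves": [
    [[0,0,0,0,0,0,30],[0,0,0,0,0,0,30],[0,0,0,0,0,0,30],[0,0,0,0,0,0,30],[0,0,0,0,0,0,30]]
  ]
}}

```text
time: 46.53
tool_pos: [0.5865, 0.04, -0.0144]
tcp_rot: [-3.077, -0.13, -0.54]
wrist_force: [-5.0, 0.4, 6.8]
width: 0.445
grip_force: 40.0
```

```bash
python3 - <<'E'
from h import *
s=st(); p=s["tool_pos"]; z=p[2]
plan(rel(0,.0275))
k=np.array([.462,.305]); yaw=np.degrees(np.arctan2(k[1],k[0])); f=np.array([np.cos(np.radians(yaw)),np.sin(np.radians(yaw))])
a=(np.array(p[:2])-NEST)@FW; t=k+f*a; print("tray",yaw,a,t,z-.009)
b=(p[0]-.09,p[1]-.007,z+.008,4.5,20)
plan((p[0],p[1],z+.008,4.5,20),b,(b[0],b[1],.11,4.5,20),(b[0],b[1],.11,yaw,20),(*t,.11,yaw,20),(*t,z-.009+.03,yaw,20))
E
```

```text
{'time': 46.533, 'tool_pos': [0.587, 0.04, -0.014], 'tcp_rot': [-3.077, -0.13, -0.54], 'wrist_force': [-4.985, 0.399, 6.808], 'width': 0.445, 'grip_force': 40.018, 'q': [0.009, 0.127, 2.251, 0.063, 0.417, 1.442]}
turn [-0.004  0.003  0.011] rows>=0.0 | shift [0.053 0.008 0.009] rows>=0.1
tray 33.4317215735865 0.009636710593441213 [0.47004225 0.31030928] -0.0233711916585113
turn [-0.004  0.003  0.011] rows>=0.0 | shift [ 0.027  0.    -0.075] rows>=0.2
turn [0. 0. 0.] rows>=0.0 | shift [-0.848 -0.001 -0.309] rows>=2.2
turn [0. 0. 0.] rows>=0.0 | shift [ 0.398  0.    -1.094] rows>=2.8
turn [ 0.345  0.    -0.949] rows>=4.1 | shift [0. 0. 0.] rows>=0.0
turn [0. 0. 0.] rows>=0.0 | shift [ 1.228 -2.46   0.447] rows>=6.8
turn [0. 0. 0.] rows>=0.0 | shift [-0.354 -0.     0.971] rows>=2.5
```

{"name": "play_rows", "arguments": {
  "moves": [
    [[0,0,0,0.03,0,-0.08,30],[0,0,0,-0.28,0,-0.1,30],[0,0,0,-0.28,0,-0.1,30],[0,0,0,-0.28,0,-0.1,30],[0,0,0,0,0,0,30]]
  ]
}}

```text
time: 46.95
tool_pos: [0.4898, 0.0325, -0.0103]
tcp_rot: [-3.079, -0.13, -0.526]
wrist_force: [-1.0, -0.1, -2.0]
width: 0.445
grip_force: 40.3
```

{"name": "play_rows", "arguments": {
  "moves": [
    [[0,0,0,0.13,0,-0.36,30],[0,0,0,0.13,0,-0.36,30],[0,0,0,0.13,0,-0.36,30],[0.069,0,-0.19,0,0,0,30],[0.069,0,-0.19,0,0,0,30]]
  ]
}}

```text
time: 47.37
tool_pos: [0.5014, 0.0331, 0.1131]
tcp_rot: [-3.012, -0.445, -0.544]
wrist_force: [-0.5, -0.8, -1.3]
width: 0.448
grip_force: 40.6
```

{"name": "play_rows", "arguments": {
  "moves": [
    [[0.069,0,-0.19,0,0,0,30],[0.069,0,-0.19,0,0,0,30],[0.069,0,-0.19,0,0,0,30],[0,0,0,0,0,0,30],[0,0,0,0.175,-0.35,0.064,30]]
  ]
}}

```text
time: 47.78
tool_pos: [0.4972, 0.0661, 0.1089]
tcp_rot: [-2.879, -0.855, -0.509]
wrist_force: [1.8, 0.0, -1.0]
width: 0.447
grip_force: 40.6
```

{"name": "play_rows", "arguments": {
  "moves": [
    [[0,0,0,0.175,-0.35,0.064,30],[0,0,0,0.175,-0.35,0.064,30],[0,0,0,0.175,-0.35,0.064,30],[0,0,0,0.175,-0.35,0.064,30],[0,0,0,0.175,-0.35,0.064,30]]
  ]
}}

```text
time: 48.2
tool_pos: [0.4739, 0.271, 0.1083]
tcp_rot: [-2.87, -0.867, -0.507]
wrist_force: [-0.0, 0.3, -1.1]
width: 0.447
grip_force: 40.6
```

{"name": "play_rows", "arguments": {
  "moves": [
    [[0,0,0,0.175,-0.35,0.064,30],[0,0,0,0,0,0,30],[0,0,0,0,0,0,30],[0,0,0,0,0,0,30],[0,0,0,0,0,0,30]]
  ]
}}

```text
time: 48.62
tool_pos: [0.4706, 0.3074, 0.1075]
tcp_rot: [-2.871, -0.869, -0.504]
wrist_force: [-1.1, 0.3, -0.0]
width: 0.446
grip_force: 40.6
```

```bash
python3 - <<'E'
from h import *
st(); plan((.470,.3103,.005,33.4,20),(.470,.3103,-.0229,33.4,20))
c=cam("scene"); knobs(c,"scene",(.42,.49,.19,.36))
E
```

```text
{'time': 48.617, 'tool_pos': [0.471, 0.307, 0.107], 'tcp_rot': [-2.871, -0.869, -0.504], 'wrist_force': [-1.142, 0.252, -0.019], 'width': 0.446, 'grip_force': 40.627, 'q': [0.518, -0.112, 2.216, 0.037, 0.691, 1.477]}
turn [-0.003  0.003  0.009] rows>=0.0 | shift [-0.341 -0.027  0.966] rows>=2.5
turn [0. 0. 0.] rows>=0.0 | shift [-0.095 -0.     0.262] rows>=0.7
scene [364. 182.] 100 circ [463.5 236.3] top [465.1 235.5  43.4] zmax 0.052
```

{"name": "play_rows", "arguments": {
  "moves": [
    [[0,0,0,-0.1,-0.01,0.3,30],[0,0,0,-0.12,-0.01,0.33,30],[0,0,0,-0.12,-0.01,0.33,30],[0,0,0,0,0,0,30],[0,0,0,0,0,0,30]]
  ]
}}

```text
time: 49.08
tool_pos: [0.4681, 0.3087, 0.0034]
tcp_rot: [-2.874, -0.869, -0.497]
wrist_force: [0.2, -0.1, 0.5]
width: 0.444
grip_force: 40.7
```

{"name": "play_rows", "arguments": {
  "moves": [
    [[0,0,0,-0.03,0,0.08,30],[0,0,0,-0.03,0,0.08,30],[0,0,0,0,0,0,30],[0,0,0,0,0,0,30],[0,0,0,0,0,0,30]]
  ]
}}

```text
time: 49.5
tool_pos: [0.4708, 0.312, -0.0098]
tcp_rot: [-2.868, -0.871, -0.508]
wrist_force: [0.8, -0.3, -0.5]
width: 0.447
grip_force: 40.7
```

Target z is −0.0233, so there are 13 mm left.

{"name": "play_rows", "arguments": {
  "moves": [
    [[0,0,0,-0.025,0,0.07,30],[0,0,0,-0.014,0,0.04,30],[0,0,0,-0.007,0,0.02,30],[0,0,0,0,0,0,30],[0,0,0,0,0,0,30]]
  ]
}}

```text
time: 49.92
tool_pos: [0.4705, 0.312, -0.0234]
tcp_rot: [-2.869, -0.872, -0.507]
wrist_force: [-8.4, -5.5, 16.7]
width: 0.447
grip_force: 42.6
```

{"name": "play_rows", "arguments": {
  "moves": [
    [[0,0,0,0.002,0,-0.006,30],[0,0,0,0,0,0,54],[0,0,0,0,0,0,54],[0,0,0,0,0,0,54],[0,0,0,0,0,0,54]]
  ]
}}

```text
time: 50.33
tool_pos: [0.4698, 0.3114, -0.0246]
tcp_rot: [-2.87, -0.872, -0.505]
wrist_force: [0.6, 0.3, -0.1]
width: 0.633
grip_force: 0.0
```

{"name": "play_rows", "arguments": {
  "moves": [
    [[0,0,0,0.07,0,-0.2,54],[0,0,0,0.14,0,-0.38,54],[0,0,0,0.14,0,-0.38,54],[0,0,0,0.14,0,-0.38,60],[0,0,0,0.14,0,-0.38,60]]
  ]
}}

```text
time: 50.75
tool_pos: [0.4698, 0.3115, 0.1603]
tcp_rot: [-2.87, -0.872, -0.504]
wrist_force: [1.5, 0.1, -0.1]
width: 0.701
grip_force: 0.0
```

```bash
python3 - <<'E'
from h import *
import kin
s=st()
for n in("side","scene"): c=cam(n); knobs(c,n,(.40,.52,.18,.42)); knobs(c,n,(.33,.46,-.27,-.18))
k=(.3865,-.2145); y=-29
print([ (z,kin.feas(.442+.0149,z-.041,20)) for z in(.0085,.05,.1,.16)])
plan((.47,.05,.15,33.4,20),(.47,.05,.15,y,20),tcp_for(k,y,.16),tcp_for(k,y,.0085))
E
```

```text
{'time': 50.75, 'tool_pos': [0.47, 0.312, 0.16], 'tcp_rot': [-2.87, -0.872, -0.504], 'wrist_force': [1.49, 0.124, -0.069], 'width': 0.701, 'grip_force': 0.0, 'q': [0.527, -0.167, 2.159, 0.029, 0.804, 1.491]}
side [173. 177.] 149 circ [459.3 299.4] top [460.6 298.9  41.1] zmax 0.0468
side [186. 188.] 158 circ [460.7 233.3] top [459.8 231.2  40.7] zmax 0.0454
side [266. 302.] 244 circ [ 383.8 -217.4] top [ 382.7 -217.1   36. ] zmax 0.0438
scene [380. 175.] 107 circ [462.  305.3] top [465.2 301.2  41.7] zmax 0.0476
scene [365. 183.] 103 circ [471.3 235.4] top [471.4 234.6  41.5] zmax 0.047
scene [242. 217.] 105 circ [ 387.8 -213.9] top [ 389.5 -214.3   37.8] zmax 0.0454
[(0.0085, (array([-0.09,  2.52]), np.float64(0.36))), (0.05, (array([-0.18,  2.49]), np.float64(0.48))), (0.1, (array([-0.28,  2.45]), np.float64(0.62))), (0.16, (array([-0.37,  2.39]), np.float64(0.77)))]
turn [-0.002 -0.033  0.014] rows>=0.1 | shift [-1.487  2.181 -0.334] rows>=6.5
turn [-0.745 -0.     2.047] rows>=8.7 | shift [0. 0. 0.] rows>=0.0
turn [0. 0. 0.] rows>=0.0 | shift [0.553 2.718 0.53 ] rows>=6.9
turn [0. 0. 0.] rows>=0.0 | shift [-0.518 -0.     1.424] rows>=3.7
```

{"name": "play_rows", "arguments": {
  "moves": [
    [[0,-0.033,0,-0.21,0.31,-0.048,60],[0,0,0,-0.21,0.31,-0.048,60],[0,0,0,-0.21,0.31,-0.048,60],[0,0,0,-0.21,0.31,-0.048,60],[0,0,0,-0.21,0.31,-0.048,60]]
  ]
}}

```text
time: 51.27
tool_pos: [0.4669, 0.1223, 0.1464]
tcp_rot: [-2.877, -0.876, -0.482]
wrist_force: [0.8, -0.9, -0.7]
width: 0.7
grip_force: 0.0
```

{"name": "play_rows", "arguments": {
  "moves": [
    [[0,0,0,-0.21,0.31,-0.048,60],[0,0,0,-0.21,0.31,-0.048,60],[0,0,0,0,0,0,60],[-0.075,0,0.205,0,0,0,60],[-0.075,0,0.205,0,0,0,60]]
  ]
}}

```text
time: 51.68
tool_pos: [0.4666, 0.0461, 0.1418]
tcp_rot: [-2.995, -0.548, -0.503]
wrist_force: [0.3, 1.0, -0.2]
width: 0.701
grip_force: 0.0
```

{"name": "play_rows", "arguments": {
  "moves": [
    [[-0.075,0,0.205,0,0,0,60],[-0.075,0,0.205,0,0,0,60],[-0.075,0,0.205,0,0,0,60],[-0.075,0,0.205,0,0,0,60],[-0.075,0,0.205,0,0,0,60]]
  ]
}}

```text
time: 52.1
tool_pos: [0.466, 0.0485, 0.1419]
tcp_rot: [3.046, -0.256, 0.517]
wrist_force: [0.5, 0.1, 0.3]
width: 0.705
grip_force: 0.0
```

{"name": "play_rows", "arguments": {
  "moves": [
    [[-0.075,0,0.205,0,0,0,60],[-0.075,0,0.205,0,0,0,60],[-0.075,0,0.205,0,0,0,60],[0,0,0,0,0,0,60],[0,0,0,0.079,0.388,0.076,60]]
  ]
}}

```text
time: 52.52
tool_pos: [0.4601, 0.0153, 0.1398]
tcp_rot: [2.922, -0.709, 0.502]
wrist_force: [0.8, -0.8, 1.2]
width: 0.702
grip_force: 0.0
```

{"name": "play_rows", "arguments": {
  "moves": [
    [[0,0,0,0.079,0.388,0.076,60],[0,0,0,0.079,0.388,0.076,60],[0,0,0,0.079,0.388,0.076,60],[0,0,0,0.079,0.388,0.076,60],[0,0,0,0.079,0.388,0.076,60]]
  ]
}}

```text
time: 52.93
tool_pos: [0.4083, -0.187, 0.1193]
tcp_rot: [2.913, -0.72, 0.5]
wrist_force: [1.4, -0.3, -0.3]
width: 0.706
grip_force: 0.0
```

```bash
python3 - <<'E'
from h import *
st(); k=(.3865,-.2145)
plan(tcp_for(k,-29,.07),tcp_for(k,-29,.02))
c=cam("wrist"); knobs(c,"wrist",(.34,.44,-.26,-.18))
E
```

```text
{'time': 52.933, 'tool_pos': [0.408, -0.187, 0.119], 'tcp_rot': [2.913, -0.72, 0.5], 'wrist_force': [1.404, -0.335, -0.298], 'width': 0.706, 'grip_force': 0.0, 'q': [-0.464, -0.387, 2.398, -0.035, 0.788, 1.612]}
turn [0.02  0.01  0.046] rows>=0.2 | shift [-0.223  0.346  0.879] rows>=2.4
turn [0. 0. 0.] rows>=0.0 | shift [-0.171 -0.     0.47 ] rows>=1.2
wrist [316. 242.] 1350 circ [ 385.7 -213.1] top [ 386.5 -212.1   34.4] zmax 0.0411
```

{"name": "play_rows", "arguments": {
  "moves": [
    [[0.02,0.01,0.046,-0.055,0.085,0.22,60],[0,0,0,-0.055,0.085,0.22,60],[0,0,0,-0.055,0.085,0.22,60],[0,0,0,-0.055,0.085,0.22,60],[0,0,0,0,0,0,60]]
  ]
}}

```text
time: 53.4
tool_pos: [0.396, -0.2186, 0.024]
tcp_rot: [2.918, -0.761, 0.499]
wrist_force: [-0.9, -0.2, -1.2]
width: 0.7
grip_force: 0.0
```

{"name": "play_rows", "arguments": {
  "moves": [
    [[0,0,0,0,0,0,60],[0,0,0,0,0,0,60],[0,0,0,0,0,0,60],[0,0,0,0,0,0,60],[0,0,0,0,0,0,60]]
  ]
}}

```text
time: 53.82
tool_pos: [0.4017, -0.2204, 0.0309]
tcp_rot: [2.913, -0.758, 0.515]
wrist_force: [0.0, -0.1, 0.1]
width: 0.699
grip_force: 0.0
```

```bash
python3 - <<'E'
from h import *
st(); k=(.3865,-.2145)
plan(tcp_for(k,-29,.0095))
E
```

```text
{'time': 53.817, 'tool_pos': [0.402, -0.22, 0.031], 'tcp_rot': [2.913, -0.758, 0.515], 'wrist_force': [0.017, -0.084, 0.134], 'width': 0.699, 'grip_force': 0.0, 'q': [-0.575, -0.228, 2.476, 0.044, 0.545, 1.471]}
turn [ 0.002 -0.002 -0.006] rows>=0.0 | shift [-0.225  0.023  0.581] rows>=1.5
```

{"name": "play_rows", "arguments": {
  "moves": [
    [[0,0,0,-0.08,0.008,0.2,60],[0,0,0,-0.08,0.008,0.2,60],[0,0,0,-0.065,0.007,0.17,60],[0,0,0,0,0,0,60],[0,0,0,0,0,0,60]]
  ]
}}

```text
time: 54.23
tool_pos: [0.3972, -0.2206, -0.0324]
tcp_rot: [2.915, -0.76, 0.508]
wrist_force: [0.1, -0.5, -0.2]
width: 0.708
grip_force: 0.0
```

{"name": "play_rows", "arguments": {
  "moves": [
    [[0,0,0,0,0,0,60],[0,0,0,0,0,0,60],[0,0,0,0,0,0,30],[0,0,0,0,0,0,30],[0,0,0,0,0,0,30]]
  ]
}}

```text
time: 54.65
tool_pos: [0.399, -0.222, -0.0303]
tcp_rot: [2.913, -0.76, 0.515]
wrist_force: [-4.9, 2.5, 10.4]
width: 0.449
grip_force: 38.8
```

{"name": "play_rows", "arguments": {
  "moves": [
    [[0,0,0,0,0,0,30],[0,0,0,0,0,0,30],[0,0,0,0,0,0,30],[0,0,0,0,0,0,30],[0,0,0,0,0,0,30]]
  ]
}}

```text
time: 55.07
tool_pos: [0.399, -0.222, -0.0303]
tcp_rot: [2.913, -0.76, 0.515]
wrist_force: [-3.6, 3.4, 10.2]
width: 0.451
grip_force: 38.9
```

```bash
python3 - <<'E'
from h import *
s=st(); p=np.array(s["tool_pos"]); k=np.array((.3865,-.2145)); f=np.array([np.cos(np.radians(-29)),np.sin(np.radians(-29))])
print("a",(p[:2]-k)@f-.0149)
plan((p[0],p[1],.09,-29,20),(.42,-.10,.10,-29,20),(.42,-.10,.10,4.5,20),rel(-.06,.05))
E
```

```text
{'time': 55.067, 'tool_pos': [0.399, -0.222, -0.03], 'tcp_rot': [2.913, -0.76, 0.515], 'wrist_force': [-3.632, 3.409, 10.16], 'width': 0.451, 'grip_force': 38.851, 'q': [-0.584, -0.093, 2.519, 0.071, 0.368, 1.436]}
a -0.0003681426341233581
turn [ 0.003 -0.002 -0.008] rows>=0.0 | shift [ 0.411  0.    -1.13 ] rows>=2.9
turn [0. 0. 0.] rows>=0.0 | shift [-0.349 -1.169 -0.233] rows>=3.0
turn [ 0.4    0.    -1.099] rows>=4.7 | shift [0. 0. 0.] rows>=0.0
turn [0. 0. 0.] rows>=0.0 | shift [ 0.838 -1.258  1.272] rows>=4.8
```

{"name": "play_rows", "arguments": {
  "moves": [
    [[0,0,0,0.135,0,-0.375,30],[0,0,0,0.135,0,-0.375,30],[0,0,0,0.14,0,-0.375,30],[0,0,0,-0.085,-0.29,-0.058,30],[0,0,0,-0.085,-0.29,-0.058,30]]
  ]
}}

```text
time: 55.48
tool_pos: [0.412, -0.1636, 0.0985]
tcp_rot: [2.907, -0.768, 0.525]
wrist_force: [0.7, 0.2, -1.0]
width: 0.451
grip_force: 40.8
```

{"name": "play_rows", "arguments": {
  "moves": [
    [[0,0,0,-0.085,-0.29,-0.058,30],[0,0,0,-0.085,-0.29,-0.058,30],[0,0,0,0,0,0,30],[0.067,0,-0.183,0,0,0,30],[0.067,0,-0.183,0,0,0,30]]
  ]
}}

```text
time: 55.9
tool_pos: [0.4204, -0.0992, 0.0985]
tcp_rot: [3.008, -0.464, 0.53]
wrist_force: [0.2, 0.2, -1.4]
width: 0.447
grip_force: 40.8
```

{"name": "play_rows", "arguments": {
  "moves": [
    [[0.067,0,-0.183,0,0,0,30],[0.067,0,-0.183,0,0,0,30],[0.067,0,-0.183,0,0,0,30],[0.067,0,-0.183,0,0,0,30],[0,0,0,0,0,0,30]]
  ]
}}

```text
time: 56.32
tool_pos: [0.42, -0.1024, 0.0985]
tcp_rot: [-3.078, -0.114, -0.542]
wrist_force: [0.4, -0.7, -1.3]
width: 0.45
grip_force: 40.8
```

```bash
python3 - <<'E'
from h import *
st(); plan(rel(-.06,.05),rel(-.06,.0255))
E
```

```text
{'time': 56.317, 'tool_pos': [0.42, -0.102, 0.099], 'tcp_rot': [-3.078, -0.114, -0.542], 'wrist_force': [0.439, -0.667, -1.283], 'width': 0.45, 'grip_force': 40.785, 'q': [-0.454, -0.386, 2.439, 0.244, 0.8, 0.898]}
turn [ 0.     0.    -0.009] rows>=0.0 | shift [ 0.845 -1.281  1.259] rows>=4.8
turn [0. 0. 0.] rows>=0.0 | shift [-0.084 -0.     0.23 ] rows>=0.6
```

{"name": "play_rows", "arguments": {
  "moves": [
    [[0,0,0,0.169,-0.256,0.252,30],[0,0,0,0.169,-0.256,0.252,30],[0,0,0,0.169,-0.256,0.252,30],[0,0,0,0.169,-0.256,0.252,30],[0,0,0,0.169,-0.256,0.252,30]]
  ]
}}

```text
time: 56.73
tool_pos: [0.5337, 0.0376, 0.0085]
tcp_rot: [-3.077, -0.107, -0.544]
wrist_force: [0.4, -0.3, 0.1]
width: 0.453
grip_force: 40.8
```

{"name": "play_rows", "arguments": {
  "moves": [
    [[0,0,0,0,0,0,30],[0,0,0,0,0,0,30],[0,0,0,0,0,0,30],[0,0,0,0,0,0,30],[0,0,0,0,0,0,30]]
  ]
}}

```text
time: 57.15
tool_pos: [0.5328, 0.0351, 0.0101]
tcp_rot: [-3.077, -0.109, -0.544]
wrist_force: [0.1, 0.5, -0.5]
width: 0.446
grip_force: 40.8
```

```bash
python3 - <<'E'
from h import *
st(); plan(rel(-.06,.0262),rel(-.003,.0262))
E
```

```text
{'time': 57.15, 'tool_pos': [0.533, 0.035, 0.01], 'tcp_rot': [-3.077, -0.109, -0.544], 'wrist_force': [0.119, 0.471, -0.479], 'width': 0.446, 'grip_force': 40.763, 'q': [-0.0, -0.02, 2.348, 0.06, 0.465, 1.451]}
turn [ 0.001 -0.003 -0.015] rows>=0.1 | shift [-0.092  0.001  0.23 ] rows>=0.6
turn [0. 0. 0.] rows>=0.0 | shift [0.536 0.    0.195] rows>=1.4
```

{"name": "play_rows", "arguments": {
  "moves": [
    [[0,0,-0.015,-0.045,0,0.115,30],[0,0,0,-0.045,0,0.115,30],[0,0,0,0,0,0,30],[0,0,0,0.19,0,0.068,30],[0,0,0,0.19,0,0.068,30]]
  ]
}}

```text
time: 57.57
tool_pos: [0.5714, 0.0383, -0.015]
tcp_rot: [-3.079, -0.121, -0.541]
wrist_force: [1.3, -0.4, 0.0]
width: 0.446
grip_force: 44.1
```

{"name": "play_rows", "arguments": {
  "moves": [
    [[0,0,0,0.15,0,0.055,30],[0,0,0,0,0,0,30],[0,0,0,0,0,0,30],[0,0,0,0,0,0,30],[0,0,0,0,0,0,30]]
  ]
}}

```text
time: 57.98
tool_pos: [0.5868, 0.0402, -0.0158]
tcp_rot: [-3.078, -0.124, -0.54]
wrist_force: [0.1, -0.0, -1.3]
width: 0.448
grip_force: 44.1
```

```bash
python3 - <<'E'
from h import *
st(); plan(rel(0,.0257))
E
```

```text
{'time': 57.983, 'tool_pos': [0.587, 0.04, -0.016], 'tcp_rot': [-3.078, -0.124, -0.54], 'wrist_force': [0.072, -0.006, -1.276], 'width': 0.448, 'grip_force': 44.134, 'q': [0.011, 0.13, 2.251, 0.058, 0.414, 1.452]}
turn [-0.001  0.003  0.003] rows>=0.0 | shift [0.049 0.01  0.011] rows>=0.1
```

{"name": "play_rows", "arguments": {
  "moves": [
    [[0,0,0,0.03,0.01,0.011,30],[0,0,0,0.02,0,0.007,30],[0,0,0,0,0,0,30],[0,0,0,0,0,0,30],[0,0,0,0,0,0,30]]
  ]
}}

```text
time: 58.4
tool_pos: [0.5924, 0.0402, -0.0164]
tcp_rot: [-3.078, -0.125, -0.538]
wrist_force: [-3.4, 1.1, 0.7]
width: 0.45
grip_force: 44.5
```

{"name": "play_rows", "arguments": {
  "moves": [
    [[0,0,0,0.02,0,0.007,30],[0,0,0,0,0,0,30],[0,0,0,0,0,0,30],[0,0,0,0,0,0,30],[0,0,0,0,0,0,30]]
  ]
}}

```text
time: 58.82
tool_pos: [0.5926, 0.0405, -0.0172]
tcp_rot: [-3.079, -0.125, -0.533]
wrist_force: [-9.2, 1.6, 3.8]
width: 0.448
grip_force: 45.0
```

Against the pins again with about 9 N. I'll release, back out and press.

{"name": "play_rows", "arguments": {
  "moves": [
    [[0,0,0,0,0,0,60],[0,0,0,0,0,0,60],[0,0,0,0,0,0,60],[0,0,0,0,0,0,60],[0,0,0,-0.1,0,-0.036,60]]
  ]
}}

```text
time: 59.23
tool_pos: [0.588, 0.0393, -0.0142]
tcp_rot: [-3.077, -0.124, -0.548]
wrist_force: [-0.8, 0.1, 0.5]
width: 0.699
grip_force: 0.0
```

{"name": "play_rows", "arguments": {
  "moves": [
    [[0,0,0,-0.2,0,-0.073,60],[0,0,0,-0.3,0,-0.11,60],[0,0,0,-0.3,0,-0.11,60],[0,0,0,0.13,0,-0.38,60],[0,0,0,0.13,0,-0.38,30]]
  ]
}}

```text
time: 59.65
tool_pos: [0.4877, 0.0323, 0.0574]
tcp_rot: [-3.082, -0.124, -0.516]
wrist_force: [2.7, 0.5, 1.1]
width: 0.574
grip_force: 0.0
```

{"name": "play_rows", "arguments": {
  "moves": [
    [[0,0,0,0.14,0,-0.38,0],[0,0,0,0.14,0,-0.38,0],[0,0,0,0.14,0,-0.38,0],[0,0,0,0.14,0,-0.38,0],[0,-0.233,0,0,0,0,0]]
  ]
}}

```text
time: 60.07
tool_pos: [0.501, 0.0323, 0.2401]
tcp_rot: [-3.106, -0.125, -0.395]
wrist_force: [1.3, 0.2, 1.6]
width: -0.001
grip_force: 0.0
```

{"name": "play_rows", "arguments": {
  "moves": [
    [[0,-0.233,0,0,0,0,0],[0,-0.233,0,0,0,0,0],[0,0,0,0,0,0,0],[0,0,0,0,0,0,0],[0,0,0,0,0,0,0]]
  ]
}}

```text
time: 60.48
tool_pos: [0.4986, 0.0325, 0.2258]
tcp_rot: [3.139, 0.127, -0.003]
wrist_force: [-0.3, -0.9, 0.0]
width: 0.002
grip_force: 0.0
```

```bash
python3 - <<'E'
from h import *
st(); ah=NEST+FW*.048
plan((ah[0],ah[1],.2,4.5,0),(ah[0],ah[1],.150,4.5,0))
for n in("scene","side"): c=cam(n); knobs(c,n,(.53,.62,-.01,.09)); knobs(c,n,(.40,.52,.18,.42))
E
```

```text
{'time': 60.483, 'tool_pos': [0.499, 0.032, 0.226], 'tcp_rot': [3.139, 0.127, -0.003], 'wrist_force': [-0.265, -0.88, 0.027], 'width': 0.002, 'grip_force': 0.0, 'q': [0.015, -0.091, 1.925, -0.0, 1.31, 1.505]}
turn [0.    0.004 0.005] rows>=0.0 | shift [1.267e+00 1.000e-03 2.580e-01] rows>=3.2
turn [0. 0. 0.] rows>=0.0 | shift [ 0.  -0.   0.5] rows>=1.2
scene [333. 230.] 100 circ [580.3  37.2] top [581.5  35.5  52.4] zmax 0.0608
scene [380. 175.] 107 circ [461.9 302.9] top [464.2 303.9  43.3] zmax 0.053
scene [370. 188.] 107 circ [497.9 239.2] top [496.5 240.2  41.9] zmax 0.0474
side [262. 205.] 202 circ [582.4  40. ] top [573.9  33.9  50.9] zmax 0.0573
side [173. 177.] 153 circ [458.5 300.4] top [458.9 297.4  40.2] zmax 0.0446
side [195. 183.] 167 circ [503.6 247.9] top [492.  231.6  39.9] zmax 0.0447
```

The knob first placed in the tray was nudged aside, to about (0.495, 0.238). It is still upright and within the tray limits, and I'll recheck it at the end. Now the last pressing.

{"name": "play_rows", "arguments": {
  "moves": [
    [[0,0,0,0.317,0,0.065,0],[0,0,0,0.317,0,0.065,0],[0,0,0,0.317,0,0.065,0],[0,0,0,0.316,0,0.065,0],[0,0,0,0,0,0.25,0]]
  ]
}}

```text
time: 61.0
tool_pos: [0.6328, 0.043, 0.1807]
tcp_rot: [3.139, 0.127, 0.02]
wrist_force: [1.0, 0.6, 0.2]
width: 0.005
grip_force: 0.0
```

{"name": "play_rows", "arguments": {
  "moves": [
    [[0,0,0,0,0,0.2,0],[0,0,0,0,0,0,0],[0,0,0,0,0,0.05,0],[0,0,0,0,0,0.05,0],[0,0,0,0,0,0.05,0]]
  ]
}}

```text
time: 61.42
tool_pos: [0.6261, 0.0426, 0.143]
tcp_rot: [3.139, 0.127, 0.003]
wrist_force: [-3.3, -1.4, 5.2]
width: 0.001
grip_force: 2.3
```

{"name": "play_rows", "arguments": {
  "moves": [
    [[0,0,0,0,0,0.05,0],[0,0,0,0,0,0.04,0],[0,0,0,0,0,0,0],[0,0,0,0,0,0,0],[0,0,0,0,0,0,0]]
  ]
}}

```text
time: 61.83
tool_pos: [0.626, 0.0426, 0.1341]
tcp_rot: [3.139, 0.127, 0.001]
wrist_force: [-2.9, -0.1, 7.4]
width: -0.001
grip_force: 3.7
```

{"name": "play_rows", "arguments": {
  "moves": [
    [[0,0,0,0,0,0.03,0],[0,0,0,0,0,0.03,0],[0,0,0,0,0,0,0],[0,0,0,0,0,0,0],[0,0,0,0,0,0,0]]
  ]
}}

```text
time: 62.25
tool_pos: [0.6262, 0.0427, 0.13]
tcp_rot: [3.139, 0.127, 0.003]
wrist_force: [-6.1, 0.5, 14.5]
width: 0.002
grip_force: 7.3
```

{"name": "play_rows", "arguments": {
  "moves": [
    [[0,0,0,0,0,0.03,0],[0,0,0,0,0,0,0],[0,0,0,0,0,0,0],[0,0,0,0,0,0,0],[0,0,0,0,0,0,0]]
  ]
}}

```text
time: 62.67
tool_pos: [0.6264, 0.0426, 0.1299]
tcp_rot: [3.139, 0.127, 0.004]
wrist_force: [-12.5, -0.9, 26.6]
width: 0.0
grip_force: 13.1
```

{"name": "play_rows", "arguments": {
  "moves": [
    [[0,0,0,0,0,-0.2,0],[0,0,0,0,0,-0.4,0],[0,0,0,0,0,-0.4,30],[0,0,0,-0.35,0,0,60],[0,0,0,-0.4,0,0,60]]
  ]
}}

```text
time: 63.08
tool_pos: [0.5551, 0.0367, 0.228]
tcp_rot: [3.139, 0.127, 0.015]
wrist_force: [-1.1, -0.2, 0.4]
width: 0.415
grip_force: 0.0
```

{"name": "play_rows", "arguments": {
  "moves": [
    [[0,0,0,-0.4,0,0,60],[0,0,0,-0.3,0,0,60],[0,0.233,0,0,0,0,60],[0,0.233,0,0,0,0,60],[0,0.233,0,0,0,0,60]]
  ]
}}

```text
time: 63.5
tool_pos: [0.4823, 0.031, 0.225]
tcp_rot: [-3.076, -0.124, -0.556]
wrist_force: [-0.4, -1.2, 0.0]
width: 0.7
grip_force: 0.0
```

{"name": "play_rows", "arguments": {
  "moves": [
    [[0,0,0,-0.12,0,0.38,60],[0,0,0,-0.12,0,0.38,60],[0,0,0,-0.12,0,0.38,60],[0,0,0,-0.12,0,0.38,60],[0,0,0,0,0,0,60]]
  ]
}}

```text
time: 63.92
tool_pos: [0.4803, 0.0315, 0.0551]
tcp_rot: [-3.081, -0.124, -0.52]
wrist_force: [-1.5, -0.7, -1.2]
width: 0.7
grip_force: 0.0
```

{"name": "play_rows", "arguments": {
  "moves": [
    [[0,0,0,0,0,0,60],[0,0,0,0,0,0,60],[0,0,0,0,0,0,60],[0,0,0,0,0,0,60],[0,0,0,0,0,0,60]]
  ]
}}

```text
time: 64.33
tool_pos: [0.49, 0.0315, 0.0663]
tcp_rot: [-3.077, -0.125, -0.549]
wrist_force: [0.3, -0.1, 0.6]
width: 0.702
grip_force: 0.0
```

```bash
python3 - <<'E'
from h import *
st(); plan(rel(-.09,.0275),rel(0,.0275))
for n in("scene","side"): c=cam(n); knobs(c,n,(.53,.62,-.01,.09))
E
```

```text
{'time': 64.333, 'tool_pos': [0.49, 0.032, 0.066], 'tcp_rot': [-3.077, -0.125, -0.549], 'wrist_force': [0.342, -0.137, 0.589], 'width': 0.702, 'grip_force': 0.0, 'q': [-0.011, -0.215, 2.389, 0.054, 0.617, 1.44]}
turn [-0.    -0.007  0.005] rows>=0.0 | shift [-0.159 -0.001  0.79 ] rows>=2.0
turn [0. 0. 0.] rows>=0.0 | shift [ 0.846 -0.     0.308] rows>=2.2
scene [333. 230.] 96 circ [580.   36.9] top [581.2  34.1  51.5] zmax 0.0571
side [262. 205.] 200 circ [583.8  39.3] top [573.1  33.2  49. ] zmax 0.0543
```

{"name": "play_rows", "arguments": {
  "moves": [
    [[0,0,0,-0.04,0,0.2,60],[0,0,0,-0.04,0,0.2,60],[0,0,0,-0.04,0,0.2,60],[0,0,0,-0.04,0,0.19,60],[0,0,0,0,0,0,60]]
  ]
}}

```text
time: 64.85
tool_pos: [0.4967, 0.0325, -0.0197]
tcp_rot: [-3.08, -0.124, -0.531]
wrist_force: [-1.7, 0.7, -1.0]
width: 0.707
grip_force: 0.0
```

{"name": "play_rows", "arguments": {
  "moves": [
    [[0,0,0,0,0,0,60],[0,0,0,0.25,0,0.09,60],[0,0,0,0.25,0,0.09,60],[0,0,0,0.2,0,0.073,60],[0,0,0,0.1,0,0.036,60]]
  ]
}}

```text
time: 65.27
tool_pos: [0.5896, 0.0394, -0.0125]
tcp_rot: [-3.077, -0.125, -0.552]
wrist_force: [1.1, -0.2, 0.7]
width: 0.702
grip_force: 0.0
```

{"name": "play_rows", "arguments": {
  "moves": [
    [[0,0,0,0,0,0,60],[0,0,0,0,0,0,60],[0,0,0,0,0,0,30],[0,0,0,0,0,0,30],[0,0,0,0,0,0,30]]
  ]
}}

```text
time: 65.68
tool_pos: [0.5823, 0.0395, -0.0162]
tcp_rot: [-3.078, -0.124, -0.538]
wrist_force: [-5.9, 1.1, 7.9]
width: 0.44
grip_force: 39.1
```

{"name": "play_rows", "arguments": {
  "moves": [
    [[0,0,0,0,0,0,30],[0,0,0,0,0,0,30],[0,0,0,0,0,0,30],[0,0,0,0,0,0,30],[0,0,0,0,0,0,30]]
  ]
}}

```text
time: 66.1
tool_pos: [0.5823, 0.0395, -0.0162]
tcp_rot: [-3.078, -0.124, -0.538]
wrist_force: [-5.1, 2.0, 7.1]
width: 0.442
grip_force: 39.1
```

```bash
python3 - <<'E'
from h import *
s=st(); p=s["tool_pos"]; z=p[2]
k=np.array([.452,.370]); yaw=np.degrees(np.arctan2(k[1],k[0])); f=np.array([np.cos(np.radians(yaw)),np.sin(np.radians(yaw))])
a=(np.array(p[:2])-NEST)@FW; t=k+f*a; print("tray",yaw,a,t,z-.009)
b=(p[0]-.09,p[1]-.007,z+.008,4.5,20)
plan((p[0],p[1],z+.008,4.5,20),b,(b[0],b[1],.11,4.5,20),(b[0],b[1],.11,yaw,20),(*t,.11,yaw,20),(*t,z-.009+.03,yaw,20))
E
```

```text
{'time': 66.1, 'tool_pos': [0.582, 0.04, -0.016], 'tcp_rot': [-3.078, -0.124, -0.538], 'wrist_force': [-5.056, 1.998, 7.134], 'width': 0.442, 'grip_force': 39.113, 'q': [0.009, 0.124, 2.259, 0.061, 0.414, 1.447]}
tray 39.30320974816759 0.0053447684566837045 [0.45613581 0.37338551] -0.02518734028765627
turn [-0.002  0.006  0.004] rows>=0.0 | shift [ 0.027  0.    -0.075] rows>=0.2
turn [0. 0. 0.] rows>=0.0 | shift [-0.848 -0.001 -0.309] rows>=2.2
turn [0. 0. 0.] rows>=0.0 | shift [ 0.404  0.    -1.111] rows>=2.9
turn [ 0.416  0.    -1.142] rows>=4.9 | shift [0. 0. 0.] rows>=0.0
turn [0. 0. 0.] rows>=0.0 | shift [ 1.766 -2.866  0.643] rows>=8.4
turn [0. 0. 0.] rows>=0.0 | shift [-0.36  -0.     0.988] rows>=2.6
```

The grip is about 10 mm behind the knob's axis, so I'll re-grip 7 mm farther in for safety.

{"name": "play_rows", "arguments": {
  "moves": [
    [[0,0,0,0,0,0,60],[0,0,0,0,0,0,60],[0,0,0,0,0,0,60],[0,0,0,0.035,0,0.006,60],[0,0,0,0.035,0,0.006,60]]
  ]
}}

```text
time: 66.52
tool_pos: [0.5913, 0.0398, -0.015]
tcp_rot: [-3.078, -0.124, -0.541]
wrist_force: [-0.6, -1.2, -0.3]
width: 0.7
grip_force: 0.0
```

{"name": "play_rows", "arguments": {
  "moves": [
    [[0,0,0,0,0,0,60],[0,0,0,0,0,0,60],[0,0,0,0,0,0,30],[0,0,0,0,0,0,30],[0,0,0,0,0,0,30]]
  ]
}}

```text
time: 66.93
tool_pos: [0.5912, 0.04, -0.0147]
tcp_rot: [-3.078, -0.124, -0.54]
wrist_force: [-2.4, 0.2, 3.3]
width: 0.448
grip_force: 39.7
```

{"name": "play_rows", "arguments": {
  "moves": [
    [[0,0,0,0,0,0,30],[0,0,0,0,0,0,30],[0,0,0,0,0,0,30],[0,0,0,0,0,0,30],[0,0,0,0,0,0,30]]
  ]
}}

```text
time: 67.35
tool_pos: [0.5913, 0.04, -0.0147]
tcp_rot: [-3.078, -0.125, -0.541]
wrist_force: [-3.2, 1.0, 5.9]
width: 0.448
grip_force: 39.7
```

{"name": "play_rows", "arguments": {
  "moves": [
    [[0,0,0,0.03,0,-0.08,30],[0,0,0,-0.28,0,-0.1,30],[0,0,0,-0.28,0,-0.1,30],[0,0,0,-0.28,0,-0.1,30],[0,0,0,0,0,0,30]]
  ]
}}

```text
time: 67.77
tool_pos: [0.4943, 0.0326, -0.0102]
tcp_rot: [-3.08, -0.125, -0.527]
wrist_force: [-0.6, -0.8, -2.3]
width: 0.448
grip_force: 40.4
```

{"name": "play_rows", "arguments": {
  "moves": [
    [[0,0,0,0.13,0,-0.36,30],[0,0,0,0.13,0,-0.36,30],[0,0,0,0.13,0,-0.36,30],[0.069,0,-0.19,0,0,0,30],[0.069,0,-0.19,0,0,0,30]]
  ]
}}

```text
time: 68.18
tool_pos: [0.5058, 0.033, 0.1132]
tcp_rot: [-3.014, -0.44, -0.544]
wrist_force: [-0.5, -0.1, -1.2]
width: 0.447
grip_force: 40.6
```

{"name": "play_rows", "arguments": {
  "moves": [
    [[0.069,0,-0.19,0,0,0,30],[0.069,0,-0.19,0,0,0,30],[0.069,0,-0.19,0,0,0,30],[0.069,0,-0.19,0,0,0,30],[0,0,0,0,0,0,30]]
  ]
}}

```text
time: 68.6
tool_pos: [0.5035, 0.0314, 0.1086]
tcp_rot: [-2.81, -1.007, -0.495]
wrist_force: [0.3, -0.2, -0.9]
width: 0.442
grip_force: 40.6
```

```bash
python3 - <<'E'
from h import *
st(); f=np.array([np.cos(np.radians(39.3)),np.sin(np.radians(39.3))]); t=np.array([.452,.37])+f*.0115; print(t)
plan((*t,.11,39.3,20),(*t,.01,39.3,20))
for n in("scene","side"): c=cam(n); knobs(c,n,(.40,.53,.18,.42))
E
```

```text
{'time': 68.6, 'tool_pos': [0.504, 0.031, 0.109], 'tcp_rot': [-2.81, -1.007, -0.495], 'wrist_force': [0.324, -0.204, -0.947], 'width': 0.442, 'grip_force': 40.616, 'q': [-0.191, -0.169, 2.263, 0.356, 0.852, 0.482]}
[0.46089916 0.37728388]
turn [0.001 0.001 0.005] rows>=0.0 | shift [ 1.753 -2.946  0.623] rows>=8.5
turn [0. 0. 0.] rows>=0.0 | shift [-0.342 -0.     0.94 ] rows>=2.4
scene [380. 175.] 106 circ [462.9 304.1] top [462.  302.8  42. ] zmax 0.0482
scene [377. 189.] 204 circ [523.9 293.1] top [495.  239.7  42.5] zmax 0.0505
side [194. 179.] 247 circ [524.5 300.3] top [492.  234.3  40.5] zmax 0.0456
side [173. 177.] 152 circ [459.2 299.4] top [459.3 298.2  39.6] zmax 0.0434
```

{"name": "play_rows", "arguments": {
  "moves": [
    [[0,0,0,0.195,-0.327,0.069,30],[0,0,0,0.195,-0.327,0.069,30],[0,0,0,0.195,-0.327,0.069,30],[0,0,0,0.195,-0.327,0.069,30],[0,0,0,0.195,-0.327,0.069,30]]
  ]
}}

```text
time: 69.12
tool_pos: [0.4778, 0.2265, 0.1092]
tcp_rot: [-2.811, -1.001, -0.496]
wrist_force: [0.2, -0.3, 0.3]
width: 0.449
grip_force: 40.7
```

{"name": "play_rows", "arguments": {
  "moves": [
    [[0,0,0,0.195,-0.327,0.069,30],[0,0,0,0.195,-0.327,0.069,30],[0,0,0,0.195,-0.327,0.069,30],[0,0,0,0.195,-0.327,0.069,30],[0,0,0,0,0,0,30]]
  ]
}}

```text
time: 69.53
tool_pos: [0.4583, 0.3852, 0.111]
tcp_rot: [-2.804, -1.009, -0.498]
wrist_force: [-0.2, 0.3, 0.5]
width: 0.446
grip_force: 40.7
```

{"name": "play_rows", "arguments": {
  "moves": [
    [[0,0,0,0,0,0,30],[0,0,0,-0.11,0,0.3,30],[0,0,0,-0.11,0,0.3,30],[0,0,0,-0.11,0,0.3,30],[0,0,0,0,0,0,30]]
  ]
}}

```text
time: 69.95
tool_pos: [0.4534, 0.3724, 0.0057]
tcp_rot: [-2.818, -1.004, -0.474]
wrist_force: [-2.1, -0.6, -1.4]
width: 0.449
grip_force: 40.7
```

{"name": "play_rows", "arguments": {
  "moves": [
    [[0,0,0,0,0,0,30],[0,0,0,0,0,0,30],[0,0,0,0,0,0,30],[0,0,0,0,0,0,30],[0,0,0,0,0,0,30]]
  ]
}}

```text
time: 70.37
tool_pos: [0.461, 0.3791, 0.0162]
tcp_rot: [-2.808, -1.004, -0.5]
wrist_force: [-0.6, 0.2, -0.2]
width: 0.448
grip_force: 40.7
```

```bash
python3 - <<'E'
from h import *
s=st(); p=s["tool_pos"]; plan((p[0],p[1],-.0229,39.3,20)); print("knob at",np.array(p[:2])-.0144*np.array([np.cos(np.radians(39.3)),np.sin(np.radians(39.3))]))
E
```

```text
{'time': 70.367, 'tool_pos': [0.461, 0.379, 0.016], 'tcp_rot': [-2.808, -1.004, -0.5], 'wrist_force': [-0.629, 0.213, -0.18], 'width': 0.448, 'grip_force': 40.708, 'q': [0.635, 0.088, 2.221, 0.038, 0.481, 1.488]}
turn [-0.    -0.006  0.002] rows>=0.0 | shift [-0.134 -0.     0.368] rows>=1.0
knob at [0.44986894 0.36993704]
```

{"name": "play_rows", "arguments": {
  "moves": [
    [[0,0,0,-0.044,0,0.12,30],[0,0,0,-0.044,0,0.12,30],[0,0,0,-0.03,0,0.08,30],[0,0,0,0,0,0,30],[0,0,0,0,0,0,30]]
  ]
}}

```text
time: 70.78
tool_pos: [0.459, 0.3778, -0.0206]
tcp_rot: [-2.81, -1.005, -0.493]
wrist_force: [-0.0, 0.3, -0.7]
width: 0.453
grip_force: 40.7
```

{"name": "play_rows", "arguments": {
  "moves": [
    [[0,0,0,0,0,0,30],[0,0,0,-0.011,0,0.03,30],[0,0,0,-0.007,0,0.018,30],[0,0,0,0,0,0,30],[0,0,0,0,0,0,30]]
  ]
}}

```text
time: 71.2
tool_pos: [0.4604, 0.3788, -0.0237]
tcp_rot: [-2.808, -1.005, -0.498]
wrist_force: [-3.1, -3.1, 8.4]
width: 0.45
grip_force: 41.9
```

On the tray floor. I'll release, rise, move well clear and take a final look.

{"name": "play_rows", "arguments": {
  "moves": [
    [[0,0,0,0,0,0,54],[0,0,0,0,0,0,54],[0,0,0,0,0,0,54],[0,0,0,0,0,0,54],[0,0,0,0.035,0,-0.1,54]]
  ]
}}

```text
time: 71.62
tool_pos: [0.4571, 0.3764, -0.0172]
tcp_rot: [-2.812, -1.006, -0.487]
wrist_force: [-1.1, -0.8, -0.2]
width: 0.631
grip_force: 0.0
```

{"name": "play_rows", "arguments": {
  "moves": [
    [[0,0,0,0.13,0,-0.36,54],[0,0,0,0.13,0,-0.36,54],[0,0,0,0.13,0,-0.36,54],[0,0,0,0.13,0,-0.36,54],[0,0,0,0.13,0,-0.36,54]]
  ]
}}

```text
time: 72.03
tool_pos: [0.4585, 0.3774, 0.1791]
tcp_rot: [-2.81, -1.005, -0.495]
wrist_force: [0.0, 0.9, -0.6]
width: 0.632
grip_force: 0.0
```

{"name": "play_rows", "arguments": {
  "moves": [
    [[0,0,0,0,-0.35,0,54],[0,0,0,0,-0.35,0,54],[0,0,0,0,-0.35,0,54],[0,0,0,0,-0.35,0,54],[0,0,0,0,0,0,54]]
  ]
}}

```text
time: 72.45
tool_pos: [0.3667, 0.4901, 0.1779]
tcp_rot: [-2.804, -1.01, -0.494]
wrist_force: [-0.5, 0.1, 0.1]
width: 0.633
grip_force: 0.0
```

{"name": "play_rows", "arguments": {
  "moves": [
    [[0,0,0,0,0,0,54],[0,0,0,0,0,0,54],[0,0,0,0,0,0,54],[0,0,0,0,0,0,54],[0,0,0,0,0,0,54]]
  ]
}}

```text
time: 72.87
tool_pos: [0.371, 0.4849, 0.1764]
tcp_rot: [-2.811, -1.003, -0.494]
wrist_force: [1.0, -0.3, -0.6]
width: 0.634
grip_force: 0.0
```

```bash
python3 - <<'E'
from h import *
st()
a=cam("side"); b=cam("scene")
for n,c in(("scene",b),("side",a)):
    knobs(c,n,(.40,.53,.18,.42)); measure(c,n)
    P=cloud(c); P[c["depth"]<=0]=9; H,Sa,V=cv2.split(cv2.cvtColor(c["image"],cv2.COLOR_RGB2HSV))
    q=P[(H<20)&(Sa>80)&(abs(P[...,0]-.634)<.06)&(abs(P[...,1]+.289)<.042)&(P[...,2]>.02)&(P[...,2]<.05)]; print("plane",len(q),np.round(cv2.minAreaRect((q[:,:2]*1000).astype(np.float32))[0],1),np.median(q[:,2]).round(4))
A=cv2.resize(a["image"][130:230,120:220],(400,400),interpolation=2); B=cv2.resize(b["image"][140:240,310:410],(400,400),interpolation=2)
cv2.imwrite("pics/final.png",np.hstack([A,B])[:,:,::-1])
E
```

```text
{'time': 72.867, 'tool_pos': [0.371, 0.485, 0.176], 'tcp_rot': [-2.811, -1.003, -0.494], 'wrist_force': [1.032, -0.262, -0.567], 'width': 0.634, 'grip_force': 0.0, 'q': [0.929, -0.075, 2.046, -0.111, 0.835, 1.876]}
scene [392. 166.] 108 circ [451.2 368.2] top [451.6 367.8  42.2] zmax 0.0503
scene [380. 175.] 107 circ [461.8 304.5] top [464.7 301.5  41.6] zmax 0.0473
scene [378. 189.] 203 circ [526.  298.9] top [497.4 237.7  42.4] zmax 0.0481
scene bed 767 [577.1  38.6] [162.2  98.5] 4.4 z 0.0156
scene red 141 [628.1  41.8] [38.2 40.3] 20.9 z 0.1856
scene box rim 450 [ 634.  -288.1] [152.2 110.2] 0.7 z 0.0237
scene tray rim 562 [458.3 303.7] [267.4 143.7] 89.5 z 0.0196
scene knob? [185. 231.] 115 [ 348.8 -403. ] [36.1 39.4] 5.8 z 0.0285
plane 243 [ 636.9 -287.4] 0.0291
side [195. 180.] 235 circ [524.2 296.9] top [491.1 234.8  39.7] zmax 0.0443
side [158. 168.] 144 circ [448.4 361.9] top [447.8 363.3  40. ] zmax 0.0475
side [173. 177.] 153 circ [459.5 299.4] top [459.8 297.5  39.8] zmax 0.0448
side bed 1134 [572.3  35.1] [164.2 101.8] 5.4 z 0.0145
side red 166 [621.   36.8] [40.1 38.6] 2.4 z 0.1837
side box rim 760 [ 633.8 -290.7] [155.2 112.1] 1.1 z 0.022
side tray rim 732 [455.5 301.3] [267.8 142.2] 89.5 z 0.0186
side knob? [345. 285.] 139 [ 558.4 -292.9] [  4.9 109.6] 1.5 z 0.0183
side knob? [394. 339.] 211 [ 531.7 -450.9] [33.5 67.9] 20.5 z 0.0225
side knob? [312. 377.] 358 [ 342.1 -406.4] [35.9 38.7] 42.7 z 0.0272
plane 320 [ 633.2 -290.6] 0.0282
```

View pics/final.png

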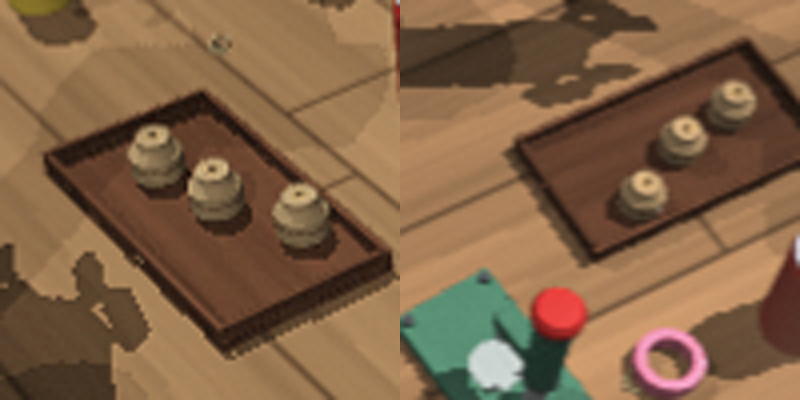

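The final view shows all three knobs upright with flush brass: left half at (155,155), (215,188) and (300,215). They are inside the tray limits; the nudged one is about 37 mm off-centre in x, with 50 mm allowed. The plane lies flat in its box and the ram is up. I'll hand it in.

```bash
python3 -c "
from workcell import bot
print(bot.finish_job())"
```

```text
the job is handed in; nothing more can be done
None
```

The job is handed in, though no pass or fail came back: by my last look the plane is flat in its box, all three knobs were pressed to the hard stop and stand upright in the tray, and the ram is up. The bystanders' positions were not re-measured at the end, and the real fingertips sit about 42 mm behind the reported TCP, which I corrected for from the cameras.

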